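# Pack the loose steel rollers and fold the carton shut

## Robot

A 6-joint arm with a two-finger parallel gripper is mounted at the origin on the work surface; the furniture and walls round the work are solid. World frame = base frame: x ahead of the robot, y to its left, z up, the work surface at z = 0. Lengths are in m, angles in degrees, forces in N, time in s.
With the tool pointing down it reaches from about 0.375 to 0.9 m from the base axis. Payload 3.1 kg.
Tool frame: the origin (TCP) lies on the centre line of the jaws, within the pads' length; the fingertips stand 8 mm ahead of it and the grasp point (between the pads) lies 11 mm behind it; y points along the fingers, x is the direction in which the jaws open and shut, and the axes are right-handed (so a half turn about y gives the same grasp; the last joint's range is limited). The gripper opens to 87 mm and grips with 3 to 60 N. Pads are 19 mm wide; open, the fingers measure 117 mm over their backs; the gripper's body (75 mm by 190 mm) begins 51 mm behind the grasp point.
Start: joints at [59.731, 30.224, 82.088, -0, 67.689, -10.227], TCP at [0.214, 0.587, 0.231] pointing down, gripper open.
Joint ranges: [-176.69, 176.69], [-43.24, 126.21], [12.49, 139.97], [-82, 262], [0, 151.66], [-163.58, 163.58]. Speed limits (degrees/s): [159.86, 159.86, 180, 180, 180, 180].

## Interface

Orientations are given as a 3x3 rotation matrix whose columns are the frame's x, y, z axes.
In Python, from rig import read_state, imaging, job, spotter gives the robot as it stands.
- The arm moves only by the tool apply_moves, never from a script. Its argument "steps" is a list of rows, each an object of numbers: "x", "y", "z": the shift along the world's x, y, z in mm; "spin": the turn about the world's z in rad. In form: [{"x": .., "y": .., "z": .., "spin": ..}, ...]. A call has 1 to 12 rows; each row shifts and turns the pose as measured when the row begins; what a row does not reach is not made up. A row lasts 1/10 s, in which the tool goes at most 50 mm and 8.59 degrees, less where a joint would pass 70% of its speed; a pose out of reach is approached as far as the arm can. A call is refused whole if a number of a shift passes 50 or a number of a turn 0.15, either way. A call with a gripper value outside its range is refused whole. "grip" is the finger opening in mm, from 0 to 87, set as the call begins (left out, the last holds). The fingers move at their own pace and stop on an object; the grip force is fixed at half the most. Time passes only in rows, so rows that do not move let the fingers close. It gives the time, the measured TCP pose, the force and the opening at its end, in the units of the state.
- read_state(): the state, without advancing time (a new reading comes with each control period).
- imaging.capture(name): name is "scene" or "top" or "wrist"; returns the picture (420x560x3 uint8, red, green, blue); there is no depth.
- imaging.camera_params(name): a dict with "fov_y" (degrees; the focal length in pixels is half the picture's height over the tangent of half this angle, whatever the lens; pixels are square), "cx", "cy" (the principal point, pixels), "dist" ([k1, k2, p1, p2, k3] as OpenCV has them; the pictures are not rectified), "R" (3x3) and "t" (3): a world point X has camera coordinates R X + t. Camera axes: x right, y down, z forward; pixel columns grow to the right and rows downward; lengths in m; the calibration is good to about 2 mm. A picture is of the moment at which its call begins: read the wrist's pose just before it. camera_params takes no time and is no camera call; for the wrist camera it gives the pose at the moment of the call.
- job.hand_in(): hands the job in, once; it reports no verdict.
Trained networks look in the newest picture that a camera, given by its name, has taken for a name from the list of things; names that differ only in an ending like _2 or _b are one class to them, and where a whole thing is asked for, a point or a joint stands for the part that bears it (a point fixed in the world has none). Each returns a list of dicts, best first, with "score" (0 to 1); they miss things now and then, are a little off and sometimes report something else, mostly with a low value. They report only what shows in the picture. A call takes as long as a camera call. They do not tell look-alikes from the thing itself.
- spotter.cut_out(name, camera): "mask" (420x560 bool, what is visible of it) and "rect" ([left, top, width, height] in pixels, round what is visible of it).
The state is a dict: "time_s": time; "joint_positions": joint angles; "qvel": joint speeds; "tau": joint torques, N m; "position": TCP position; "tcp_rot": TCP orientation; "force": force on the tool from outside, world axes, zero at the start; "moment": the same for the moment, N m; "opening": opening from 0.0 (shut) to 1.0 (fully open).
Only numpy, scipy, OpenCV 4.12 (cv2) and the standard library are available. Lean on these libraries where they do the work, as an engineer would, in place of code of your own. Each camera call takes 0.05 s, during which the arm holds its last target.

## Task

Pack every one of the bright steel rollers lying loose on the bench (they roll away when touched) in the open cardboard carton, each lying flat in a groove of its own between the low wooden ribs. Once all are in, lay the loose wooden strip level on top of them inside the carton, lengthways across the grooves, to hold them down. Then close the carton: fold both end flaps right down first, then both wide side flaps down over them, and leave the other things on the bench where they are.

Things in the scene. Friction and masses are not known exactly. Their poses are not given: they have to be found in the camera images.
- carton: Brown cardboard carton, open at the top, fixed to the worktop. Origin: centre of its underside, z up. Inside 136 mm along its x, 124 mm along its y; walls 4 mm thick, 64 mm high; inner floor 6 mm above the worktop. Three wooden ribs 4 mm wide and 6 mm high run along y on the floor at x = -34, 0, +34 mm, leaving four grooves about 30 mm wide.
- groove1 (a point): Middle of the groove at x = -51 mm in the carton, on the inner floor (6 mm above the worktop). Takes one roller lying along the carton's y, its axis then 12 mm above this point, with about 32 mm free at either end if centred.
- groove2 (a point): Middle of the groove at x = -17 mm in the carton, on the inner floor (6 mm above the worktop). Takes one roller lying along the carton's y, its axis then 12 mm above this point, with about 32 mm free at either end if centred.
- groove3 (a point): Middle of the groove at x = 17 mm in the carton, on the inner floor (6 mm above the worktop). Takes one roller lying along the carton's y, its axis then 12 mm above this point, with about 32 mm free at either end if centred.
- groove4 (a point): Middle of the groove at x = 51 mm in the carton, on the inner floor (6 mm above the worktop). Takes one roller lying along the carton's y, its axis then 12 mm above this point, with about 32 mm free at either end if centred.
- roller1: Bright steel roller, a plain cylinder 24 mm in diameter and 60 mm long, about 120 g, lying on its side; rolls easily when touched. Origin at its centre, its x axis is the cylinder axis. May be absent.
- roller2: Bright steel roller, a plain cylinder 24 mm in diameter and 60 mm long, about 120 g, lying on its side; rolls easily when touched. Origin at its centre, its x axis is the cylinder axis. May be absent.
- roller3: Bright steel roller, a plain cylinder 24 mm in diameter and 60 mm long, about 120 g, lying on its side; rolls easily when touched. Origin at its centre, its x axis is the cylinder axis. May be absent.
- roller4: Bright steel roller, a plain cylinder 24 mm in diameter and 60 mm long, about 120 g, lying on its side; rolls easily when touched. Origin at its centre, its x axis is the cylinder axis. May be absent.
- end_flap_near (a joint): Hinge of the end flap on the carton's own -x side, rad: 0 = shut (lying level over the mouth), pi/2 = upright, starts at 2.45 to 2.65 = leaning well outwards. The flap is 55 mm from hinge to free edge, 128 mm wide along the hinge, 2.5 mm thick; the stiff crease (about 0.02 N m) keeps it at any angle.
- end_flap_near_hinge (a point): Middle of the hinge line of the end flap on the carton's own -x side: on the outer top edge of that wall, 64 mm above the worktop; the hinge line runs along the carton's y.
- end_flap_far (a joint): Hinge of the end flap on the carton's own +x side, rad: 0 = shut (lying level over the mouth), pi/2 = upright, starts at 2.45 to 2.65 = leaning well outwards. The flap is 55 mm from hinge to free edge, 128 mm wide along the hinge, 2.5 mm thick; the stiff crease (about 0.02 N m) keeps it at any angle.
- end_flap_far_hinge (a point): Middle of the hinge line of the end flap on the carton's own +x side: on the outer top edge of that wall, 64 mm above the worktop; the hinge line runs along the carton's y.
- side_flap_left (a joint): Hinge of the side flap on the carton's own +y side, rad: 0 = shut (lying level over the mouth), pi/2 = upright, starts at 2.45 to 2.65 = leaning well outwards. The flap is 64.5 mm from hinge to free edge, 142 mm wide along the hinge, 2.5 mm thick; the stiff crease (about 0.02 N m) keeps it at any angle.
- side_flap_left_hinge (a point): Middle of the hinge line of the side flap on the carton's own +y side: on the outer top edge of that wall, 67 mm above the worktop; the hinge line runs along the carton's x.
- side_flap_right (a joint): Hinge of the side flap on the carton's own -y side, rad: 0 = shut (lying level over the mouth), pi/2 = upright, starts at 2.45 to 2.65 = leaning well outwards. The flap is 64.5 mm from hinge to free edge, 142 mm wide along the hinge, 2.5 mm thick; the stiff crease (about 0.02 N m) keeps it at any angle.
- side_flap_right_hinge (a point): Middle of the hinge line of the side flap on the carton's own -y side: on the outer top edge of that wall, 67 mm above the worktop; the hinge line runs along the carton's x.
- strip: Loose flat wooden hold-down strip, 126 mm long along its x, 30 mm wide along its y, 14 mm thick, about 50 g. Origin: centre of its underside. Laid level across the rollers along the carton's x (either way round), its underside is 30 mm above the worktop, and it has 5 mm to spare at either end if centred.
- small_stone: Bystander: small grey whetstone 31x45x14 mm, lying among the rollers. Origin: centre of its underside.
- dowel: Bystander: short brown wooden dowel 23 mm thick and 85 mm long, not a steel roller. Origin: centre of its underside.
- black_case: Bystander: small black case 34x60x38 mm. Origin: centre of its underside.
- drink_can: Bystander: white can 53 mm across, 90 mm tall. Origin: centre of its underside.
Mind the look-alikes: they are no part of the job. Leave any blue look-alike of the roller3 alone.

How it is judged (in metres and radians):
On the way, in this order (a step that is already met when the one before it is completed fails the run):
1. every roller lies let go in a groove of the carton, all four flaps still open (x of roller1 in the frame of carton between -0.07 and 0.07 m and y of roller1 in the frame of carton between -0.062 and 0.062 m and z of roller1 in the frame of carton between 0.012 and 0.0215 m and angle between the x axis of each of roller1, roller2, roller3, roller4 and the y axis of carton, either way round below 0.3 rad and contact force between the fingers and roller1 below 0.05 N and linear speed of each of roller1, roller2, roller3, roller4 below 0.03 m/s and x of roller2 in the frame of carton between -0.07 and 0.07 m and y of roller2 in the frame of carton between -0.062 and 0.062 m and z of roller2 in the frame of carton between 0.012 and 0.0215 m and contact force between the fingers and roller2 below 0.05 N and x of roller3 in the frame of carton between -0.07 and 0.07 m and y of roller3 in the frame of carton between -0.062 and 0.062 m and z of roller3 in the frame of carton between 0.012 and 0.0215 m and contact force between the fingers and roller3 below 0.05 N and x of roller4 in the frame of carton between -0.07 and 0.07 m and y of roller4 in the frame of carton between -0.062 and 0.062 m and z of roller4 in the frame of carton between 0.012 and 0.0215 m and contact force between the fingers and roller4 below 0.05 N and value of joint each of end_flap_near, end_flap_far, side_flap_left, side_flap_right above 0.6 rad), for 0.3 s.
2. the wooden strip lies let go across the tops of the rollers inside the carton (x of roller1 in the frame of carton between -0.07 and 0.07 m and y of roller1 in the frame of carton between -0.062 and 0.062 m and z of roller1 in the frame of carton between 0.012 and 0.0215 m and angle between the x axis of each of roller1, roller2, roller3, roller4 and the y axis of carton, either way round below 0.3 rad and contact force between the fingers and roller1 below 0.05 N and x of roller2 in the frame of carton between -0.07 and 0.07 m and y of roller2 in the frame of carton between -0.062 and 0.062 m and z of roller2 in the frame of carton between 0.012 and 0.0215 m and contact force between the fingers and roller2 below 0.05 N and x of roller3 in the frame of carton between -0.07 and 0.07 m and y of roller3 in the frame of carton between -0.062 and 0.062 m and z of roller3 in the frame of carton between 0.012 and 0.0215 m and contact force between the fingers and roller3 below 0.05 N and x of roller4 in the frame of carton between -0.07 and 0.07 m and y of roller4 in the frame of carton between -0.062 and 0.062 m and z of roller4 in the frame of carton between 0.012 and 0.0215 m and contact force between the fingers and roller4 below 0.05 N and x of strip in the frame of carton between -0.015 and 0.015 m and y of strip in the frame of carton between -0.05 and 0.05 m and z of strip in the frame of carton between 0.026 and 0.036 m and angle between strip's own z axis and vertical below 0.2 rad and angle between the x axis of strip and the x axis of carton, either way round below 0.3 rad and contact force between the fingers and strip below 0.05 N and value of joint each of end_flap_near, end_flap_far, side_flap_left, side_flap_right above 0.6 rad), for 0.3 s.
3. both end flaps are folded down (either one first) while both side flaps are still open (value of joint each of end_flap_near, end_flap_far below 0.15 rad and value of joint each of side_flap_left, side_flap_right above 0.5 rad), for 0.2 s.
4. both side flaps are folded down (either one first) over the shut end flaps (value of joint each of end_flap_near, end_flap_far, side_flap_left, side_flap_right below 0.15 rad), for 0.2 s.
At the end, for the whole second after the job is handed in: Each roller lies along a groove (0.3 rad), axis under 21.5 mm above the carton's underside; the strip lies level on them (0.2 rad; underside 26-36 mm up, middle within 15 mm along carton x and 50 mm along y, 0.3 rad in yaw); all four flaps within 0.15 rad of shut (all of step 4 and x of roller1 in the frame of carton between -0.07 and 0.07 m and y of roller1 in the frame of carton between -0.062 and 0.062 m and z of roller1 in the frame of carton between 0.012 and 0.0215 m and angle between the x axis of each of roller1, roller2, roller3, roller4 and the y axis of carton, either way round below 0.3 rad and contact force between the fingers and roller1 below 0.05 N and x of roller2 in the frame of carton between -0.07 and 0.07 m and y of roller2 in the frame of carton between -0.062 and 0.062 m and z of roller2 in the frame of carton between 0.012 and 0.0215 m and contact force between the fingers and roller2 below 0.05 N and x of roller3 in the frame of carton between -0.07 and 0.07 m and y of roller3 in the frame of carton between -0.062 and 0.062 m and z of roller3 in the frame of carton between 0.012 and 0.0215 m and contact force between the fingers and roller3 below 0.05 N and x of roller4 in the frame of carton between -0.07 and 0.07 m and y of roller4 in the frame of carton between -0.062 and 0.062 m and z of roller4 in the frame of carton between 0.012 and 0.0215 m and contact force between the fingers and roller4 below 0.05 N and x of strip in the frame of carton between -0.015 and 0.015 m and y of strip in the frame of carton between -0.05 and 0.05 m and z of strip in the frame of carton between 0.026 and 0.036 m and angle between strip's own z axis and vertical below 0.2 rad and angle between the x axis of strip and the x axis of carton, either way round below 0.3 rad and contact force between the fingers and strip below 0.05 N); the robot touches nothing.
It fails at once if one of the other things (small stone, dowel, black case, can) is pushed more than 5 cm from its place or knocked over (distance of any of small_stone, dowel, black_case, drink_can from where it was at the start of the episode above 0.05 m or angle between any of small_stone, dowel, black_case, drink_can's own z axis and vertical above 0.6 rad).
Of roller1, roller2, roller3, roller4 only 3 to 4 are there at a start; the rules pass over those that are not, and their reading is None.
At some moment in a run one of roller1, roller2, roller3, roller4 may be knocked a few centimetres aside while the robot is not near it.
It also fails if it takes over 210 s, if anything falls off the work surface, if the arm or the gripper's body presses on something with over 40 N, if the wrist force passes 120 N, or if a joint passes its speed limit or range.

## Working session

There is one attempt and no reset: what is moved stays moved. The work goes in short steps, Python scripts to look and compute and a tool call to move; the robot and the scene stay as the last step left them, time stands still between calls to the robot, and variables do not carry over. Pictures are saved under pics/ and viewed, and the job is handed in when it is done.

Besides the shell and the picture viewer there is one more tool, called after "Request:" as a command line: name --argument value ..., lists and objects as JSON in quotes. apply_moves: Moves the arm, as the interface text tells. Its arguments: {"type":"object","properties":{"steps":{"type":"array"},"grip":{"type":"number"}},"required":["steps"]}

```bash
ls; mkdir -p pics; python3 - <<'E'
from rig import read_state, imaging
import cv2, numpy as np
s=read_state(); print(s)
for n in ["scene","top","wrist"]:
    p=imaging.camera_params(n); print(n,p)
    im=imaging.capture(n); cv2.imwrite(f"pics/{n}0.png",im[:,:,::-1])
E
```

```text
pics
{'time_s': 0.0, 'joint_positions': array([ 5.97288139e+01,  3.02775693e+01,  8.21544934e+01, -1.55048883e-03,
        6.76872976e+01, -1.02269338e+01]), 'qvel': array([ 0.03627132,  0.02325371,  0.04090089, -0.06434697, -0.09548039,
        0.11799869]), 'tau': array([ 7.00230958e-04, -4.40058947e+01, -1.76587629e+01,  6.34296192e-02,
        5.84631076e-02, -1.51138088e-04]), 'position': array([0.21383906, 0.58654706, 0.22959708]), 'tcp_rot': array([[ 3.42735078e-01, -1.02851971e-03, -9.39431535e-01],
       [ 9.39429851e-01, -1.81179759e-03,  3.42736448e-01],
       [-2.05457099e-03, -9.99997830e-01,  3.45255528e-04]]), 'force': array([ 0.24581964, -1.60404331,  0.01110943]), 'moment': array([ 0.02627693, -0.05583774,  0.0555905 ]), 'opening': 1.00258748288231}
scene {'fov_y': 53.3011678813147, 'cx': 283.4431707980974, 'cy': 212.1632372041103, 'dist': array([-0.08831305,  0.        ,  0.        ,  0.        ,  0.        ]), 'R': array([[-0.71609031, -0.69796481,  0.0077327 ],
       [-0.54841494,  0.55573442, -0.62482021],
       [ 0.43180519, -0.45166843, -0.78073037]]), 't': array([0.40086951, 0.39494582, 0.72251406])}
top {'fov_y': 45.5041791822591, 'cx': 272.804446234123, 'cy': 207.05238205377697, 'dist': array([-0.0966151,  0.       ,  0.       ,  0.       ,  0.       ]), 'R': array([[ 4.69125689e-02, -9.98898993e-01, -1.09027187e-04],
       [-9.75425755e-01, -4.57866420e-02, -2.15518397e-01],
       [ 2.15276118e-01,  1.02168696e-02, -9.76499774e-01]]), 't': array([-0.06064567,  0.59108351,  1.07927563])}
wrist {'fov_y': 68.05458578408843, 'cx': 280.4752691782254, 'cy': 201.63299434695543, 'dist': array([-0.06391814,  0.        ,  0.        ,  0.        ,  0.        ]), 'R': array([[ 0.34303396,  0.93932117, -0.00185606],
       [ 0.89965131, -0.32797732,  0.28819855],
       [ 0.27010225, -0.10053169, -0.95756888]]), 't': array([-0.62370229, -0.03496436,  0.39211526])}
```

View pics/scene0.png

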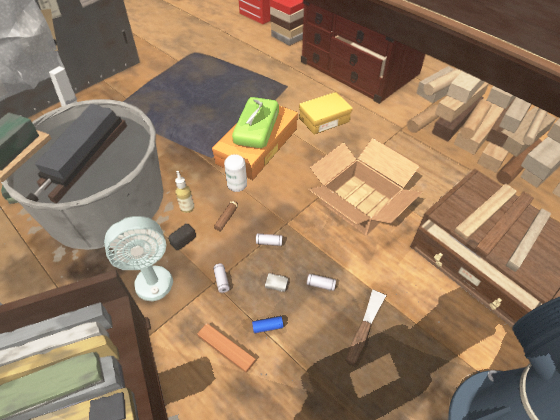

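View pics/top0.png

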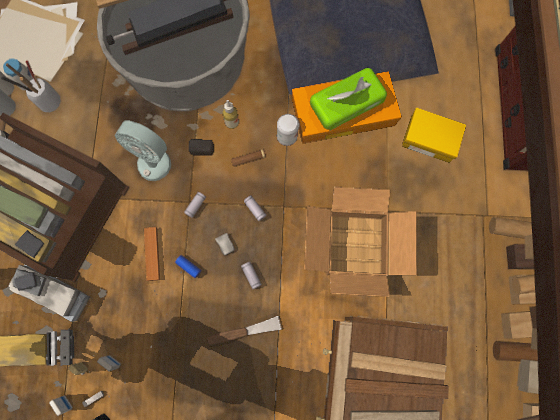

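View pics/wrist0.png

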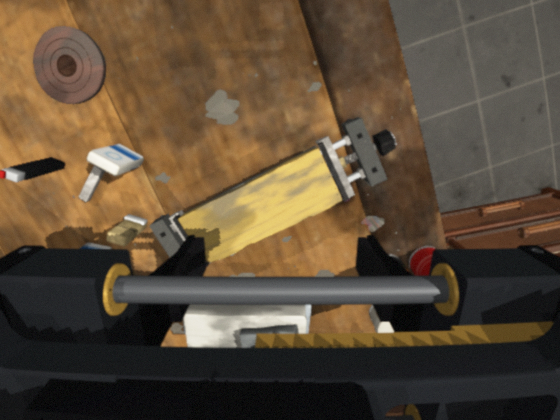

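```bash
cat > h.py <<'E'
import numpy as np, cv2
from rig import read_state, imaging, job, spotter
def K(p):
    f=210/np.tan(np.radians(p['fov_y']/2)); return np.array([[f,0,p['cx']],[0,f,p['cy']],[0,0,1]])
def proj(p,X):
    X=np.asarray(X,float).reshape(-1,1,3); r,_=cv2.Rodrigues(np.array(p['R']))
    return cv2.projectPoints(X,r,np.array(p['t']),K(p),np.array(p['dist']))[0].reshape(-1,2)
def unproj(p,uv,z):
    uv=np.asarray(uv,float).reshape(-1,1,2)
    n=cv2.undistortPoints(uv,K(p),np.array(p['dist'])).reshape(-1,2)
    d=np.c_[n,np.ones(len(n))]@np.array(p['R']); c=-np.array(p['R']).T@np.array(p['t'])
    return c+d*((z-c[2])/d[:,2])[:,None]
def crop(im,x0,y0,w,h,s,name,bgr=False):
    c=im[y0:y0+h,x0:x0+w]
    cv2.imwrite('pics/'+name,cv2.resize(c[:,:,::-1],None,fx=s,fy=s,interpolation=cv2.INTER_CUBIC))
E
python3 - <<'E'
from h import *
im=imaging.capture('top'); p=imaging.camera_params('top')
crop(im,130,120,190,190,4,'c1.png'); crop(im,290,170,170,140,4.5,'c2.png')
for n in ['roller1','strip','small_stone','dowel','black_case','drink_can','carton']:
    for d in spotter.cut_out(n,'top')[:5]:
        m=d['mask'].astype(np.uint8); pts=np.argwhere(m)[:,::-1]
        (c,wh,a)=cv2.minAreaRect(pts.astype(np.float32))
        print(n,round(d['score'],2),d['rect'],np.round(c),np.round(wh),round(a), np.round(unproj(p,c,0.012)[0],3))
E
```

```text
roller1 0.79 [176.1, 255.6, 24.4, 19.5] [188. 266.] [28. 11.] 37 [0.455 0.16  0.012]
roller1 0.78 [184.7, 191.0, 17.4, 28.2] [195. 205.] [11. 26.] 30 [0.602 0.155 0.012]
roller1 0.52 [239.9, 263.5, 20.4, 24.0] [250. 274.] [26. 11.] 63 [0.442 0.012 0.012]
roller1 0.48 [245.4, 195.4, 22.0, 24.4] [255. 208.] [26. 11.] 56 [0.601 0.011 0.012]
strip 0.79 [142.4, 227.3, 16.8, 54.9] [151. 253.] [53. 14.] 88 [0.479 0.248 0.012]
strip 0.39 [247.0, 195.6, 18.9, 24.1] [254. 208.] [26.  9.] 53 [0.6   0.012 0.012]
strip 0.25 [308.5, 183.8, 108.5, 113.3] [362. 241.] [113. 108.] 2 [ 0.532 -0.246  0.012]
small_stone 0.47 [215.9, 232.1, 16.7, 25.5] [225. 244.] [19. 13.] 63 [0.51  0.076 0.012]
dowel 0.58 [232.3, 150.7, 33.3, 16.8] [248. 158.] [ 9. 35.] 74 [0.725 0.035 0.012]
black_case 0.76 [190.6, 141.8, 24.4, 12.6] [201. 147.] [16. 24.] 90 [0.748 0.152 0.012]
drink_can 0.73 [281.2, 116.3, 19.4, 30.5] [288. 130.] [32. 21.] 90 [ 0.802 -0.06   0.012]
carton 0.72 [302.7, 182.8, 116.8, 115.2] [361. 241.] [112. 108.] 3 [ 0.532 -0.244  0.012]
```

View pics/c1.png

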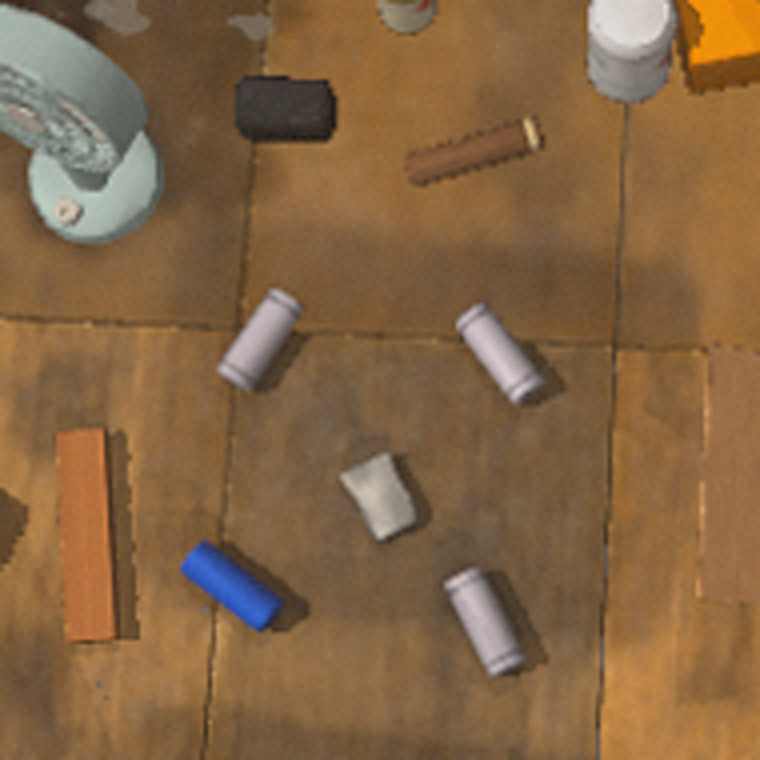

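View pics/c2.png

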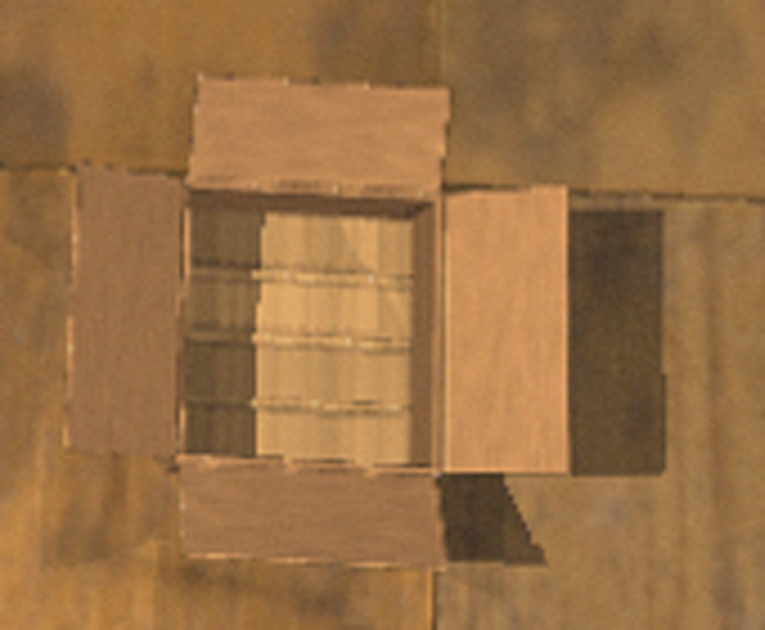

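```bash
python3 - <<'E'
from h import *
p=imaging.camera_params('top')
o=np.array([290,170])
# rib centre line ends (rib top z=.012), at crop coordinates
def P(x,y,z): return unproj(p,o+np.array([x,y])/4.5,z)[0]
for n,(a,b) in {'ribT':((260,272),(412,281)),'ribM':((255,337),(412,344)),'ribB':((250,402),(410,409))}.items():
    A=P(*a,.012);B=P(*b,.012); print(n,np.round(A,4),np.round(B,4),'yawdeg of +y', np.degrees(np.arctan2(*(A-B)[:2])))
# hinge corners
for n,(a,z) in {'L top':((188,188),.067),'L bot':((179,462),.067),'R top':((444,190),.067),'R bot':((440,471),.067),'T':((315,190),.064),'B':((310,464),.064)}.items(): print(n,np.round(P(*a,z),4))
im=imaging.capture('scene'); crop(im,290,120,150,130,5,'c3.png')
E
```

```text
ribT [ 0.5564 -0.2127  0.012 ] [ 0.5552 -0.2933  0.012 ] yawdeg of +y 0.8334897102311921
ribM [ 0.5217 -0.2106  0.012 ] [ 0.5217 -0.2934  0.012 ] yawdeg of +y 0.031968282269256854
ribB [ 0.4875 -0.2086  0.012 ] [ 0.4874 -0.2925  0.012 ] yawdeg of +y 0.027527411937320487
L top [ 0.588  -0.1675  0.067 ]
L bot [ 0.4496 -0.1663  0.067 ]
R top [ 0.593 -0.298  0.067]
R bot [ 0.4506 -0.296   0.067 ]
T [ 0.5906 -0.2326  0.064 ]
B [ 0.4517 -0.2317  0.064 ]
```

View pics/c3.png

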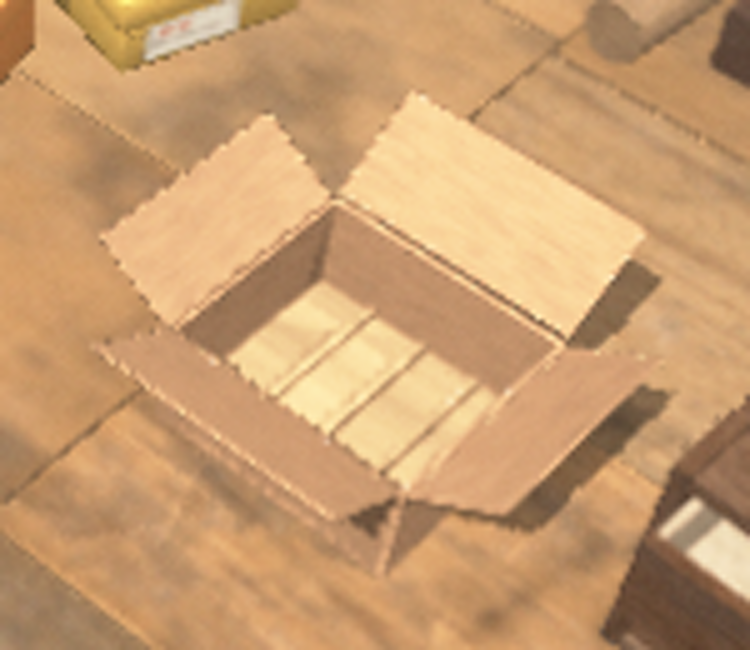

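```bash
cat >> h.py <<'E'
def carton_pts(cx,cy,yaw):
    c,s=np.cos(yaw),np.sin(yaw)
    def T(x,y,z): return [cx+c*x-s*y,cy+s*x+c*y,z]
    L=[]
    q=[(-.068,-.062),(.068,-.062),(.068,.062),(-.068,.062)]
    Q=[(-.072,-.066),(.072,-.066),(.072,.066),(-.072,.066)]
    for i in range(4):
        j=(i+1)%4
        L.append((T(*q[i],.006),T(*q[j],.006))); L.append((T(*Q[i],.064),T(*Q[j],.064))); L.append((T(*q[i],.064),T(*q[j],.064)))
    for x in (-.034,0,.034): L.append((T(x,-.062,.012),T(x,.062,.012)))
    return L
def overlay(im,p,lines,x0,y0,w,h,s,name,col=(255,0,0)):
    c=cv2.resize(im[y0:y0+h,x0:x0+w],None,fx=s,fy=s,interpolation=cv2.INTER_CUBIC)
    for a,b in lines:
        uv=(proj(p,[a,b])-[x0,y0]+.5)*s-.5
        cv2.line(c,tuple(int(v) for v in uv[0]),tuple(int(v) for v in uv[1]),col,1)
    cv2.imwrite('pics/'+name,c[:,:,::-1])
E
python3 - <<'E'
from h import *
im=imaging.capture('top'); im2=imaging.capture('scene')
L=carton_pts(.521,-.232,0.0)
overlay(im,imaging.camera_params('top'),L,290,170,170,130,4.5,'o1.png')
overlay(im2,imaging.camera_params('scene'),L,290,120,150,120,5,'o2.png')
E
```

```text
(no output)
```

View pics/o1.png

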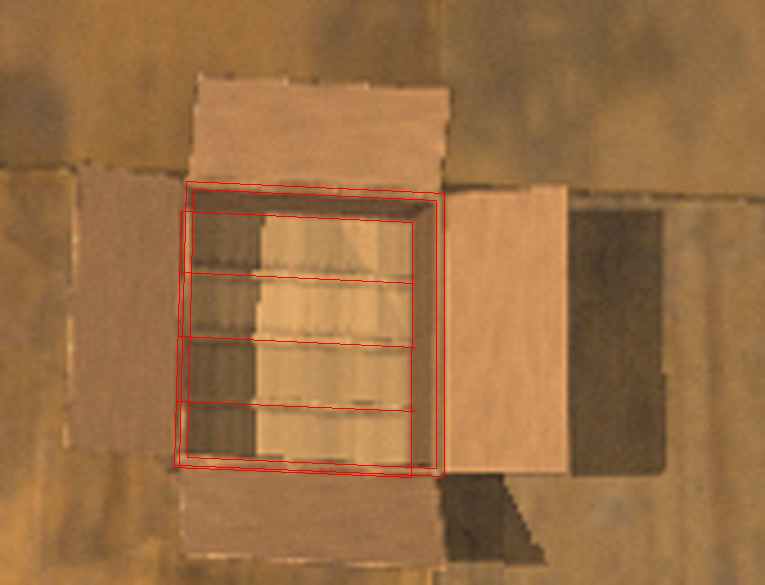

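View pics/o2.png

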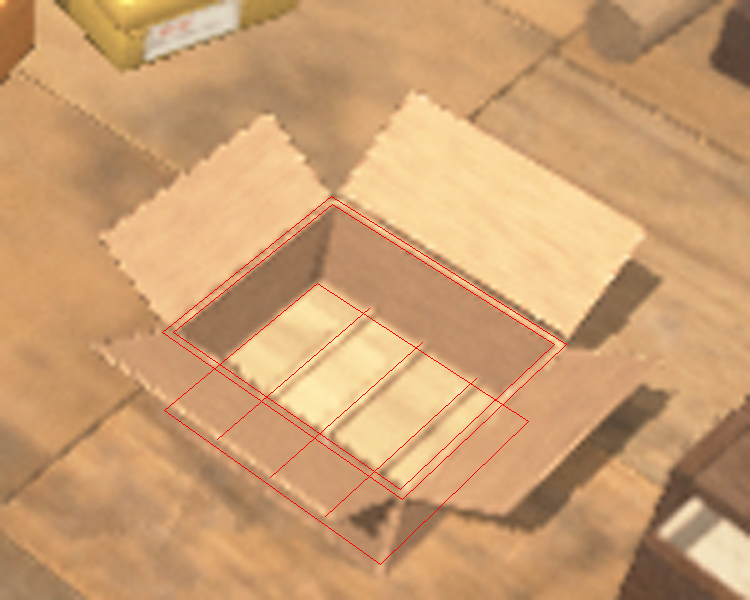

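```bash
cat >> h.py <<'E'
def loc(name,cam='top',z=.012,k=6,smin=.3):
    p=imaging.camera_params(cam); im=imaging.capture(cam); out=[]
    for d in spotter.cut_out(name,cam)[:k]:
        if d['score']<smin: continue
        m=d['mask'].astype(np.uint8); ys,xs=np.nonzero(m)
        if len(xs)<20: continue
        pts=np.c_[xs,ys].astype(float); W=unproj(p,pts,z)[:,:2]
        rr=cv2.minAreaRect(W.astype(np.float32)*1000); c0=rr[0]; 
        box=cv2.boxPoints(rr); e=box[1]-box[0]; f=box[2]-box[1]
        l=e if np.hypot(*e)>np.hypot(*f) else f
        rgb=im[m>0].mean(0)
        C=W.mean(0); ev,V=np.linalg.eigh(np.cov((W-C).T)); a=V[:,1]
        print(name,cam,round(d['score'],2),'pix',pts.mean(0).round(),'rect c',np.round(c0,1),'size',np.round(rr[1]),'mean',np.round(C*1000,1),'axis deg (rect) %.0f (pca) %.0f'%(np.degrees(np.arctan2(l[1],l[0]))%180,np.degrees(np.arctan2(a[1],a[0]))%180),'rgb',rgb.round())
E
python3 - <<'E'
from h import *
loc('roller1','top'); loc('roller1','scene'); loc('strip','top',.007,2); loc('strip','scene',.007,2)
s=read_state(); print(s['time_s'],s['position'])
p=imaging.camera_params('wrist'); print(-np.array(p['R']).T@p['t'])
E
```

```text
roller1 top 0.8 pix [188. 266.] rect c [454.5 159.7] size [63. 24.] mean [454.5 159.3] axis deg (rect) 57 (pca) 56 rgb [ 52.  80. 156.]
roller1 top 0.77 pix [196. 203.] rect c [605.4 155.2] size [24. 55.] mean [606.5 152.7] axis deg (rect) 148 (pca) 152 rgb [159. 148. 149.]
roller1 top 0.72 pix [255. 209.] rect c [599.6  11.5] size [62. 23.] mean [598.9  11.1] axis deg (rect) 36 (pca) 37 rgb [169. 156. 158.]
roller1 scene 0.95 pix [267. 324.] rect c [453.3 156. ] size [61. 27.] mean [453.2 156.4] axis deg (rect) 56 (pca) 56 rgb [ 77. 118. 215.]
roller1 scene 0.68 pix [269. 239.] rect c [599.9   8.4] size [61. 29.] mean [599.6   8.2] axis deg (rect) 39 (pca) 36 rgb [225. 218. 218.]
roller1 scene 0.66 pix [321. 281.] rect c [441.    5.9] size [60. 28.] mean [441.    6.9] axis deg (rect) 30 (pca) 29 rgb [225. 218. 219.]
roller1 scene 0.52 pix [221. 278.] rect c [603.  151.3] size [25. 72.] mean [601.6 152.5] axis deg (rect) 150 (pca) 151 rgb [211. 203. 203.]
roller1 scene 0.48 pix [365. 185.] rect c [ 557.1 -303.9] size [265. 290.] mean [ 546.8 -290.2] axis deg (rect) 90 (pca) 109 rgb [222. 179. 131.]
strip top 0.57 pix [151. 254.] rect c [481.1 248.7] size [128.  36.] mean [479.7 249.8] axis deg (rect) 7 (pca) 8 rgb [169. 105.  59.]
strip scene 0.61 pix [226. 347.] rect c [479.7 245.7] size [131.  34.] mean [477.7 245.6] axis deg (rect) 8 (pca) 9 rgb [222. 153. 106.]
1.1 [0.21415441 0.58712917 0.23052081]
[0.13966026 0.61409378 0.38525452]
```

Request:
apply_moves --steps '[{"x": 27, "y": -40, "z": 2, "spin": -0.048}, {"x": 27, "y": -40, "z": 2, "spin": -0.048}, {"x": 27, "y": -40, "z": 2, "spin": -0.048}, {"x": 27, "y": -40, "z": 0, "spin": -0.048}, {"x": 27, "y": -40, "z": 0, "spin": -0.048}, {"x": 27, "y": -40, "z": 0, "spin": -0.048}, {"x": 27, "y": -40, "z": 0, "spin": -0.048}, {"x": 27, "y": -40, "z": 0, "spin": -0.048}, {"x": 27, "y": -40, "z": 0, "spin": -0.048}, {"x": 27, "y": -40, "z": 0, "spin": -0.048}, {"x": 27, "y": -40, "z": 0, "spin": -0.048}, {"x": 27, "y": -40, "z": 0, "spin": -0.048}]' --grip 87

```text
time_s: 2.3
position: [0.5445, 0.0958, 0.2392]
tcp_rot: [[0.806, 0.012, -0.592], [0.592, 0.005, 0.806], [0.012, -1.0, -0.003]]
force: [1.1, -0.3, -0.5]
opening: 0.999
```

Request:
apply_moves --steps '[{"x": 28, "y": -41, "z": 0}, {"x": 24, "y": -40, "z": 0, "spin": 0.006}, {"x": 3, "y": -5, "z": -30}, {"x": 0, "y": 0, "z": -30}, {"x": 0, "y": 0, "z": -10}, {}]'

```text
invalid input at $.steps[0]: expected keys x, y, z, spin
```

```bash
python3 - <<'E'
from h import *
s=read_state(); print(s['time_s'],s['position'],np.round(s['tcp_rot'],3))
p=imaging.camera_params('wrist'); im=imaging.capture('wrist'); cv2.imwrite('pics/w1.png',im[:,:,::-1])
# image of TCP and tips
t=s['position'];R=s['tcp_rot']; print(proj(p,[t,t+R[:,1]*.008,[.6,.01,.012]]))
loc('roller1','wrist'); loc('roller1','top')
E
```

```text
2.3 [0.54454163 0.09577876 0.23922897] [[ 0.806  0.012 -0.592]
 [ 0.592  0.005  0.806]
 [ 0.012 -1.    -0.003]]
[[280.5882331  258.13881794]
 [280.58481438 251.72772405]
 [273.92891192 248.118973  ]]
roller1 wrist 0.97 pix [244.  75.] rect c [452.5 158.4] size [61. 24.] mean [452.9 158.7] axis deg (rect) 56 (pca) 56 rgb [ 32.  75. 174.]
roller1 wrist 0.9 pix [273. 240.] rect c [599.7   9. ] size [61. 26.] mean [599.9   9.2] axis deg (rect) 39 (pca) 40 rgb [200. 194. 196.]
roller1 wrist 0.71 pix [168. 172.] rect c [438.8   9. ] size [66. 25.] mean [439.1   9.2] axis deg (rect) 30 (pca) 31 rgb [190. 184. 186.]
roller1 wrist 0.58 pix [342. 154.] rect c [602.5 153.7] size [25. 66.] mean [601.9 154. ] axis deg (rect) 150 (pca) 151 rgb [180. 173. 175.]
roller1 top 0.77 pix [251. 275.] rect c [442.1  11.9] size [64. 26.] mean [441.4  11.6] axis deg (rect) 29 (pca) 30 rgb [180. 168. 169.]
roller1 top 0.75 pix [254. 208.] rect c [599.7  11.7] size [59. 20.] mean [599.6  11.5] axis deg (rect) 40 (pca) 40 rgb [198. 186. 189.]
```

View pics/w1.png

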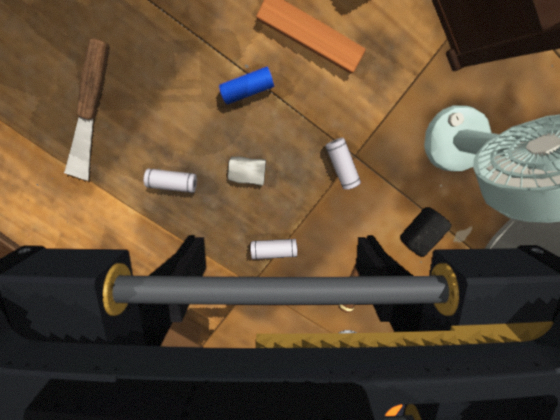

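Request:
apply_moves --steps '[{"x": 27, "y": -41, "z": 0, "spin": 0.02}, {"x": 27, "y": -41, "z": 0, "spin": 0.027}, {"x": 2, "y": -4, "z": -40, "spin": 0}, {"x": 0, "y": 0, "z": -45, "spin": 0}, {"x": 0, "y": 0, "z": -45, "spin": 0}, {"x": 0, "y": 0, "z": 0, "spin": 0}]'

```text
time_s: 3.15
position: [0.5973, 0.0202, 0.1082]
tcp_rot: [[0.763, 0.013, -0.646], [0.646, 0.007, 0.763], [0.015, -1.0, -0.003]]
force: [-0.2, 1.0, -0.8]
opening: 1.002
```

```bash
cat >> h.py <<'E'
def st():
    s=read_state(); R=s['tcp_rot']; print('t %.2f'%s['time_s'],'pos',np.round(s['position']*1000,1),'yaw %.1f'%np.degrees(np.arctan2(R[1,0],R[0,0])),'tilt',np.round(R[:2,1],3),'F',np.round(s['force'],1),'open %.1f'%(s['opening']*87),'j6 %.0f'%s['joint_positions'][5]); return s
E
python3 - <<'E'
from h import *
st(); loc('roller1','wrist')
E
```

```text
t 3.15 pos [597.3  20.2 108.2] yaw 40.2 tilt [0.013 0.007] F [-0.2  1.  -0.8] open 87.2 j6 -50
roller1 wrist 0.97 pix [273. 217.] rect c [600.3   8.8] size [62. 25.] mean [600.    9.3] axis deg (rect) 40 (pca) 40 rgb [200. 195. 197.]
roller1 wrist 0.86 pix [395.  81.] rect c [602.4 153.8] size [26. 63.] mean [601.4 154.4] axis deg (rect) 150 (pca) 151 rgb [173. 167. 169.]
roller1 wrist 0.6 pix [113.  91.] rect c [438.1   8.2] size [70. 25.] mean [438.5   8.5] axis deg (rect) 29 (pca) 29 rgb [163. 157. 160.]
```

Request:
apply_moves --steps '[{"x": 2.7, "y": -11, "z": 0, "spin": 0}, {"x": 0, "y": 0, "z": -30, "spin": 0}, {"x": 0, "y": 0, "z": -30, "spin": 0}, {"x": 0, "y": 0, "z": -20, "spin": 0}, {"x": 0, "y": 0, "z": -8, "spin": 0}, {"x": 0, "y": 0, "z": 0, "spin": 0}]'

```text
time_s: 3.85
position: [0.6192, 0.0063, 0.0428]
tcp_rot: [[0.758, 0.062, -0.65], [0.651, -0.002, 0.759], [0.046, -0.998, -0.042]]
force: [-0.2, -0.0, -0.2]
opening: 0.999
```

```bash
python3 - <<'E'
from h import *
st(); loc('roller1','wrist',k=2)
E
```

```text
t 3.85 pos [619.2   6.3  42.8] yaw 40.7 tilt [ 0.062 -0.002] F [-0.2 -0.  -0.2] open 86.9 j6 -51
roller1 wrist 0.87 pix [433.  40.] rect c [608.4 150.7] size [28. 48.] mean [609.  149.8] axis deg (rect) 151 (pca) 157 rgb [168. 162. 165.]
roller1 wrist 0.71 pix [258. 213.] rect c [600.3   8.9] size [64. 25.] mean [600.2   9.1] axis deg (rect) 40 (pca) 39 rgb [202. 196. 199.]
```

```bash
python3 - <<'E'
from h import *
s=st(); print(np.round(s['joint_positions'],1),np.round(s['qvel'],1),np.round(s['tau'],1),s['moment'])
imaging.capture('wrist');s=st();print(np.round(s['joint_positions'],1),np.round(s['qvel'],1),np.round(s['tau'],1),s['moment'])
im=imaging.capture('scene');crop(im,180,130,200,200,3,'s1.png')
E
```

```text
t 3.95 pos [619.8   6.3  43.7] yaw 40.7 tilt [ 0.064 -0.002] F [-0.1 -0.3 -0.2] open 87.0 j6 -51
[-10.   43.2  93.1   0.8  40.  -51.2] [ 0.1 -0.1  0.3  0.1 -0.2  0. ] [ -0.  -45.8 -10.3   0.   -0.1  -0. ] [0.0018671  0.02714597 0.07720078]
t 4.00 pos [619.6   6.5  43.5] yaw 40.7 tilt [ 0.064 -0.002] F [-0.   0.5  0.4] open 87.1 j6 -51
[-10.   43.2  93.1   0.8  40.  -51.2] [ 0.1  0.2  0.4  0.1 -0.1  0.1] [ -0.  -46.  -10.5   0.   -0.1   0. ] [-0.05891927  0.07393265 -0.04403439]
```

View pics/s1.png

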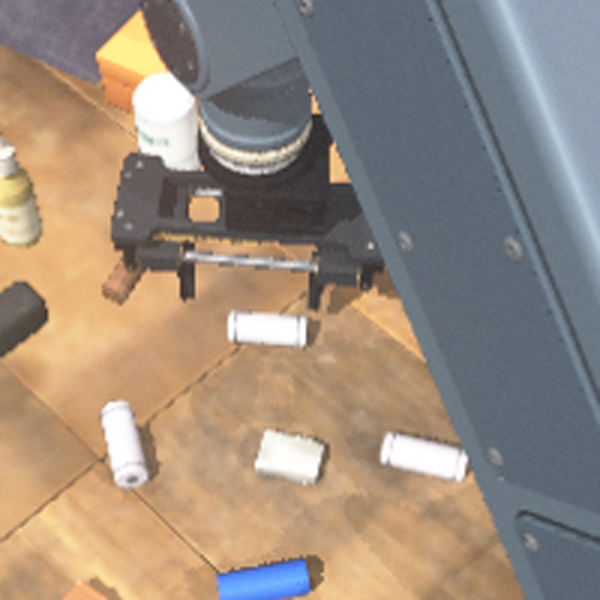

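Request:
apply_moves --steps '[{"x": -5, "y": 0, "z": 0, "spin": 0}, {"x": -5, "y": 0, "z": 0, "spin": 0}, {"x": -5, "y": 0, "z": 0, "spin": 0}, {"x": 0, "y": 0, "z": 0, "spin": 0}]'

```text
time_s: 4.45
position: [0.6036, 0.0065, 0.0457]
tcp_rot: [[0.757, 0.066, -0.65], [0.651, -0.002, 0.759], [0.048, -0.998, -0.044]]
force: [0.8, -0.6, -0.3]
opening: 0.999
```

```bash
python3 - <<'E'
from h import *
s=st(); print(np.round(s['joint_positions'],1))
E
```

```text
t 4.45 pos [603.6   6.5  45.7] yaw 40.7 tilt [ 0.066 -0.002] F [ 0.8 -0.6 -0.3] open 86.9 j6 -52
[-10.2  42.2  95.6   0.9  38.4 -51.5]
```

Request:
apply_moves --steps '[{"x": 0, "y": 0, "z": 15, "spin": 0}, {"x": 0, "y": 0, "z": 30, "spin": 0}, {"x": 0, "y": 0, "z": 0, "spin": 0}]'

```text
time_s: 4.75
position: [0.6032, 0.0066, 0.093]
tcp_rot: [[0.758, 0.064, -0.65], [0.651, -0.002, 0.759], [0.048, -0.998, -0.043]]
force: [1.2, 0.5, -0.0]
opening: 0.998
```

Request:
apply_moves --steps '[{"x": 0, "y": 0, "z": -10, "spin": 0}, {"x": 0, "y": 0, "z": -10, "spin": 0}, {"x": 0, "y": 0, "z": 0, "spin": 0}]'

```text
time_s: 5.05
position: [0.6033, 0.0066, 0.0725]
tcp_rot: [[0.757, 0.066, -0.65], [0.651, -0.002, 0.759], [0.049, -0.998, -0.045]]
force: [-0.5, -0.8, -0.8]
opening: 1.001
```

Request:
apply_moves --steps '[{"x": 0, "y": 0, "z": -10, "spin": 0}, {"x": 0, "y": 0, "z": -10, "spin": 0}, {"x": 0, "y": 0, "z": -10, "spin": 0}, {"x": 0, "y": 0, "z": 0, "spin": 0}]'

```text
time_s: 5.45
position: [0.6012, 0.0069, 0.0367]
tcp_rot: [[0.758, 0.06, -0.65], [0.651, -0.001, 0.759], [0.045, -0.998, -0.04]]
force: [-0.4, 0.2, 0.9]
opening: 0.998
```

```bash
python3 - <<'E'
from h import *
s=st(); print(np.round(s['joint_positions'],1)); loc('roller1','wrist',k=3)
E
```

```text
t 5.45 pos [601.2   6.9  36.7] yaw 40.7 tilt [ 0.06  -0.001] F [-0.4  0.2  0.9] open 86.9 j6 -52
[-10.3  43.1  95.9   0.9  37.7 -51.6]
roller1 wrist 0.97 pix [457.  52.] rect c [604. 153.] size [29. 62.] mean [603.9 152.8] axis deg (rect) 150 (pca) 155 rgb [167. 161. 164.]
roller1 wrist 0.86 pix [55. 57.] rect c [443.  11.] size [62. 24.] mean [442.7  10.9] axis deg (rect) 30 (pca) 30 rgb [165. 159. 162.]
roller1 wrist 0.83 pix [281. 235.] rect c [601.    9.6] size [64. 28.] mean [600.6   9.5] axis deg (rect) 39 (pca) 39 rgb [205. 200. 202.]
```

Request:
apply_moves --steps '[{"x": 0, "y": 2.5, "z": -8, "spin": -0.01}, {"x": 0, "y": 0, "z": -8, "spin": 0}, {"x": 0, "y": 0, "z": -5, "spin": 0}, {"x": 0, "y": 0, "z": 0, "spin": 0}]'

```text
time_s: 5.95
position: [0.6032, 0.0095, 0.0162]
tcp_rot: [[0.764, 0.065, -0.641], [0.643, -0.003, 0.766], [0.048, -0.998, -0.044]]
force: [-0.7, 0.2, 0.1]
opening: 1.001
```

Request:
apply_moves --steps '[{"x": -2, "y": 0, "z": -2, "spin": 0}, {"x": 0, "y": 0, "z": 0, "spin": 0}, {"x": 0, "y": 0, "z": 0, "spin": 0}, {"x": 0, "y": 0, "z": 0, "spin": 0}, {"x": 0, "y": 0, "z": 0, "spin": 0}, {"x": 0, "y": 0, "z": 0, "spin": 0}]' --grip 50

```text
time_s: 6.55
position: [0.6012, 0.0093, 0.0145]
tcp_rot: [[0.764, 0.065, -0.641], [0.643, -0.003, 0.766], [0.048, -0.998, -0.044]]
force: [-0.1, -0.4, -1.7]
opening: 0.691
```

```bash
python3 - <<'E'
from h import *
s=st(); print(np.round(s['joint_positions'],1)); im=imaging.capture('wrist'); cv2.imwrite('pics/w2.png',im[:,:,::-1])
E
```

```text
t 6.55 pos [601.2   9.3  14.5] yaw 40.1 tilt [ 0.065 -0.003] F [-0.1 -0.4 -1.7] open 60.2 j6 -51
[-10.   45.1  96.4   0.9  34.7 -50.7]
```

View pics/w2.png

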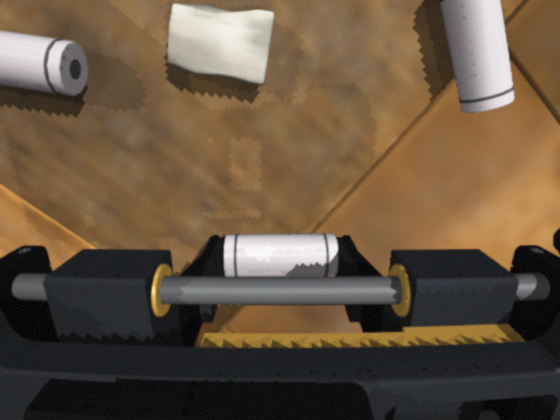

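Request:
apply_moves --steps '[{"x": 0, "y": 0, "z": 15, "spin": 0}, {"x": 0, "y": 0, "z": 25, "spin": 0}, {"x": 0, "y": 0, "z": 30, "spin": 0}, {"x": 0, "y": 0, "z": 30, "spin": 0}, {"x": 0, "y": -10, "z": 30, "spin": 0.1}, {"x": -4, "y": -30, "z": 20, "spin": 0.1}, {"x": -4, "y": -30, "z": 10, "spin": 0.12}, {"x": -4, "y": -30, "z": 0, "spin": 0.12}, {"x": -4, "y": -30, "z": 0, "spin": 0.12}, {"x": -4, "y": -30, "z": 0, "spin": 0.12}, {"x": -4, "y": -30, "z": 0, "spin": 0.1}, {"x": 0, "y": 0, "z": 0, "spin": 0.08}]'

```text
time_s: 7.8
position: [0.5741, -0.186, 0.1941]
tcp_rot: [[-0.03, 0.055, -0.998], [0.999, 0.042, -0.028], [0.04, -0.998, -0.056]]
force: [0.6, 0.7, -1.6]
opening: 0.69
```

Request:
apply_moves --steps '[{"x": -1, "y": -23, "z": -15, "spin": -0.03}, {"x": -1, "y": -23, "z": -20, "spin": 0}, {"x": 0, "y": 0, "z": -25, "spin": 0}, {"x": 0, "y": 0, "z": -25, "spin": 0}, {"x": 0, "y": 0, "z": 0, "spin": 0}]'

```text
time_s: 8.3
position: [0.5724, -0.2368, 0.1141]
tcp_rot: [[0.002, 0.065, -0.998], [0.999, 0.035, 0.005], [0.035, -0.997, -0.064]]
force: [-0.5, 0.3, -0.8]
opening: 0.688
```

```bash
python3 - <<'E'
from h import *
s=st(); print(np.round(s['joint_positions'],1)); im=imaging.capture('wrist'); cv2.imwrite('pics/w3.png',im[:,:,::-1])
im=imaging.capture('scene');crop(im,260,60,200,180,3.5,'s3.png')
p=imaging.camera_params('wrist'); print(proj(p,[[.572,-.232,.006],s['position']]))
E
```

```text
t 8.30 pos [ 572.4 -236.8  114.1] yaw 89.9 tilt [0.065 0.035] F [-0.5  0.3 -0.8] open 59.8 j6 -128
[ -34.6   37.4   90.6    4.9   50.3 -127.5]
[[283.33630943 189.46706279]
 [282.54071454 251.95794205]]
```

View pics/w3.png

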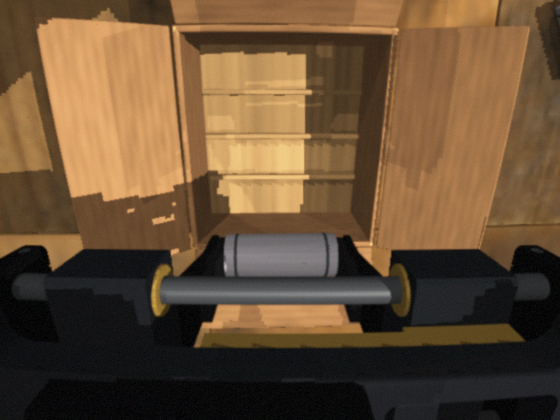

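View pics/s3.png

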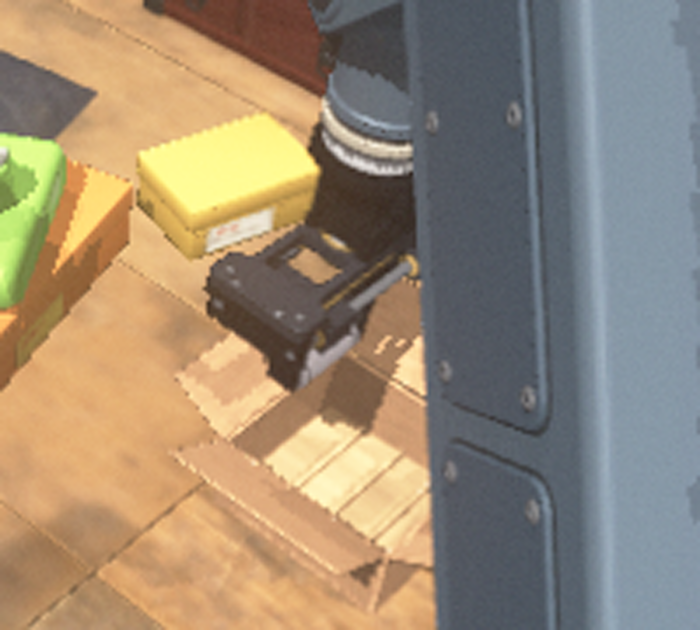

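```bash
python3 - <<'E'
from h import *
p=imaging.camera_params('wrist'); im=imaging.capture('wrist')
overlay(im,p,carton_pts(.521,-.232,0),0,0,560,300,1.4,'o3.png')
E
```

```text
(no output)
```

View pics/o3.png

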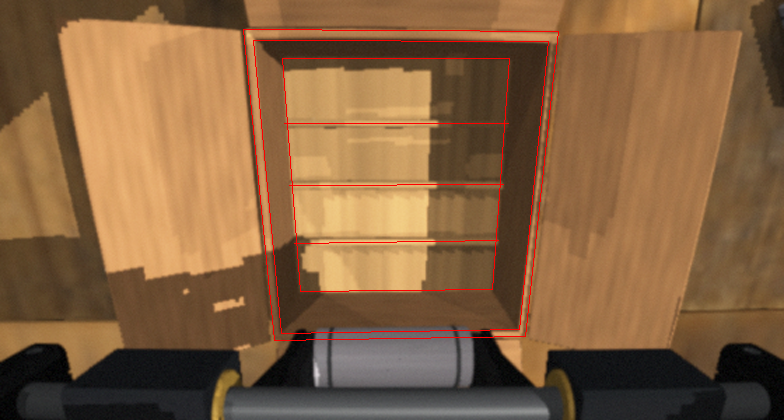

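Request:
apply_moves --steps '[{"x": 0, "y": 5, "z": -20, "spin": 0}, {"x": 0, "y": 0, "z": -20, "spin": 0}, {"x": 0, "y": 0, "z": -15, "spin": 0}, {"x": 0, "y": 0, "z": -12, "spin": 0}, {"x": 0, "y": 0, "z": -8, "spin": 0}, {"x": 0, "y": 0, "z": 0, "spin": 0}]'

```text
time_s: 9.05
position: [0.5767, -0.2356, 0.0669]
tcp_rot: [[-0.008, 0.081, -0.997], [1.0, 0.018, -0.006], [0.017, -0.997, -0.081]]
force: [0.5, 0.4, -1.6]
opening: 0.685
```

```bash
python3 - <<'E'
from h import *
s=st(); print(np.round(s['joint_positions'],1)); im=imaging.capture('wrist'); cv2.imwrite('pics/w4.png',im[:,:,::-1])
E
```

```text
t 9.05 pos [ 576.7 -235.6   66.9] yaw 90.5 tilt [0.081 0.018] F [ 0.5  0.4 -1.6] open 59.6 j6 -128
[ -34.2   41.3   92.4    5.    43.2 -128.1]
```

View pics/w4.png

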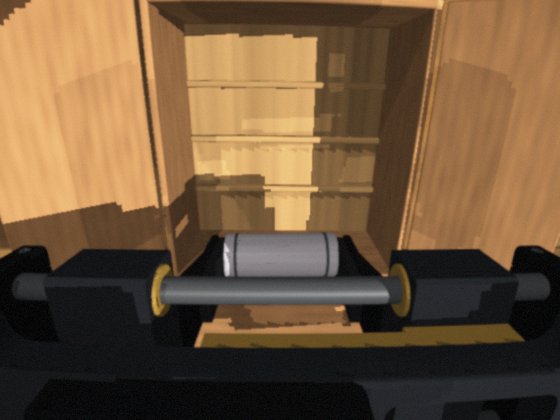

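Request:
apply_moves --steps '[{"x": 0, "y": 0, "z": 45, "spin": 0}, {"x": 0, "y": 0, "z": 45, "spin": 0}]'

```text
time_s: 9.3
position: [0.5736, -0.2329, 0.1518]
tcp_rot: [[-0.007, 0.069, -0.998], [1.0, 0.027, -0.005], [0.027, -0.997, -0.069]]
force: [1.2, -1.3, -1.3]
opening: 0.687
```

Request:
apply_moves --steps '[{"x": 0, "y": 0, "z": 0, "spin": 0}]'

```text
time_s: 9.4
position: [0.578, -0.2351, 0.158]
tcp_rot: [[-0.008, 0.08, -0.997], [1.0, 0.02, -0.006], [0.019, -0.997, -0.08]]
force: [0.3, -1.3, -0.7]
opening: 0.69
```

Request:
apply_moves --steps '[{"x": 0, "y": 0, "z": -45, "spin": 0}]'

```text
time_s: 9.5
position: [0.584, -0.2384, 0.1198]
tcp_rot: [[-0.009, 0.096, -0.995], [1.0, 0.01, -0.008], [0.009, -0.995, -0.096]]
force: [0.6, -1.1, -1.2]
opening: 0.691
```

Request:
apply_moves --steps '[{"x": 0, "y": 0, "z": 0, "spin": 0}]'

```text
time_s: 9.6
position: [0.5806, -0.2358, 0.1145]
tcp_rot: [[-0.009, 0.086, -0.996], [1.0, 0.017, -0.007], [0.016, -0.996, -0.087]]
force: [-1.7, 1.7, -2.5]
opening: 0.691
```

Request:
apply_moves --steps '[{"x": 0, "y": 0, "z": 45, "spin": 0}]'

```text
time_s: 9.7
position: [0.5774, -0.2334, 0.1543]
tcp_rot: [[-0.009, 0.075, -0.997], [1.0, 0.024, -0.007], [0.024, -0.997, -0.075]]
force: [-0.2, 0.3, -1.5]
opening: 0.688
```

Request:
apply_moves --steps '[{"x": 0, "y": 0, "z": 0, "spin": 0}]'

```text
time_s: 9.8
position: [0.5812, -0.2354, 0.1597]
tcp_rot: [[-0.009, 0.085, -0.996], [1.0, 0.019, -0.007], [0.018, -0.996, -0.085]]
force: [1.6, -0.5, 0.2]
opening: 0.69
```

Request:
apply_moves --steps '[{"x": 0, "y": 0, "z": 20, "spin": 0}, {"x": 0, "y": 0, "z": 20, "spin": 0}, {"x": 0, "y": 0, "z": 20, "spin": 0}, {"x": 0, "y": 0, "z": 20, "spin": 0}, {"x": 0, "y": 0, "z": 20, "spin": 0}, {"x": 0, "y": 0, "z": 20, "spin": 0}]'

```text
time_s: 10.4
position: [0.5792, -0.2323, 0.2841]
tcp_rot: [[-0.01, 0.08, -0.997], [1.0, 0.023, -0.008], [0.022, -0.997, -0.08]]
force: [-1.0, 0.1, -0.4]
opening: 0.689
```

Request:
apply_moves --steps '[{"x": 0, "y": 0, "z": 0, "spin": 0}]'

```text
time_s: 10.5
position: [0.5809, -0.233, 0.2879]
tcp_rot: [[-0.011, 0.086, -0.996], [1.0, 0.019, -0.009], [0.018, -0.996, -0.087]]
force: [0.4, -0.6, -0.9]
opening: 0.689
```

```bash
python3 - <<'E'
from h import *
s=st(); print(np.round(s['joint_positions'],1))
E
```

```text
t 10.50 pos [ 580.9 -233.   287.9] yaw 90.6 tilt [0.086 0.019] F [ 0.4 -0.6 -0.9] open 59.9 j6 -126
[ -33.8   25.3   81.3    3.9   69.9 -125.7]
```

Request:
apply_moves --steps '[{"x": 0, "y": 0, "z": 45, "spin": 0}, {"x": 0, "y": 0, "z": -45, "spin": 0}]'

```text
time_s: 10.7
position: [0.5851, -0.2352, 0.296]
tcp_rot: [[-0.011, 0.098, -0.995], [1.0, 0.012, -0.01], [0.011, -0.995, -0.098]]
force: [2.5, -1.4, -0.8]
opening: 0.694
```

```bash
cat > hold.py <<'E'
from h import *
imaging.capture('top');imaging.capture('top'); s=st(); print(np.round(s['joint_positions'],1))
E
python3 hold.py
```

```text
t 10.80 pos [ 573.6 -228.1  278.2] yaw 90.6 tilt [0.063 0.035] F [-1.6  0.6 -3.2] open 59.9 j6 -126
[ -33.8   25.8   82.1    3.9   70.3 -125.6]
```

Request:
apply_moves --steps '[{"x": 0, "y": 0, "z": -45, "spin": 0}]'

```text
time_s: 10.9
position: [0.5773, -0.2303, 0.238]
tcp_rot: [[-0.011, 0.074, -0.997], [1.0, 0.028, -0.009], [0.027, -0.997, -0.074]]
force: [1.3, -1.3, -1.2]
opening: 0.689
```

```bash
python3 hold.py
```

```text
t 11.00 pos [ 569.1 -225.1  227.2] yaw 90.6 tilt [0.049 0.044] F [-0.4  0.8 -2. ] open 59.7 j6 -126
[ -33.8   28.8   85.6    4.    64.7 -126. ]
```

Request:
apply_moves --steps '[{"x": 0, "y": 0, "z": -45, "spin": 0}]'

```text
time_s: 11.1
position: [0.5736, -0.2279, 0.1889]
tcp_rot: [[-0.01, 0.061, -0.998], [0.999, 0.036, -0.008], [0.036, -0.997, -0.061]]
force: [2.1, -1.9, -0.6]
opening: 0.688
```

```bash
python3 hold.py
```

```text
t 11.20 pos [ 565.4 -222.8  179.1] yaw 90.5 tilt [0.038 0.051] F [-2.4  1.1 -2.2] open 60.0 j6 -126
[ -33.8   32.1   88.3    4.2   59.5 -126.5]
```

Request:
apply_moves --steps '[{"x": 3, "y": -4, "z": -5, "spin": 0}, {"x": 3, "y": -4, "z": -10, "spin": 0}, {"x": 0, "y": 0, "z": -10, "spin": 0}, {"x": 0, "y": 0, "z": -10, "spin": 0}, {"x": 0, "y": 0, "z": -10, "spin": 0}, {"x": 0, "y": 0, "z": -10, "spin": 0}, {"x": 0, "y": 0, "z": -10, "spin": 0}, {"x": 0, "y": 0, "z": -10, "spin": 0}, {"x": 0, "y": 0, "z": -10, "spin": 0}, {"x": 0, "y": 0, "z": -5, "spin": 0}]'

```text
time_s: 12.2
position: [0.5766, -0.2343, 0.0907]
tcp_rot: [[-0.01, 0.049, -0.999], [0.999, 0.044, -0.008], [0.044, -0.998, -0.05]]
force: [-0.4, -0.1, -2.1]
opening: 0.69
```

```bash
python3 hold.py
```

```text
t 12.30 pos [ 576.5 -234.2   90.9] yaw 90.6 tilt [0.049 0.045] F [-0.3  0.3 -1.2] open 60.0 j6 -128
[ -34.2   39.8   90.1    4.9   49.4 -127.8]
```

Request:
apply_moves --steps '[{"x": -3, "y": 2, "z": -8, "spin": 0}, {"x": -1, "y": 0, "z": -10, "spin": 0}, {"x": 0, "y": 0, "z": -10, "spin": 0}, {"x": 0, "y": 0, "z": -10, "spin": 0}, {"x": 0, "y": 0, "z": -8, "spin": 0}, {"x": 0, "y": 0, "z": -5, "spin": 0}]'

```text
time_s: 12.9
position: [0.5731, -0.2327, 0.037]
tcp_rot: [[-0.01, 0.052, -0.999], [0.999, 0.043, -0.008], [0.042, -0.998, -0.052]]
force: [0.6, -0.4, -2.2]
opening: 0.688
```

```bash
python3 hold.py
```

```text
t 13.00 pos [ 572.8 -232.5   37. ] yaw 90.6 tilt [0.051 0.043] F [ 0.2  0.6 -1.1] open 60.0 j6 -129
[ -34.2   44.2   91.9    5.4   42.9 -128.7]
```

Request:
apply_moves --steps '[{"x": 0, "y": 0, "z": -6, "spin": 0}, {"x": 0, "y": 0, "z": -5, "spin": 0}, {"x": 0, "y": 0, "z": -3, "spin": 0}, {"x": 0, "y": 0, "z": 0, "spin": 0}]'

```text
time_s: 13.4
position: [0.5738, -0.2331, 0.0227]
tcp_rot: [[-0.01, 0.053, -0.999], [0.999, 0.042, -0.008], [0.041, -0.998, -0.053]]
force: [-0.1, 0.2, -1.3]
opening: 0.688
```

```bash
python3 hold.py; python3 - <<'E'
from h import *
im=imaging.capture('wrist'); cv2.imwrite('pics/w5.png',im[:,:,::-1])
E
```

```text
t 13.50 pos [ 574.  -233.2   23.1] yaw 90.6 tilt [0.053 0.041] F [ 0.8  0.3 -1. ] open 60.1 j6 -129
[ -34.2   45.5   92.1    5.6   41.3 -128.9]
```

View pics/w5.png

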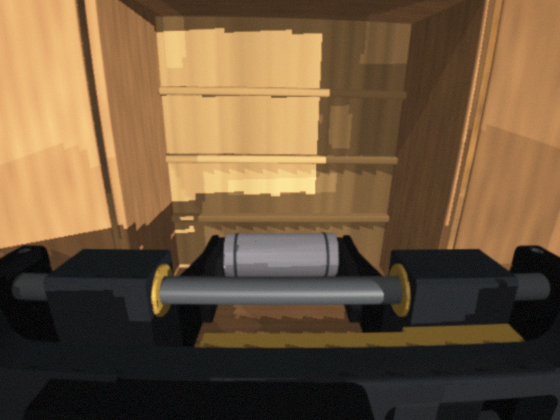

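Request:
apply_moves --steps '[{"x": -1, "y": 1, "z": -2, "spin": 0}, {"x": 0, "y": 0, "z": 0, "spin": 0}]'

```text
time_s: 13.75
position: [0.5733, -0.2324, 0.0216]
tcp_rot: [[-0.01, 0.054, -0.998], [0.999, 0.041, -0.008], [0.04, -0.998, -0.055]]
force: [0.1, 0.0, -0.6]
opening: 0.69
```

Request:
apply_moves --steps '[{"x": 0, "y": 0, "z": 0, "spin": 0}, {"x": 0, "y": 0, "z": 0, "spin": 0}, {"x": 0, "y": 0, "z": 0, "spin": 0}, {"x": 0, "y": 0, "z": 0, "spin": 0}]' --grip 76

```text
time_s: 14.15
position: [0.5738, -0.2327, 0.0223]
tcp_rot: [[-0.01, 0.056, -0.998], [0.999, 0.04, -0.008], [0.039, -0.998, -0.056]]
force: [-0.6, 0.0, 0.5]
opening: 0.86
```

Request:
apply_moves --steps '[{"x": 0, "y": 0, "z": 6, "spin": 0}, {"x": 0, "y": 0, "z": 10, "spin": 0}, {"x": 0, "y": 0, "z": 10, "spin": 0}, {"x": 0, "y": 0, "z": 15, "spin": 0}, {"x": 0, "y": 0, "z": 15, "spin": 0}, {"x": 0, "y": 0, "z": 20, "spin": 0}, {"x": 0, "y": 0, "z": 20, "spin": 0}, {"x": 0, "y": 0, "z": 10, "spin": 0}]'

```text
time_s: 14.95
position: [0.5734, -0.2325, 0.1367]
tcp_rot: [[-0.01, 0.057, -0.998], [0.999, 0.039, -0.008], [0.039, -0.998, -0.057]]
force: [-0.1, -0.4, 0.1]
opening: 0.876
```

```bash
python3 hold.py; python3 - <<'E'
from h import *
im=imaging.capture('wrist'); cv2.imwrite('pics/w6.png',im[:,:,::-1])
loc('roller1','wrist')
E
```

```text
t 15.05 pos [ 573.8 -232.7  136.5] yaw 90.6 tilt [0.058 0.038] F [-0.3 -1.1  0.3] open 76.4 j6 -127
[ -34.2   35.7   89.5    4.6   53.5 -127.4]
roller1 wrist 0.9 pix [275. 191.] rect c [ 574.  -232.4] size [63. 25.] mean [ 573.6 -232.8] axis deg (rect) 90 (pca) 90 rgb [171. 164. 167.]
roller1 wrist 0.77 pix [548.  41.] rect c [442.2   2. ] size [64. 29.] mean [437.4   3.9] axis deg (rect) 14 (pca) 22 rgb [94. 91. 92.]
```

View pics/w6.png

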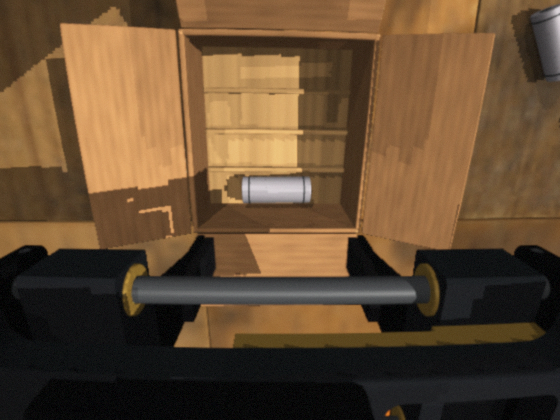

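Request:
apply_moves --steps '[{"x": 0, "y": 0, "z": 25, "spin": 0}, {"x": 0, "y": 0, "z": 25, "spin": 0}, {"x": -13, "y": 24, "z": 10, "spin": -0.1}, {"x": -13, "y": 24, "z": 0, "spin": -0.1}, {"x": -13, "y": 24, "z": 0, "spin": -0.1}, {"x": -13, "y": 24, "z": 0, "spin": -0.1}, {"x": -13, "y": 24, "z": 0, "spin": -0.1}, {"x": -13, "y": 24, "z": 0, "spin": -0.1}, {"x": -13, "y": 24, "z": 0, "spin": -0.1}, {"x": -13, "y": 24, "z": 0, "spin": -0.1}, {"x": -13, "y": 24, "z": 0, "spin": -0.1}, {"x": -13, "y": 24, "z": 0, "spin": -0.1}]' --grip 87

```text
time_s: 16.4
position: [0.4301, 0.0158, 0.18]
tcp_rot: [[0.862, 0.05, -0.505], [0.506, -0.003, 0.863], [0.042, -0.999, -0.028]]
force: [0.5, -0.8, -0.0]
opening: 0.998
```

```bash
python3 hold.py; python3 - <<'E'
from h import *
loc('roller1','wrist');loc('roller1','top')
E
```

```text
t 16.50 pos [427.3  17.6 179.6] yaw 30.8 tilt [ 0.046 -0.001] F [0.2 0.4 0.9] open 86.6 j6 -44
[-13.   19.2 114.3   0.7  43.9 -44.3]
roller1 wrist 0.87 pix [281. 194.] rect c [440.5   8.8] size [62. 25.] mean [440.6   9.2] axis deg (rect) 29 (pca) 29 rgb [203. 198. 200.]
roller1 wrist 0.63 pix [371.  74.] rect c [453.5 159.1] size [67. 25.] mean [453.8 159.5] axis deg (rect) 56 (pca) 55 rgb [ 35.  83. 185.]
roller1 wrist 0.57 pix [476. 156.] rect c [603.2 153.2] size [27. 71.] mean [602.5 153.8] axis deg (rect) 152 (pca) 153 rgb [163. 157. 160.]
roller1 top 0.71 pix [195. 204.] rect c [602.6 155.5] size [23. 57.] mean [602.9 154.7] axis deg (rect) 151 (pca) 153 rgb [170. 158. 160.]
roller1 top 0.49 pix [355. 224.] rect c [ 575.3 -232. ] size [19. 63.] mean [ 573.9 -230.7] axis deg (rect) 93 (pca) 92 rgb [178. 165. 168.]
roller1 top 0.49 pix [179. 260.] rect c [468.5 182.9] size [16. 12.] mean [468.1 182.8] axis deg (rect) 3 (pca) 158 rgb [ 56.  96. 191.]
```

Request:
apply_moves --steps '[{"x": 12, "y": -8, "z": -40, "spin": -0.025}]'

```text
time_s: 16.8
position: [0.4477, 0.0051, 0.1436]
tcp_rot: [[0.871, 0.063, -0.487], [0.489, -0.008, 0.872], [0.051, -0.998, -0.038]]
force: [0.9, -0.3, -0.7]
opening: 0.997
```

```bash
python3 hold.py
```

```text
t 16.90 pos [444.3   4.8 136.9] yaw 29.2 tilt [ 0.046 -0.004] F [-0.7  0.9  0.2] open 87.2 j6 -44
[-14.1  25.1 114.6   0.7  37.7 -43.8]
```

Request:
apply_moves --steps '[{"x": 0, "y": 0, "z": -40, "spin": 0}]'

```text
time_s: 17.0
position: [0.4481, 0.0034, 0.0991]
tcp_rot: [[0.872, 0.054, -0.486], [0.487, -0.006, 0.874], [0.045, -0.999, -0.032]]
force: [1.5, 0.3, -0.4]
opening: 0.999
```

```bash
python3 hold.py
```

```text
t 17.10 pos [441.4   4.8  93.1] yaw 29.1 tilt [ 0.035 -0.001] F [0.3 0.8 0.1] open 86.8 j6 -44
[-14.2  30.5 116.4   0.8  31.2 -44. ]
```

Request:
apply_moves --steps '[{"x": 0, "y": 2, "z": -35, "spin": 0}]'

```text
time_s: 17.2
position: [0.4443, 0.0058, 0.0609]
tcp_rot: [[0.873, 0.042, -0.485], [0.486, -0.003, 0.874], [0.035, -0.999, -0.023]]
force: [0.6, -0.0, -0.6]
opening: 1.0
```

```bash
python3 hold.py;  python3 - <<'E'
from h import *
loc('roller1','wrist')
E
```

```text
t 17.30 pos [439.4   7.1  56.7] yaw 29.1 tilt [0.027 0.001] F [-0.9 -0.6  1.2] open 87.1 j6 -44
[-14.   35.2 117.6   1.   25.7 -43.9]
roller1 wrist 0.92 pix [281. 226.] rect c [439.9   8.8] size [64. 26.] mean [439.8   8.6] axis deg (rect) 30 (pca) 30 rgb [197. 192. 194.]
roller1 wrist 0.74 pix [557. 132.] rect c [572.7 154.3] size [ 5. 20.] mean [571.6 156.7] axis deg (rect) 134 (pca) 141 rgb [95. 91. 93.]
roller1 wrist 0.57 pix [422.  30.] rect c [454.5 160.4] size [71. 25.] mean [453.2 157.6] axis deg (rect) 55 (pca) 52 rgb [ 33.  77. 174.]
```

Offset only about 0.5/1.5 mm; go down to z 14 in small rows.

Request:
apply_moves --steps '[{"x": 0.5, "y": 1.5, "z": -8, "spin": 0.01}, {"x": 0, "y": 0, "z": -10, "spin": 0}, {"x": 0, "y": 0, "z": -10, "spin": 0}, {"x": 0, "y": 0, "z": -8, "spin": 0}, {"x": 0, "y": 0, "z": -4, "spin": 0}, {"x": 0, "y": 0, "z": 0, "spin": 0}]'

```text
time_s: 18.0
position: [0.4471, 0.0073, 0.0257]
tcp_rot: [[0.867, 0.053, -0.496], [0.497, -0.005, 0.868], [0.043, -0.999, -0.031]]
force: [-0.5, 0.2, 0.4]
opening: 1.001
```

```bash
python3 hold.py
```

```text
t 18.10 pos [447.3   7.2  26. ] yaw 29.8 tilt [ 0.053 -0.005] F [0.7 0.3 0.1] open 87.0 j6 -45
[-13.7  39.4 118.2   1.3  19.4 -44.7]
```

Request:
apply_moves --steps '[{"x": -6.5, "y": 1.5, "z": -11, "spin": 0}]'

```text
time_s: 18.2
position: [0.4428, 0.0082, 0.0157]
tcp_rot: [[0.867, 0.058, -0.495], [0.497, -0.006, 0.868], [0.047, -0.998, -0.034]]
force: [0.4, 0.0, -0.7]
opening: 1.005
```

```bash
python3 hold.py
```

```text
t 18.30 pos [439.3   9.1  14.4] yaw 29.8 tilt [ 0.05  -0.004] F [-0.4  0.3  0.3] open 86.8 j6 -45
[-13.7  40.9 119.4   1.5  16.9 -44.9]
```

Well centred. Close.

Request:
apply_moves --steps '[{"x": 0, "y": 0, "z": 0, "spin": 0}, {"x": 0, "y": 0, "z": 0, "spin": 0}, {"x": 0, "y": 0, "z": 0, "spin": 0}, {"x": 0, "y": 0, "z": 0, "spin": 0}, {"x": 0, "y": 0, "z": 0, "spin": 0}]' --grip 50

```text
time_s: 18.8
position: [0.4407, 0.0088, 0.0155]
tcp_rot: [[0.867, 0.052, -0.496], [0.497, -0.005, 0.868], [0.043, -0.999, -0.03]]
force: [0.4, -1.3, -1.2]
opening: 0.687
```

```bash
python3 hold.py
```

```text
t 18.90 pos [440.6   8.8  15.4] yaw 29.8 tilt [ 0.052 -0.005] F [ 0.1  0.  -0.5] open 60.0 j6 -45
[-13.7  40.8 119.3   1.5  17.  -44.9]
```

Request:
apply_moves --steps '[{"x": 0, "y": 0, "z": 15, "spin": 0}, {"x": 0, "y": 0, "z": 30, "spin": 0}, {"x": 0, "y": 0, "z": 30, "spin": 0}, {"x": 0, "y": 0, "z": 30, "spin": 0}, {"x": 0, "y": 0, "z": 30, "spin": 0}, {"x": 0, "y": 0, "z": 20, "spin": 0}]'

```text
time_s: 19.5
position: [0.4364, 0.0096, 0.1724]
tcp_rot: [[0.868, 0.041, -0.495], [0.496, -0.002, 0.868], [0.035, -0.999, -0.022]]
force: [-0.2, 0.4, -0.4]
opening: 0.684
```

```bash
python3 hold.py
```

```text
t 19.60 pos [437.8   9.3 172.9] yaw 29.8 tilt [ 0.045 -0.003] F [ 0.8 -0.4 -1.1] open 60.2 j6 -44
[-13.8  20.7 113.4   0.6  43.4 -44. ]
```

Request:
apply_moves --steps '[{"x": 0, "y": 0, "z": 40, "spin": 0}, {"x": 0, "y": 0, "z": -40, "spin": 0}]'

```text
time_s: 19.8
position: [0.4419, 0.0085, 0.1785]
tcp_rot: [[0.867, 0.061, -0.495], [0.496, -0.007, 0.868], [0.049, -0.998, -0.036]]
force: [3.3, -0.5, -2.4]
opening: 0.685
```

```bash
python3 hold.py
```

```text
t 19.90 pos [430.8  10.7 166.8] yaw 29.7 tilt [0.026 0.001] F [-1.   0.5 -1.6] open 60.0 j6 -44
[-13.8  21.2 113.9   0.6  43.4 -44. ]
```

Request:
apply_moves --steps '[{"x": 0, "y": 0, "z": 40, "spin": 0}, {"x": 0, "y": 0, "z": -40, "spin": 0}]'

```text
time_s: 20.1
position: [0.4324, 0.0104, 0.17]
tcp_rot: [[0.868, 0.031, -0.495], [0.496, 0.0, 0.869], [0.027, -1.0, -0.015]]
force: [2.8, -0.3, -3.0]
opening: 0.688
```

```bash
python3 hold.py
```

```text
t 20.20 pos [422.3  12.4 159.3] yaw 29.7 tilt [-0.001  0.008] F [-1.4  1.4 -2.1] open 59.9 j6 -44
[-13.8  22.  114.4   0.6  43.7 -44. ]
```

Request:
apply_moves --steps '[{"x": 4, "y": -22, "z": 5, "spin": 0.095}, {"x": 4, "y": -22, "z": 0, "spin": 0.095}, {"x": 4, "y": -22, "z": 0, "spin": 0.095}, {"x": 4, "y": -22, "z": 0, "spin": 0.095}, {"x": 4, "y": -22, "z": 0, "spin": 0.095}, {"x": 4, "y": -22, "z": 0, "spin": 0.095}, {"x": 4, "y": -22, "z": 0, "spin": 0.095}, {"x": 4, "y": -22, "z": 0, "spin": 0.095}, {"x": 4, "y": -22, "z": 0, "spin": 0.095}, {"x": 4, "y": -22, "z": 0, "spin": 0.095}, {"x": 4, "y": -22, "z": 0, "spin": 0.095}]'

```text
time_s: 21.3
position: [0.4522, -0.2293, 0.1539]
tcp_rot: [[-0.039, -0.061, -0.997], [0.999, 0.0, -0.039], [0.003, -0.998, 0.061]]
force: [-0.2, 0.5, -1.2]
opening: 0.689
```

```bash
python3 hold.py
```

```text
t 21.40 pos [ 453.6 -231.6  154.1] yaw 91.9 tilt [-0.058 -0.002] F [-0.7 -0.6 -1.3] open 59.7 j6 -129
[ -38.3   28.9  100.8   -2.7   52.9 -128.6]
```

Request:
apply_moves --steps '[{"x": 5, "y": 0, "z": -10, "spin": -0.02}, {"x": 5, "y": 0, "z": -10, "spin": -0.01}, {"x": 4, "y": 0, "z": -10, "spin": 0}, {"x": 0, "y": 0, "z": -10, "spin": 0}, {"x": 0, "y": 0, "z": -10, "spin": 0}, {"x": 0, "y": 0, "z": -10, "spin": 0}, {"x": 0, "y": 0, "z": -5, "spin": 0}, {"x": 0, "y": 0, "z": 0, "spin": 0}]'

```text
time_s: 22.2
position: [0.4649, -0.2251, 0.0801]
tcp_rot: [[0.001, -0.069, -0.998], [1.0, 0.009, 0.0], [0.009, -0.998, 0.069]]
force: [0.7, -0.0, -0.7]
opening: 0.688
```

```bash
python3 hold.py
```

```text
t 22.30 pos [ 465.3 -225.5   80.9] yaw 89.9 tilt [-0.068  0.009] F [ 0.1 -1.2 -1.3] open 59.8 j6 -125
[ -37.1   36.6  101.9   -2.8   45.  -125. ]
```

Request:
apply_moves --steps '[{"x": 2.5, "y": -3, "z": -8, "spin": 0}, {"x": 2.5, "y": -3, "z": -10, "spin": 0}, {"x": 0, "y": 0, "z": -10, "spin": 0}, {"x": 0, "y": 0, "z": -10, "spin": 0}, {"x": 0, "y": 0, "z": -8, "spin": 0}, {"x": 0, "y": 0, "z": -4, "spin": 0}]'

```text
time_s: 22.9
position: [0.472, -0.2335, 0.0281]
tcp_rot: [[0.002, -0.064, -0.998], [1.0, 0.006, 0.001], [0.006, -0.998, 0.064]]
force: [0.9, -0.0, -0.9]
opening: 0.685
```

```bash
python3 hold.py;  python3 - <<'E'
from h import *
im=imaging.capture('wrist'); cv2.imwrite('pics/w7.png',im[:,:,::-1])
E
```

```text
t 23.00 pos [ 471.9 -233.3   28.4] yaw 89.9 tilt [-0.065  0.006] F [ 0.1 -0.1 -0.9] open 59.8 j6 -125
[ -37.3   42.3  101.8   -3.1   39.2 -124.8]
```

View pics/w7.png

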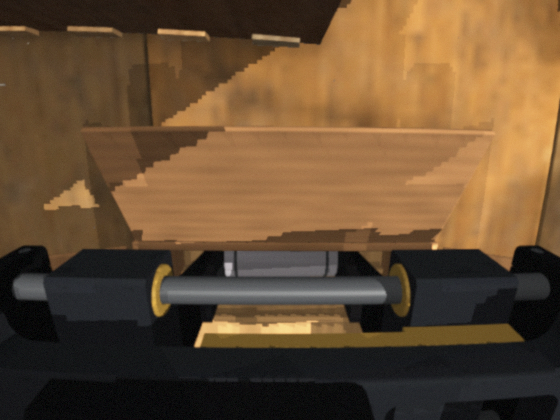

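Position fine. Lower the last 6 mm and release.

Request:
apply_moves --steps '[{"x": -1, "y": 1, "z": -5, "spin": 0}, {"x": 0, "y": 0, "z": -2, "spin": 0}, {"x": 0, "y": 0, "z": 0, "spin": 0}]'

```text
time_s: 23.35
position: [0.4716, -0.2327, 0.0223]
tcp_rot: [[0.001, -0.063, -0.998], [1.0, 0.004, 0.001], [0.004, -0.998, 0.063]]
force: [0.2, 0.8, -0.1]
opening: 0.689
```

Request:
apply_moves --steps '[{"x": 0, "y": 0, "z": 0, "spin": 0}, {"x": 0, "y": 0, "z": 0, "spin": 0}, {"x": 0, "y": 0, "z": 0, "spin": 0}, {"x": 0, "y": 0, "z": 0, "spin": 0}]' --grip 76

```text
time_s: 23.75
position: [0.4724, -0.2333, 0.0233]
tcp_rot: [[0.001, -0.06, -0.998], [1.0, 0.003, 0.001], [0.003, -0.998, 0.06]]
force: [-0.2, -0.0, 0.8]
opening: 0.86
```

Request:
apply_moves --steps '[{"x": 0, "y": 0, "z": 10, "spin": 0}, {"x": 0, "y": 0, "z": 20, "spin": 0}, {"x": 0, "y": 0, "z": 20, "spin": 0}, {"x": 0, "y": 0, "z": 30, "spin": 0}, {"x": 0, "y": 0, "z": 30, "spin": 0}, {"x": 0, "y": 0, "z": 20, "spin": 0}, {"x": 0, "y": 0, "z": 20, "spin": 0}, {"x": 0, "y": 0, "z": 20, "spin": 0}]'

```text
time_s: 24.55
position: [0.4699, -0.2314, 0.2019]
tcp_rot: [[0.001, -0.064, -0.998], [1.0, 0.005, 0.001], [0.005, -0.998, 0.064]]
force: [0.4, 0.1, -0.4]
opening: 0.878
```

```bash
python3 hold.py;  python3 - <<'E'
from h import *
im=imaging.capture('top'); crop(im,170,170,250,140,3,'t7.png')
loc('roller1','top')
E
```

```text
t 24.65 pos [ 471.7 -232.7  203.6] yaw 89.9 tilt [-0.058  0.001] F [ 0.7 -0.2 -0.1] open 75.8 j6 -126
[ -37.3   25.9   95.8   -2.3   61.1 -126.1]
roller1 top 0.66 pix [195. 204.] rect c [601.9 154.3] size [21. 57.] mean [603.  154.4] axis deg (rect) 153 (pca) 151 rgb [184. 172. 175.]
roller1 top 0.65 pix [349. 223.] rect c [ 574.6 -217.7] size [19. 34.] mean [ 575.2 -215.8] axis deg (rect) 93 (pca) 102 rgb [175. 163. 165.]
```

View pics/t7.png

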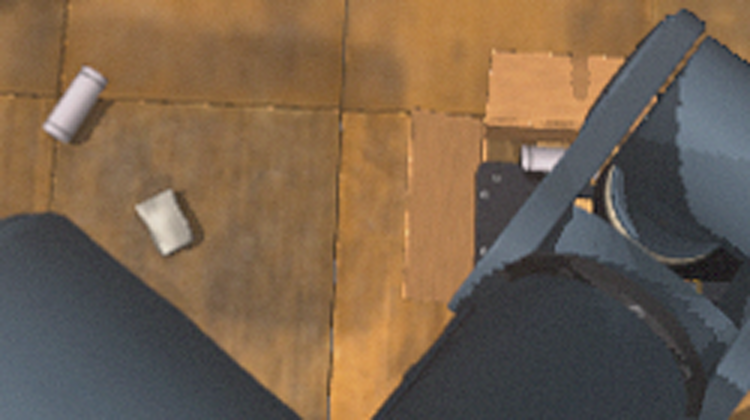

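Request:
apply_moves --steps '[{"x": 11, "y": 32, "z": 0, "spin": 0.0}, {"x": 11, "y": 32, "z": 0, "spin": 0.08}, {"x": 11, "y": 32, "z": 0, "spin": 0.1}, {"x": 11, "y": 32, "z": 0, "spin": 0.1}, {"x": 11, "y": 32, "z": 0, "spin": 0.1}, {"x": 11, "y": 32, "z": 0, "spin": 0.1}, {"x": 11, "y": 32, "z": 0, "spin": 0.1}, {"x": 11, "y": 32, "z": 0, "spin": 0.1}, {"x": 11, "y": 32, "z": 0, "spin": 0.1}, {"x": 11, "y": 32, "z": 0, "spin": 0.1}, {"x": 11, "y": 32, "z": 0, "spin": 0.1}, {"x": 10, "y": 30, "z": 0, "spin": 0.08}]' --grip 87

```text
time_s: 26.0
position: [0.5924, 0.1628, 0.1811]
tcp_rot: [[-0.887, -0.069, -0.457], [0.461, -0.067, -0.885], [0.031, -0.995, 0.091]]
force: [0.3, -0.1, -0.2]
opening: 0.999
```

```bash
python3 hold.py;  python3 - <<'E'
from h import *
loc('roller1','wrist')
im=imaging.capture('wrist'); cv2.imwrite('pics/w8.png',im[:,:,::-1])
im=imaging.capture('top'); crop(im,290,170,170,130,4.5,'t8.png')
E
```

```text
t 26.10 pos [592.8 165.2 180.9] yaw 152.6 tilt [-0.068 -0.065] F [-0.5 -0.9 -0.3] open 86.7 j6 -144
[   6.8   34.7   82.6   -3.5   67.1 -144.4]
roller1 wrist 0.73 pix [390. 133.] rect c [452.8 158.2] size [62. 26.] mean [452.6 158.1] axis deg (rect) 57 (pca) 56 rgb [ 32.  73. 166.]
roller1 wrist 0.61 pix [264. 194.] rect c [601.6 153.6] size [24. 62.] mean [601.4 153.8] axis deg (rect) 151 (pca) 151 rgb [197. 191. 194.]
```

View pics/w8.png

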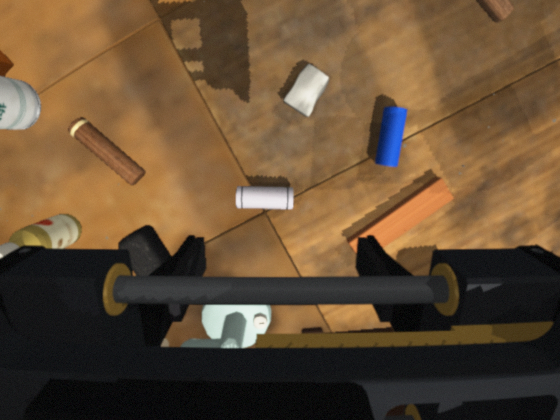

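View pics/t8.png

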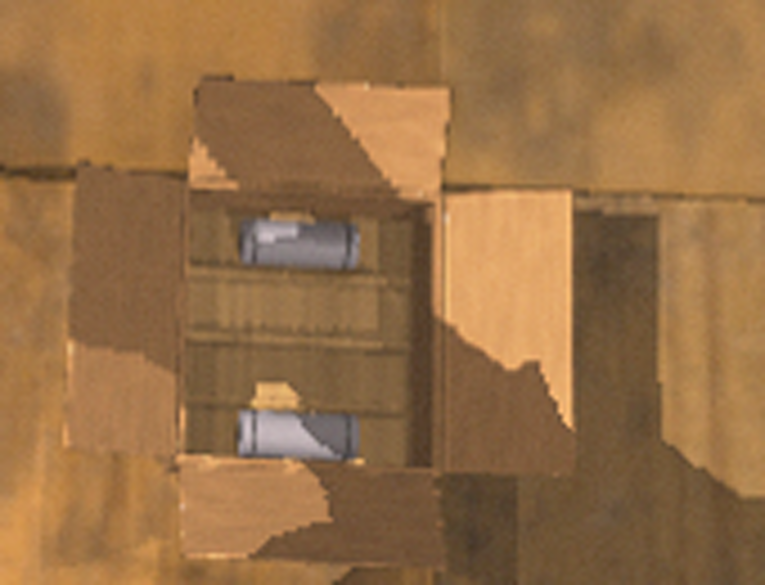

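```bash
python3 - <<'E'
from h import *
p=imaging.camera_params('top')
print(unproj(p,[[152,165],[152,180]],0.01)); print(unproj(p,[[117,150],[165,155],[140,140]],0.15))
p=imaging.camera_params('scene')
print(unproj(p,[[153,284],[153,300]],0.01))
E
```

```text
[[0.69704525 0.26913014 0.01      ]
 [0.65896292 0.26521761 0.01      ]]
[[0.68612224 0.31275657 0.15      ]
 [0.67904499 0.2054725  0.15      ]
 [0.71118042 0.26423318 0.15      ]]
[[0.694814   0.26581585 0.01      ]
 [0.66309412 0.28815243 0.01      ]]
```

Request:
apply_moves --steps '[{"x": 4, "y": -5, "z": -40, "spin": -0.01}, {"x": 4, "y": -5, "z": 40, "spin": -0.01}]'

```text
time_s: 26.5
position: [0.5936, 0.1475, 0.1653]
tcp_rot: [[-0.872, -0.101, -0.48], [0.487, -0.067, -0.871], [0.055, -0.993, 0.108]]
force: [-2.3, 0.6, -3.1]
opening: 1.0
```

```bash
python3 hold.py
```

```text
t 26.60 pos [606.5 147.9 185.4] yaw 150.9 tilt [-0.058 -0.065] F [1.5 0.8 1.8] open 86.8 j6 -144
[   5.1   34.8   81.5   -3.7   67.5 -144.3]
```

Request:
apply_moves --steps '[{"x": 0, "y": 0, "z": -40, "spin": 0}, {"x": 0, "y": 0, "z": 40, "spin": 0}]'

```text
time_s: 26.8
position: [0.6029, 0.1447, 0.1702]
tcp_rot: [[-0.87, -0.083, -0.486], [0.491, -0.066, -0.868], [0.04, -0.994, 0.098]]
force: [-2.3, -0.2, -4.3]
opening: 1.003
```

```bash
python3 hold.py
```

```text
t 26.90 pos [615.2 145.9 191.5] yaw 150.6 tilt [-0.039 -0.064] F [ 2.  -0.   1.8] open 86.8 j6 -144
[   4.9   34.5   80.8   -3.7   67.3 -144.3]
```

Request:
apply_moves --steps '[{"x": -6, "y": 4, "z": -10, "spin": 0.005}, {"x": -6, "y": 3, "z": -10, "spin": 0}, {"x": -2, "y": 1, "z": -10, "spin": 0}, {"x": 0, "y": 0, "z": -10, "spin": 0}, {"x": 0, "y": 0, "z": -10, "spin": 0}, {"x": 0, "y": 0, "z": -10, "spin": 0}, {"x": 0, "y": 0, "z": -10, "spin": 0}, {"x": 0, "y": 0, "z": -10, "spin": 0}, {"x": 0, "y": 0, "z": -10, "spin": 0}, {"x": 0, "y": 0, "z": -10, "spin": 0}, {"x": 0, "y": 0, "z": -10, "spin": 0}, {"x": 0, "y": 0, "z": -10, "spin": 0}]'

```text
time_s: 28.1
position: [0.6008, 0.1528, 0.0698]
tcp_rot: [[-0.873, -0.024, -0.488], [0.488, -0.062, -0.87], [-0.01, -0.998, 0.066]]
force: [0.3, 0.1, 0.5]
opening: 0.998
```

```bash
python3 hold.py;  python3 - <<'E'
from h import *
loc('roller1','wrist')
E
```

```text
t 28.20 pos [599.5 152.6  68.8] yaw 150.8 tilt [-0.027 -0.063] F [-0.7 -0.2 -0.9] open 87.0 j6 -142
[   5.6   42.6   88.    -4.4   51.4 -142.4]
roller1 wrist 0.97 pix [280. 231.] rect c [602. 154.] size [24. 62.] mean [601.9 154.1] axis deg (rect) 151 (pca) 152 rgb [193. 188. 191.]
roller1 wrist 0.8 pix [470. 134.] rect c [452.2 158.6] size [63. 29.] mean [451.8 158. ] axis deg (rect) 56 (pca) 56 rgb [ 31.  71. 161.]
```

Request:
apply_moves --steps '[{"x": 1, "y": 1.5, "z": -10, "spin": 0.005}, {"x": 1, "y": 0, "z": -10, "spin": 0}, {"x": 0, "y": 0, "z": -10, "spin": 0}, {"x": 0, "y": 0, "z": -10, "spin": 0}, {"x": 0, "y": 0, "z": -8, "spin": 0}]'

```text
time_s: 28.8
position: [0.6051, 0.1547, 0.0213]
tcp_rot: [[-0.875, -0.018, -0.483], [0.483, -0.062, -0.873], [-0.014, -0.998, 0.063]]
force: [0.4, 0.4, 0.3]
opening: 0.999
```

```bash
python3 hold.py
```

```text
t 28.90 pos [604.1 154.6  20.7] yaw 151.1 tilt [-0.02  -0.062] F [ 0.  -0.8 -0.2] open 87.1 j6 -142
[   5.8   46.9   88.3   -4.7   46.4 -142. ]
```

Request:
apply_moves --steps '[{"x": -2, "y": 0, "z": -6, "spin": 0}, {"x": 0, "y": 0, "z": 0, "spin": 0}]'

```text
time_s: 29.1
position: [0.6019, 0.1546, 0.0141]
tcp_rot: [[-0.875, -0.02, -0.483], [0.483, -0.062, -0.873], [-0.012, -0.998, 0.064]]
force: [-0.1, -0.1, 0.2]
opening: 1.003
```

Request:
apply_moves --steps '[{"x": 0, "y": 0, "z": 0, "spin": 0}, {"x": 0, "y": 0, "z": 0, "spin": 0}, {"x": 0, "y": 0, "z": 0, "spin": 0}, {"x": 0, "y": 0, "z": 0, "spin": 0}, {"x": 0, "y": 0, "z": 0, "spin": 0}]' --grip 50

```text
time_s: 29.6
position: [0.6028, 0.1547, 0.0152]
tcp_rot: [[-0.875, -0.018, -0.483], [0.483, -0.062, -0.873], [-0.014, -0.998, 0.063]]
force: [-0.5, -0.0, -0.8]
opening: 0.685
```

Request:
apply_moves --steps '[{"x": 0, "y": 0, "z": 15, "spin": 0}, {"x": 0, "y": 0, "z": 30, "spin": 0}, {"x": 0, "y": 0, "z": 30, "spin": 0}, {"x": 0, "y": 0, "z": 30, "spin": 0}, {"x": 0, "y": 0, "z": 30, "spin": 0}, {"x": 0, "y": 0, "z": 20, "spin": 0}]'

```text
time_s: 30.2
position: [0.5988, 0.1543, 0.1763]
tcp_rot: [[-0.875, -0.026, -0.483], [0.483, -0.062, -0.873], [-0.008, -0.998, 0.067]]
force: [0.6, 0.1, -1.6]
opening: 0.687
```

```bash
python3 hold.py
```

```text
t 30.30 pos [600.5 154.5 177.5] yaw 151.1 tilt [-0.02  -0.062] F [ 1.1  0.2 -1.4] open 59.8 j6 -144
[   5.8   34.2   84.2   -3.8   63.2 -143.5]
```

Request:
apply_moves --steps '[{"x": -5, "y": -32, "z": 2, "spin": -0.09}, {"x": -5, "y": -32, "z": 2, "spin": -0.09}, {"x": -5, "y": -32, "z": 0, "spin": -0.09}, {"x": -5, "y": -32, "z": 0, "spin": -0.09}, {"x": -5, "y": -32, "z": 0, "spin": -0.09}, {"x": -5, "y": -32, "z": 0, "spin": -0.09}, {"x": -5, "y": -32, "z": 0, "spin": -0.09}, {"x": -5, "y": -32, "z": 0, "spin": -0.09}, {"x": -5, "y": -32, "z": 0, "spin": -0.09}, {"x": -5, "y": -32, "z": 0, "spin": -0.09}, {"x": -5, "y": -32, "z": 0, "spin": -0.09}, {"x": -5, "y": -32, "z": 0, "spin": -0.08}]'

```text
time_s: 31.5
position: [0.528, -0.2352, 0.1713]
tcp_rot: [[0.039, -0.077, -0.996], [0.999, 0.004, 0.039], [0.001, -0.997, 0.077]]
force: [-0.1, 0.2, -1.9]
opening: 0.689
```

```bash
python3 hold.py
```

```text
t 31.60 pos [ 528.2 -238.7  171.3] yaw 87.7 tilt [-0.075  0.002] F [-0.4  1.1 -0. ] open 59.4 j6 -120
[ -34.1   32.5   89.1   -2.7   62.1 -120.5]
```

Request:
apply_moves --steps '[{"x": 4, "y": 2, "z": -10, "spin": 0.02}, {"x": 3, "y": 2, "z": -10, "spin": 0.02}, {"x": 0, "y": 0, "z": -10, "spin": 0}, {"x": 0, "y": 0, "z": -10, "spin": 0}, {"x": 0, "y": 0, "z": -10, "spin": 0}, {"x": 0, "y": 0, "z": -10, "spin": 0}, {"x": 0, "y": 0, "z": -10, "spin": 0}, {"x": 0, "y": 0, "z": -10, "spin": 0}, {"x": 0, "y": 0, "z": -10, "spin": 0}]'

```text
time_s: 32.5
position: [0.5345, -0.2283, 0.0712]
tcp_rot: [[-0.009, -0.08, -0.997], [1.0, 0.003, -0.009], [0.004, -0.997, 0.08]]
force: [0.2, -0.1, -1.9]
opening: 0.688
```

```bash
python3 hold.py
```

```text
t 32.60 pos [ 533.4 -227.7   70.3] yaw 90.5 tilt [-0.083  0.005] F [ 0.2 -0.1 -1.9] open 59.6 j6 -121
[ -32.9   41.    92.2   -3.    51.  -121.4]
```

Request:
apply_moves --steps '[{"x": 2, "y": -2, "z": -8, "spin": 0}, {"x": 2, "y": -2, "z": -10, "spin": 0}, {"x": 0, "y": 0, "z": -10, "spin": 0}, {"x": 0, "y": 0, "z": -10, "spin": 0}, {"x": 0, "y": 0, "z": -5, "spin": 0}]'

```text
time_s: 33.1
position: [0.5392, -0.2335, 0.0251]
tcp_rot: [[-0.008, -0.079, -0.997], [1.0, 0.002, -0.009], [0.003, -0.997, 0.079]]
force: [0.1, 0.2, -1.0]
opening: 0.687
```

```bash
python3 hold.py;  python3 - <<'E'
from h import *
im=imaging.capture('wrist'); cv2.imwrite('pics/w9.png',im[:,:,::-1])
E
```

```text
t 33.20 pos [ 538.9 -233.3   25.2] yaw 90.5 tilt [-0.08   0.003] F [-0.4  0.7 -0.5] open 59.9 j6 -121
[ -33.1   45.4   92.1   -3.3   46.6 -121.2]
```

View pics/w9.png

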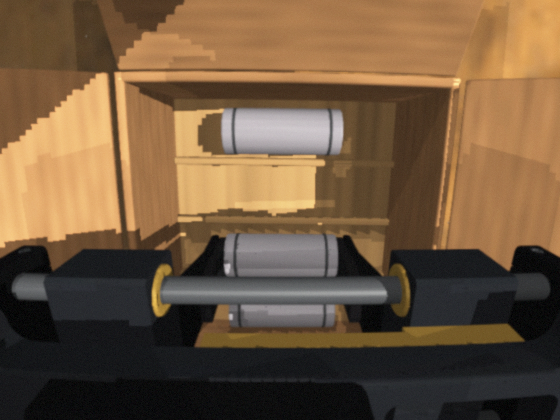

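Above groove 3, between the rib at row 219 and the roller in groove 4. Lower 3 mm and release.

Request:
apply_moves --steps '[{"x": -1, "y": 1, "z": -3, "spin": 0}, {"x": 0, "y": 0, "z": -1, "spin": 0}]'

```text
time_s: 33.45
position: [0.5387, -0.2326, 0.0223]
tcp_rot: [[-0.009, -0.078, -0.997], [1.0, 0.001, -0.009], [0.002, -0.997, 0.078]]
force: [-0.7, -0.3, -2.0]
opening: 0.686
```

Request:
apply_moves --steps '[{"x": 0, "y": 0, "z": 0, "spin": 0}, {"x": 0, "y": 0, "z": 0, "spin": 0}, {"x": 0, "y": 0, "z": 0, "spin": 0}, {"x": 0, "y": 0, "z": 0, "spin": 0}]' --grip 76

```text
time_s: 33.85
position: [0.5396, -0.2331, 0.0237]
tcp_rot: [[-0.009, -0.076, -0.997], [1.0, -0.0, -0.009], [0.0, -0.997, 0.076]]
force: [1.6, 0.1, -0.4]
opening: 0.862
```

Request:
apply_moves --steps '[{"x": 0, "y": 0, "z": 10, "spin": 0}, {"x": 0, "y": 0, "z": 20, "spin": 0}, {"x": 0, "y": 0, "z": 20, "spin": 0}, {"x": 0, "y": 0, "z": 30, "spin": 0}, {"x": 0, "y": 0, "z": 30, "spin": 0}, {"x": 0, "y": 0, "z": 20, "spin": 0}, {"x": 0, "y": 0, "z": 20, "spin": 0}]'

```text
time_s: 34.55
position: [0.5372, -0.2317, 0.1805]
tcp_rot: [[-0.009, -0.08, -0.997], [1.0, 0.002, -0.009], [0.003, -0.997, 0.08]]
force: [-0.1, -0.6, 0.0]
opening: 0.872
```

```bash
python3 hold.py;  python3 - <<'E'
from h import *
im=imaging.capture('wrist'); cv2.imwrite('pics/w10.png',im[:,:,::-1])
loc('roller1','wrist'); loc('strip','top',.007,1)
E
```

```text
t 34.65 pos [ 539.2 -232.9  182.6] yaw 90.5 tilt [-0.074 -0.002] F [-0.1 -0.2 -0.2] open 75.9 j6 -122
[ -33.    32.2   87.4   -2.7   63.9 -122.3]
roller1 wrist 0.91 pix [280. 228.] rect c [ 573.  -232.6] size [25. 62.] mean [ 573.3 -232.3] axis deg (rect) 90 (pca) 91 rgb [172. 165. 167.]
roller1 wrist 0.91 pix [280. 198.] rect c [ 538.6 -232.9] size [23. 63.] mean [ 538.7 -232.9] axis deg (rect) 90 (pca) 90 rgb [185. 178. 180.]
roller1 wrist 0.78 pix [280. 133.] rect c [ 469.9 -233.4] size [23. 63.] mean [ 470.  -233.4] axis deg (rect) 90 (pca) 91 rgb [161. 155. 157.]
```

View pics/w10.png

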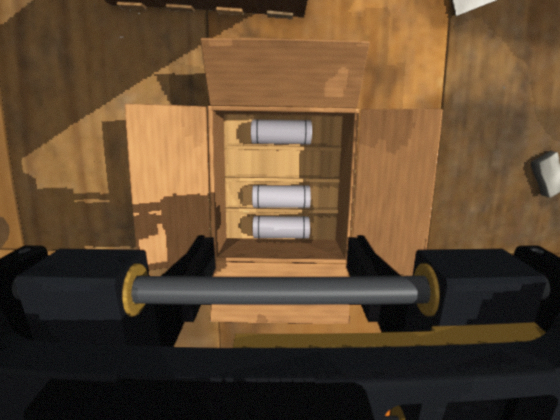

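```bash
python3 - <<'E'
import cv2
im=cv2.imread('pics/top0.png'); cv2.imwrite('pics/c9.png',cv2.resize(im[300:420,0:200],None,fx=4,fy=4,interpolation=cv2.INTER_CUBIC))
E
```

```text
(no output)
```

View pics/c9.png

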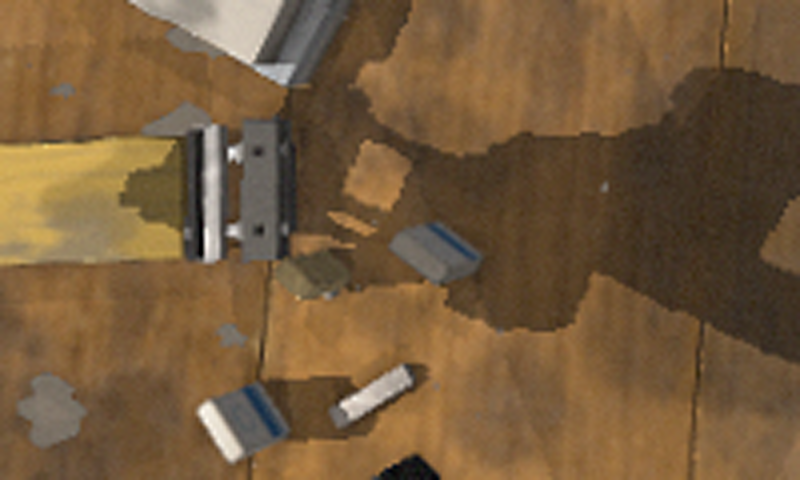

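Request:
apply_moves --steps '[{"x": -5, "y": 38, "z": 0, "spin": 0.0}, {"x": -5, "y": 40, "z": 0, "spin": 0.013}, {"x": -5, "y": 40, "z": 0, "spin": 0.013}, {"x": -5, "y": 40, "z": 0, "spin": 0.013}, {"x": -5, "y": 40, "z": 0, "spin": 0.013}, {"x": -5, "y": 40, "z": 0, "spin": 0.013}, {"x": -5, "y": 40, "z": 0, "spin": 0.013}, {"x": -5, "y": 40, "z": 0, "spin": 0.013}, {"x": -5, "y": 40, "z": 0, "spin": 0.013}, {"x": -5, "y": 40, "z": 0, "spin": 0.013}, {"x": -5, "y": 40, "z": 0, "spin": 0.013}, {"x": -4, "y": 40, "z": 0, "spin": 0.013}]' --grip 60

```text
time_s: 36.1
position: [0.4672, 0.2578, 0.1632]
tcp_rot: [[-0.144, -0.107, -0.984], [0.99, -0.008, -0.144], [0.008, -0.994, 0.107]]
force: [0.8, -0.3, 0.7]
opening: 0.693
```

```bash
python3 hold.py;  python3 - <<'E'
from h import *
im=imaging.capture('wrist'); cv2.imwrite('pics/w11.png',im[:,:,::-1])
loc('strip','wrist',.007,2); loc('strip','wrist',.014,2)
E
```

```text
t 36.20 pos [466.8 260.6 163.2] yaw 98.6 tilt [-0.106 -0.006] F [-0.4 -0.8 -0. ] open 59.6 j6 -83
[ 16.4  30.7  94.9   1.6  60.3 -83. ]
strip wrist 0.83 pix [268. 211.] rect c [480.4 247.6] size [128.  30.] mean [477.6 247.3] axis deg (rect) 9 (pca) 8 rgb [225. 145.  83.]
strip wrist 0.94 pix [270. 212.] rect c [478.5 248.3] size [125.  31.] mean [476.5 247.4] axis deg (rect) 9 (pca) 9 rgb [225. 145.  82.]
```

View pics/w11.png

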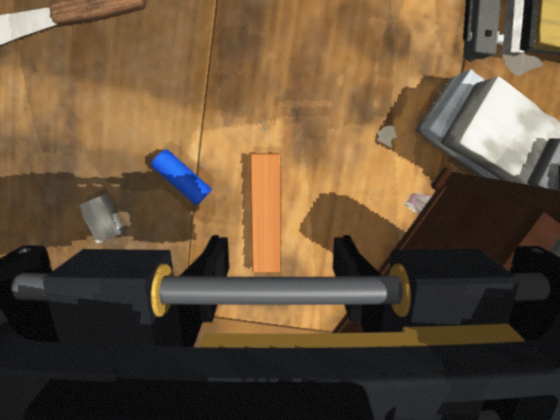

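```bash
python3 - <<'E'
import cv2
im=cv2.imread('pics/top0.png'); cv2.imwrite('pics/c10.png',cv2.resize(im[100:300,0:200],None,fx=3.5,fy=3,interpolation=cv2.INTER_CUBIC))
im=cv2.imread('pics/scene0.png'); cv2.imwrite('pics/c11.png',cv2.resize(im[230:420,0:200],None,fx=3.5,fy=3,interpolation=cv2.INTER_CUBIC))
E
```

```text
(no output)
```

View pics/c10.png

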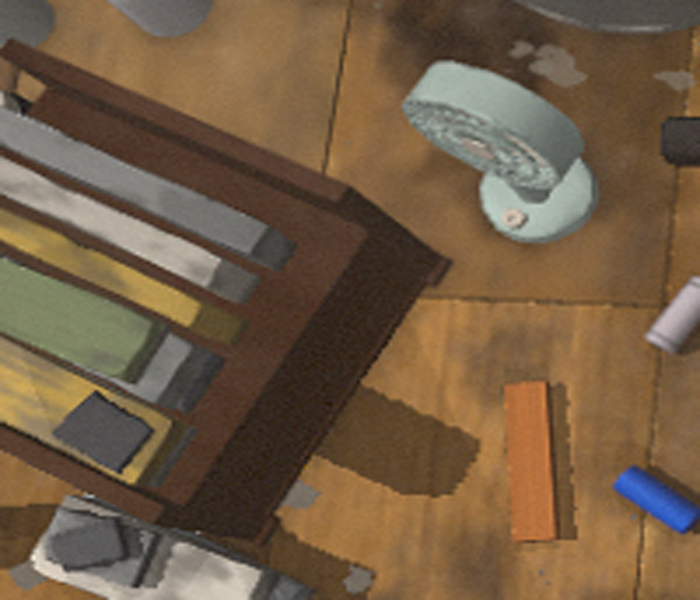

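View pics/c11.png

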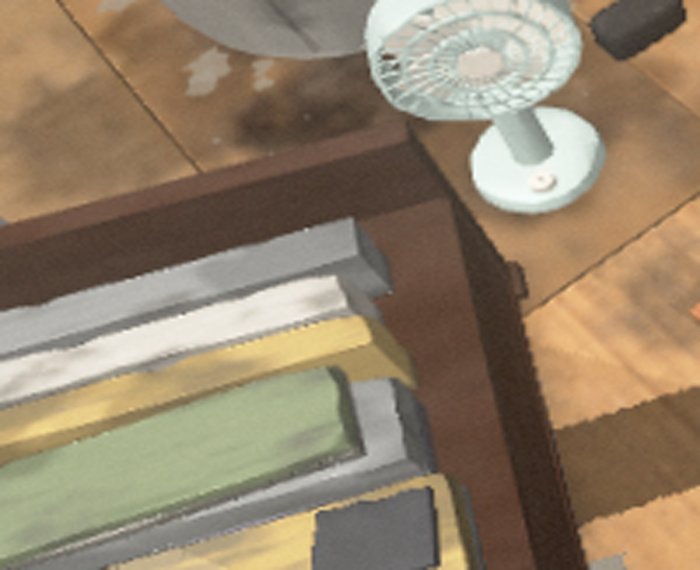

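Request:
apply_moves --steps '[{"x": 0, "y": -10, "z": -45, "spin": 0}, {"x": 0, "y": 0, "z": 45, "spin": 0}]'

```text
time_s: 36.65
position: [0.4631, 0.2402, 0.1436]
tcp_rot: [[-0.137, -0.142, -0.98], [0.991, -0.017, -0.136], [0.003, -0.99, 0.143]]
force: [-2.7, -0.6, -2.4]
opening: 0.69
```

```bash
python3 hold.py
```

```text
t 36.75 pos [475.7 244.4 164.4] yaw 97.9 tilt [-0.097 -0.005] F [ 1.1 -0.2  1.4] open 59.8 j6 -84
[ 14.6  30.4  95.1   1.3  59.9 -84.1]
```

Request:
apply_moves --steps '[{"x": 0, "y": 0, "z": -45, "spin": 0}, {"x": 0, "y": 0, "z": 45, "spin": 0}]'

```text
time_s: 36.95
position: [0.4719, 0.2403, 0.1419]
tcp_rot: [[-0.133, -0.135, -0.982], [0.991, -0.014, -0.132], [0.004, -0.991, 0.135]]
force: [-3.3, -0.8, -4.6]
opening: 0.687
```

```bash
python3 hold.py
```

```text
t 37.05 pos [484.8 244.1 165.8] yaw 97.7 tilt [-0.084 -0.001] F [1.3 0.7 0.9] open 59.9 j6 -84
[ 14.3  30.6  94.4   1.3  59.7 -84.1]
```

Request:
apply_moves --steps '[{"x": 0, "y": 0, "z": -45, "spin": 0}, {"x": 0, "y": 0, "z": 45, "spin": 0}]'

```text
time_s: 37.25
position: [0.4823, 0.2411, 0.1456]
tcp_rot: [[-0.13, -0.113, -0.985], [0.992, -0.008, -0.129], [0.007, -0.994, 0.113]]
force: [-3.0, -1.3, -4.1]
opening: 0.688
```

```bash
python3 hold.py
```

```text
t 37.35 pos [495.1 244.8 169.9] yaw 97.5 tilt [-0.062  0.005] F [1.7 0.3 2.1] open 60.1 j6 -84
[ 14.1  30.4  93.8   1.3  59.2 -84.1]
```

Request:
apply_moves --steps '[{"x": -8, "y": 0, "z": -45, "spin": 0}, {"x": -5, "y": 2, "z": 45, "spin": 0}]'

```text
time_s: 37.55
position: [0.4821, 0.2445, 0.1555]
tcp_rot: [[-0.127, -0.075, -0.989], [0.992, 0.001, -0.127], [0.011, -0.997, 0.074]]
force: [-2.8, 0.6, -1.8]
opening: 0.689
```

```bash
python3 hold.py
```

```text
t 37.65 pos [494.1 248.5 178. ] yaw 97.4 tilt [-0.028  0.014] F [1.6 0.1 1.8] open 60.1 j6 -84
[ 14.5  29.1  94.8   1.4  57.5 -83.7]
```

Request:
apply_moves --steps '[{"x": 0, "y": 0, "z": -45, "spin": 0.01}, {"x": -5, "y": 0, "z": 45, "spin": 0.01}]'

```text
time_s: 37.85
position: [0.4902, 0.2471, 0.1652]
tcp_rot: [[-0.147, -0.034, -0.989], [0.989, 0.012, -0.147], [0.017, -0.999, 0.032]]
force: [-2.9, -0.3, -2.9]
opening: 0.688
```

```bash
python3 hold.py
```

```text
t 37.95 pos [500.8 250.6 187.6] yaw 98.5 tilt [0.011 0.024] F [1.5 0.4 1.3] open 60.0 j6 -85
[ 14.5  28.   94.9   1.4  56.1 -84.8]
```

Request:
apply_moves --steps '[{"x": 0, "y": 0, "z": -45, "spin": 0}, {"x": -5, "y": 0, "z": 45, "spin": 0}]'

```text
time_s: 38.15
position: [0.4976, 0.2497, 0.177]
tcp_rot: [[-0.146, 0.012, -0.989], [0.989, 0.024, -0.146], [0.022, -1.0, -0.015]]
force: [-2.5, -0.7, -1.7]
opening: 0.693
```

```bash
python3 hold.py
```

```text
t 38.25 pos [507.8 253.2 198.9] yaw 98.6 tilt [0.056 0.036] F [1.3 0.6 1.5] open 59.7 j6 -85
[ 14.6  26.7  95.2   1.4  54.5 -84.7]
```

Request:
apply_moves --steps '[{"x": -12, "y": -3, "z": -45, "spin": 0}]'

```text
time_s: 38.35
position: [0.506, 0.2525, 0.1669]
tcp_rot: [[-0.149, 0.09, -0.985], [0.988, 0.044, -0.146], [0.031, -0.995, -0.096]]
force: [1.9, -0.2, -0.4]
opening: 0.689
```

```bash
python3 hold.py
```

```text
t 38.45 pos [494.3 249.5 159. ] yaw 98.5 tilt [0.063 0.037] F [-1.6  0.   0.1] open 59.9 j6 -85
[ 14.6  29.   99.5   1.6  47.5 -84.9]
```

Request:
apply_moves --steps '[{"x": 0, "y": -2, "z": -45, "spin": 0}]'

```text
time_s: 38.55
position: [0.5012, 0.2494, 0.1249]
tcp_rot: [[-0.149, 0.088, -0.985], [0.988, 0.044, -0.146], [0.03, -0.995, -0.093]]
force: [1.5, -0.1, -0.1]
opening: 0.694
```

```bash
python3 hold.py
```

```text
t 38.65 pos [493.6 247.  117.3] yaw 98.5 tilt [0.066 0.038] F [-1.2 -0.1 -0.2] open 60.0 j6 -85
[ 14.3  32.6 101.7   1.8  41.5 -85.4]
```

Request:
apply_moves --steps '[{"x": 0, "y": 0, "z": 40, "spin": 0}, {"x": 0, "y": 0, "z": -40, "spin": 0}]'

```text
time_s: 38.85
position: [0.5017, 0.2489, 0.1331]
tcp_rot: [[-0.148, 0.094, -0.985], [0.988, 0.045, -0.144], [0.031, -0.995, -0.099]]
force: [1.7, 0.2, -0.4]
opening: 0.687
```

```bash
python3 hold.py
```

```text
t 38.95 pos [491.1 245.9 121.1] yaw 98.5 tilt [0.064 0.037] F [-1.2 -0.3  0.2] open 60.0 j6 -85
[ 14.3  32.2 101.8   1.7  41.9 -85.4]
```

Request:
apply_moves --steps '[{"x": 0, "y": 0, "z": 40, "spin": 0}, {"x": 0, "y": 0, "z": -40, "spin": 0}]'

```text
time_s: 39.15
position: [0.4967, 0.2474, 0.1333]
tcp_rot: [[-0.147, 0.082, -0.986], [0.989, 0.042, -0.144], [0.03, -0.996, -0.088]]
force: [2.6, 0.7, -0.9]
opening: 0.691
```

```bash
python3 hold.py
```

```text
t 39.25 pos [485.9 244.2 121.1] yaw 98.4 tilt [0.052 0.034] F [-1.1 -0.1 -1.1] open 60.1 j6 -85
[ 14.3  32.  102.1   1.7  42.5 -85.3]
```

Request:
apply_moves --steps '[{"x": 0, "y": 2, "z": 40, "spin": 0}, {"x": 0, "y": 0, "z": -40, "spin": 0}]'

```text
time_s: 39.45
position: [0.4899, 0.2474, 0.1305]
tcp_rot: [[-0.146, 0.064, -0.987], [0.989, 0.037, -0.144], [0.028, -0.997, -0.069]]
force: [2.5, 1.0, -1.3]
opening: 0.694
```

```bash
python3 hold.py
```

```text
t 39.55 pos [479.  244.1 118.3] yaw 98.3 tilt [0.033 0.029] F [-0.8  0.3 -0.7] open 59.6 j6 -85
[ 14.4  32.2 102.3   1.7  43.2 -85.1]
```

Request:
apply_moves --steps '[{"x": 4, "y": 2, "z": 40, "spin": 0}, {"x": 4, "y": 0, "z": -40, "spin": 0}]'

```text
time_s: 39.75
position: [0.4891, 0.2469, 0.1254]
tcp_rot: [[-0.145, 0.039, -0.989], [0.989, 0.031, -0.144], [0.025, -0.999, -0.043]]
force: [2.5, 0.9, -0.7]
opening: 0.686
```

```bash
python3 hold.py; python3 - <<'E'
from h import *
imaging.capture('wrist')
loc('strip','wrist',.014,1)
E
```

```text
t 39.85 pos [478.7 243.5 113.2] yaw 98.3 tilt [0.009 0.023] F [-1.3  0.3 -0.7] open 59.9 j6 -85
[ 14.4  33.1 101.5   1.6  44.6 -85. ]
strip wrist 0.59 pix [283. 196.] rect c [478.8 247.7] size [128.  30.] mean [474. 247.] axis deg (rect) 8 (pca) 8 rgb [219. 139.  79.]
```

Request:
apply_moves --steps '[{"x": 0, "y": 4, "z": -10, "spin": 0}, {"x": 0, "y": 0, "z": -10, "spin": 0}, {"x": 0, "y": 0, "z": -10, "spin": 0}, {"x": 0, "y": 0, "z": -10, "spin": 0}, {"x": 0, "y": 0, "z": -10, "spin": 0}, {"x": 0, "y": 0, "z": -10, "spin": 0}, {"x": 0, "y": 0, "z": -10, "spin": 0}]'

```text
time_s: 40.7
position: [0.4809, 0.249, 0.0421]
tcp_rot: [[-0.145, 0.017, -0.989], [0.989, 0.025, -0.144], [0.022, -1.0, -0.02]]
force: [0.2, 0.2, 0.0]
opening: 0.69
```

```bash
python3 hold.py
```

```text
t 40.80 pos [479.9 248.7  41.4] yaw 98.3 tilt [0.014 0.024] F [-0.3  0.  -0.5] open 59.7 j6 -85
[ 14.9  40.4 103.2   2.   35.3 -85. ]
```

Request:
apply_moves --steps '[{"x": -1, "y": -1, "z": -10, "spin": 0}, {"x": 0, "y": 0, "z": -10, "spin": 0}, {"x": 0, "y": 0, "z": -8, "spin": 0}]'

```text
time_s: 41.1
position: [0.48, 0.2478, 0.0124]
tcp_rot: [[-0.144, 0.017, -0.989], [0.989, 0.025, -0.144], [0.022, -1.0, -0.02]]
force: [-0.8, -1.4, -0.7]
opening: 0.692
```

```bash
python3 hold.py
```

```text
t 41.20 pos [479.2 247.6  11.9] yaw 98.3 tilt [0.014 0.024] F [-0.3 -0.3  0.4] open 60.0 j6 -85
[ 14.8  43.5 103.8   2.2  31.5 -85.3]
```

Request:
apply_moves --steps '[{"x": 0, "y": 0, "z": 0, "spin": 0}, {"x": 0, "y": 0, "z": 0, "spin": 0}, {"x": 0, "y": 0, "z": 0, "spin": 0}, {"x": 0, "y": 0, "z": 0, "spin": 0}, {"x": 0, "y": 0, "z": 0, "spin": 0}]' --grip 20

```text
time_s: 41.7
position: [0.48, 0.2479, 0.0127]
tcp_rot: [[-0.144, 0.017, -0.989], [0.989, 0.025, -0.144], [0.022, -1.0, -0.02]]
force: [-0.6, 0.5, -0.7]
opening: 0.34
```

```bash
python3 hold.py; python3 - <<'E'
from h import *
im=imaging.capture('wrist'); cv2.imwrite('pics/w12.png',im[:,:,::-1])
loc('strip','top',.014,1)
E
```

```text
t 41.80 pos [479.9 247.9  12.6] yaw 98.3 tilt [0.016 0.025] F [-0.3  0.   1.6] open 29.7 j6 -85
[ 14.8  43.5 103.7   2.2  31.5 -85.3]
strip top 0.68 pix [246. 158.] rect c [724.8  35.7] size [22. 82.] mean [723.6  38. ] axis deg (rect) 112 (pca) 111 rgb [134.  95.  62.]
```

View pics/w12.png

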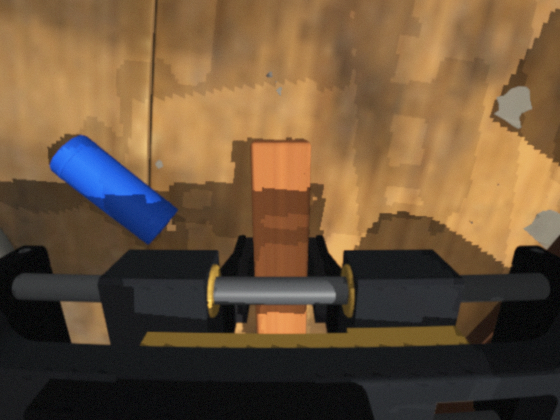

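Request:
apply_moves --steps '[{"x": 0, "y": 0, "z": 10, "spin": 0}, {"x": 0, "y": 0, "z": 20, "spin": 0}, {"x": 0, "y": 0, "z": 20, "spin": 0}, {"x": 0, "y": 0, "z": 20, "spin": 0}, {"x": 0, "y": 0, "z": 20, "spin": 0}, {"x": 0, "y": 0, "z": 20, "spin": 0}, {"x": 0, "y": 0, "z": 20, "spin": 0}, {"x": 0, "y": 0, "z": 20, "spin": 0}]'

```text
time_s: 42.75
position: [0.4756, 0.2466, 0.1687]
tcp_rot: [[-0.144, 0.008, -0.99], [0.989, 0.023, -0.144], [0.021, -1.0, -0.012]]
force: [0.0, -0.6, -1.6]
opening: 0.337
```

```bash
python3 hold.py
```

```text
t 42.85 pos [477.8 247.2 170.5] yaw 98.3 tilt [0.015 0.024] F [ 0.9  0.5 -1. ] open 29.6 j6 -84
[ 14.8  27.8  99.1   1.4  51.9 -84.3]
```

Request:
apply_moves --steps '[{"x": 0, "y": -20, "z": 0, "spin": 0}, {"x": 0, "y": -25, "z": 0, "spin": 0}, {"x": 2, "y": -25, "z": 0, "spin": -0.01}, {"x": 2, "y": -25, "z": 0, "spin": -0.01}, {"x": 2, "y": -25, "z": 0, "spin": -0.01}, {"x": 2, "y": -25, "z": 0, "spin": -0.01}, {"x": 2, "y": -25, "z": 0, "spin": -0.01}, {"x": 2, "y": -25, "z": 0, "spin": -0.01}, {"x": 2, "y": -25, "z": 0, "spin": -0.01}, {"x": 2, "y": -25, "z": 0, "spin": -0.01}]'

```text
time_s: 43.85
position: [0.4869, -0.0034, 0.1652]
tcp_rot: [[-0.068, 0.007, -0.998], [0.997, 0.025, -0.068], [0.025, -1.0, -0.008]]
force: [0.2, -0.2, -0.8]
opening: 0.338
```

```bash
python3 hold.py
```

```text
t 43.95 pos [487.9  -5.1 165.3] yaw 93.7 tilt [0.008 0.024] F [ 0.5  0.7 -0.8] open 29.5 j6 -110
[ -14.7   25.3  105.6    1.9   49.  -109.6]
```

Request:
apply_moves --steps '[{"x": 3, "y": -20, "z": 0, "spin": 0}, {"x": 3, "y": -23, "z": 0, "spin": -0.007}, {"x": 3, "y": -23, "z": 0, "spin": -0.007}, {"x": 3, "y": -23, "z": 0, "spin": -0.007}, {"x": 3, "y": -23, "z": 0, "spin": -0.007}, {"x": 3, "y": -23, "z": 0, "spin": -0.007}, {"x": 3, "y": -23, "z": 0, "spin": -0.007}, {"x": 3, "y": -23, "z": 0, "spin": -0.007}, {"x": 3, "y": -23, "z": 0, "spin": -0.007}, {"x": 3, "y": -23, "z": 0, "spin": -0.007}]'

```text
time_s: 44.95
position: [0.5115, -0.2274, 0.1586]
tcp_rot: [[-0.006, -0.007, -1.0], [0.999, 0.037, -0.006], [0.037, -0.999, 0.006]]
force: [0.3, 0.5, -0.6]
opening: 0.338
```

```bash
python3 hold.py; python3 - <<'E'
from h import *
p=imaging.camera_params('wrist'); im=imaging.capture('wrist')
overlay(im,p,carton_pts(.521,-.232,0),0,0,560,400,1.4,'o4.png')
E
```

```text
t 45.05 pos [ 512.6 -229.9  158.8] yaw 90.2 tilt [-0.004  0.035] F [ 0.2  0.3 -0.6] open 29.9 j6 -128
[ -36.3   31.2   94.5    1.8   55.7 -127.6]
```

View pics/o4.png

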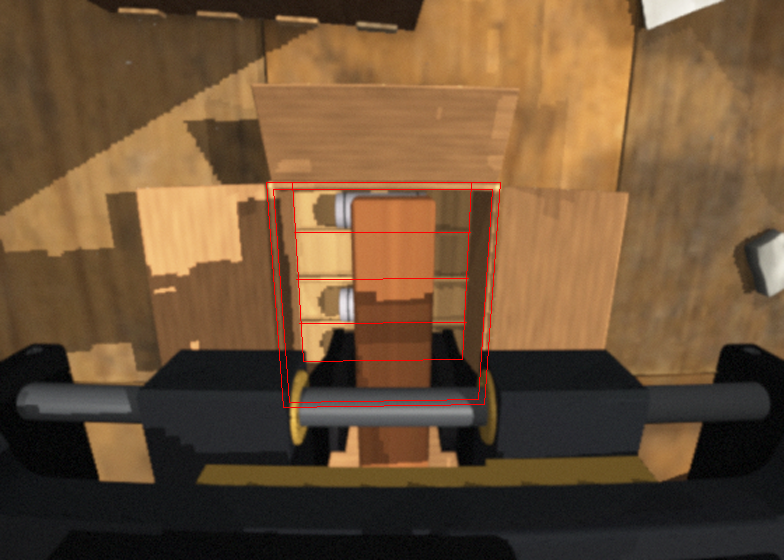

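```bash
python3 - <<'E'
from h import *
p=imaging.camera_params('wrist')
s=read_state()['position'];print(s)
print(unproj(p,[[254,141.5],[309.5,141.5],[282,141.5]],s[2]-.0126+.014))
E
```

```text
[ 0.51169347 -0.22794962  0.15866985]
[[ 0.448027   -0.24142676  0.16006985]
 [ 0.44802126 -0.21425927  0.16006985]
 [ 0.44803907 -0.22776593  0.16006985]]
```

Request:
apply_moves --steps '[{"x": 5, "y": -2, "z": -8, "spin": 0}, {"x": 5, "y": -2, "z": -10, "spin": 0}, {"x": 0, "y": 0, "z": -10, "spin": 0}, {"x": 0, "y": 0, "z": -10, "spin": 0}, {"x": 0, "y": 0, "z": -10, "spin": 0}, {"x": 0, "y": 0, "z": -10, "spin": 0}]'

```text
time_s: 45.7
position: [0.5213, -0.2259, 0.0952]
tcp_rot: [[-0.009, -0.009, -1.0], [0.999, 0.041, -0.009], [0.041, -0.999, 0.009]]
force: [0.3, -0.3, -0.1]
opening: 0.336
```

```bash
python3 hold.py
```

```text
t 45.80 pos [ 520.3 -225.4   94.4] yaw 90.5 tilt [-0.012  0.043] F [-0.7 -0.2 -0.3] open 29.6 j6 -127
[ -35.6   37.3   95.7    2.1   49.  -127.5]
```

Request:
apply_moves --steps '[{"x": 1, "y": -3, "z": -10, "spin": -0.005}, {"x": 0, "y": -3, "z": -10, "spin": 0}, {"x": 0, "y": 0, "z": -10, "spin": 0}]'

```text
time_s: 46.1
position: [0.5228, -0.2331, 0.0638]
tcp_rot: [[-0.003, -0.008, -1.0], [0.999, 0.04, -0.003], [0.04, -0.999, 0.008]]
force: [0.2, 0.6, -1.4]
opening: 0.342
```

```bash
python3 hold.py; python3 - <<'E'
from h import *
im=imaging.capture('wrist'); cv2.imwrite('pics/w13.png',im[:,:,::-1])
E
```

```text
t 46.20 pos [ 521.4 -231.8   62.7] yaw 90.2 tilt [-0.012  0.043] F [-0.5 -0.5 -0.3] open 29.5 j6 -128
[ -36.    40.4   96.     2.2   45.6 -127.8]
```

View pics/w13.png

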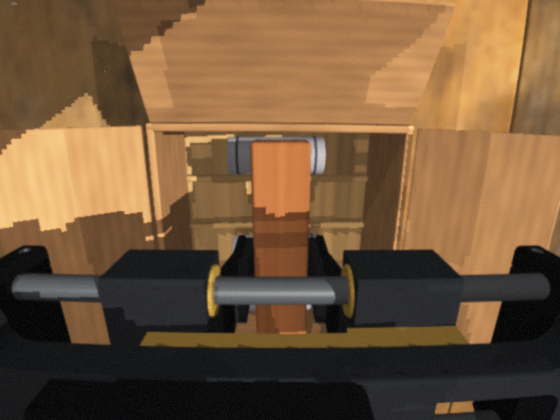

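Strip end (row 140) clears the near wall (row 128). Lower to z≈45.

Request:
apply_moves --steps '[{"x": 0, "y": 0, "z": -9, "spin": 0}, {"x": 0, "y": 0, "z": -8, "spin": 0}]'

```text
time_s: 46.45
position: [0.5228, -0.2327, 0.0468]
tcp_rot: [[-0.003, -0.008, -1.0], [0.999, 0.04, -0.003], [0.04, -0.999, 0.008]]
force: [-0.4, -0.1, -0.6]
opening: 0.334
```

```bash
python3 hold.py
```

```text
t 46.55 pos [ 522.1 -232.2   46.1] yaw 90.2 tilt [-0.01   0.042] F [-1.5  0.9 -0.3] open 29.4 j6 -128
[ -36.    41.9   96.3    2.3   43.6 -127.9]
```

Request:
apply_moves --steps '[{"x": 0, "y": 0, "z": -3, "spin": 0}, {"x": 0, "y": 0, "z": 0, "spin": 0}]'

```text
time_s: 46.75
position: [0.5228, -0.2325, 0.0433]
tcp_rot: [[-0.003, -0.009, -1.0], [0.999, 0.041, -0.003], [0.041, -0.999, 0.008]]
force: [-0.7, -0.3, 1.2]
opening: 0.341
```

Request:
apply_moves --steps '[{"x": 0, "y": 0, "z": 0, "spin": 0}, {"x": 0, "y": 0, "z": 0, "spin": 0}, {"x": 0, "y": 0, "z": 0, "spin": 0}, {"x": 0, "y": 0, "z": 0, "spin": 0}]' --grip 46

```text
time_s: 47.15
position: [0.5231, -0.2326, 0.044]
tcp_rot: [[-0.003, -0.008, -1.0], [0.999, 0.04, -0.004], [0.04, -0.999, 0.008]]
force: [-0.4, 0.0, -0.2]
opening: 0.519
```

Request:
apply_moves --steps '[{"x": 0, "y": 0, "z": 10, "spin": 0}, {"x": 0, "y": 0, "z": 20, "spin": 0}, {"x": 0, "y": 0, "z": 20, "spin": 0}, {"x": 0, "y": 0, "z": 30, "spin": 0}, {"x": 0, "y": 0, "z": 30, "spin": 0}, {"x": 0, "y": 0, "z": 20, "spin": 0}, {"x": 0, "y": 0, "z": 20, "spin": 0}]'

```text
time_s: 47.85
position: [0.5201, -0.2307, 0.2]
tcp_rot: [[-0.003, -0.013, -1.0], [0.999, 0.044, -0.003], [0.044, -0.999, 0.013]]
force: [0.6, -0.8, -0.1]
opening: 0.525
```

```bash
python3 hold.py; python3 - <<'E'
from h import *
im=imaging.capture('wrist'); cv2.imwrite('pics/w14.png',im[:,:,::-1])
loc('strip','wrist',.044,1)
E
```

```text
t 47.95 pos [ 522. -232.  202.] yaw 90.2 tilt [-0.008  0.04 ] F [-0.1 -0.2 -0.2] open 45.9 j6 -127
[ -36.    28.6   90.7    1.8   62.4 -127.1]
strip wrist 0.65 pix [271. 137.] rect c [ 467.8 -234. ] size [58. 22.] mean [ 467.1 -234.9] axis deg (rect) 90 (pca) 90 rgb [141. 131. 129.]
```

View pics/w14.png

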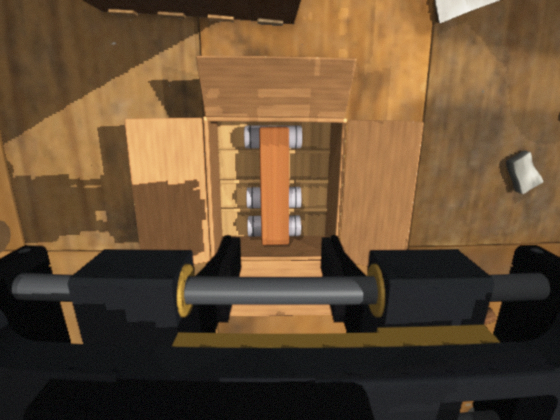

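```bash
python3 - <<'E'
from h import *
pt=imaging.camera_params('top'); ps=imaging.camera_params('scene')
def ray(p,uv):
    n=cv2.undistortPoints(np.array([[uv]],float),K(p),np.array(p['dist'])).reshape(2)
    d=np.r_[n,1]@np.array(p['R']); return -np.array(p['R']).T@p['t'],d/np.linalg.norm(d)
for a,b in (((332,321),(428,222)),((447,327),(478,172))):
    c1,d1=ray(pt,a);c2,d2=ray(ps,b)
    A=np.c_[d1,-d2]; t=np.linalg.lstsq(A,c2-c1,rcond=None)[0]; print(c1+t[0]*d1,c2+t[1]*d2)
im=imaging.capture('top'); cv2.imwrite('pics/t15.png',im[:,:,::-1])
E
```

```text
[ 0.3445351  -0.16274173  0.16334842] [ 0.32863902 -0.16733813  0.16392157]
[ 0.34088853 -0.408794    0.12467073] [ 0.33036183 -0.41146191  0.12565194]
```

View pics/t15.png

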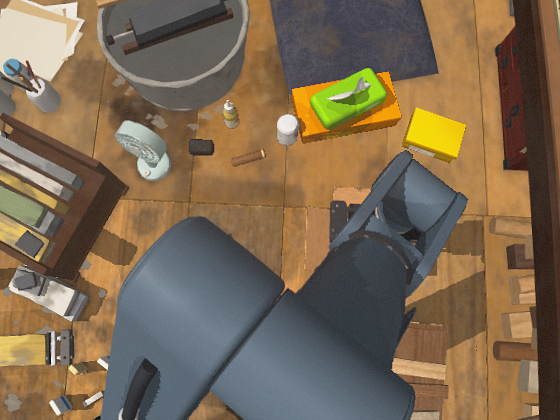

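```bash
python3 - <<'E'
from h import *
pt=imaging.camera_params('top'); pw=imaging.camera_params('wrist')
for th in np.arange(2.3,2.8,.05):
    c,s=np.cos(th),np.sin(th)
    n=[.449+.055*c, -.232,.064+.055*s]; f=[.593-.055*c,-.232,.064+.055*s]
    l=[.521,-.166-.0645*c,.067+.0645*s]; r=[.521,-.298+.0645*c,.067+.0645*s]
    print(round(th,2),'near',np.round(n,3),'top row %.1f wrist row %.1f'%(proj(pt,n)[0,1],proj(pw,n)[0,1]),'far top row %.1f'%proj(pt,f)[0,1],'L top col %.1f w %.1f R top col %.1f w %.1f'%(proj(pt,l)[0,0],proj(pw,l)[0,0],proj(pt,r)[0,0],proj(pw,r)[0,0]))
print('meas near top',170+558/4.5,'wrist 57; far top',170+80/4.5,'L top',290+70/4.5,'w 126 R top',290+568/4.5,'w 422')
E
```

```text
2.3 near [ 0.412 -0.232  0.105] top row 289.9 wrist row 72.3 far top row 191.3 L top col 313.0 w 405.4 R top col 413.4 w 137.9
2.35 near [ 0.41  -0.232  0.103] top row 290.9 wrist row 69.8 far top row 190.6 L top col 311.9 w 407.0 R top col 414.1 w 136.0
2.4 near [ 0.408 -0.232  0.101] top row 291.8 wrist row 67.5 far top row 190.0 L top col 310.8 w 408.3 R top col 414.9 w 134.4
2.45 near [ 0.407 -0.232  0.099] top row 292.7 wrist row 65.4 far top row 189.4 L top col 309.7 w 409.5 R top col 415.5 w 133.1
2.5 near [ 0.405 -0.232  0.097] top row 293.5 wrist row 63.5 far top row 189.0 L top col 308.7 w 410.4 R top col 416.1 w 131.9
2.55 near [ 0.403 -0.232  0.095] top row 294.3 wrist row 61.8 far top row 188.5 L top col 307.8 w 411.1 R top col 416.6 w 131.0
2.6 near [ 0.402 -0.232  0.092] top row 295.1 wrist row 60.3 far top row 188.1 L top col 306.9 w 411.6 R top col 417.0 w 130.3
2.65 near [ 0.401 -0.232  0.09 ] top row 295.8 wrist row 59.0 far top row 187.8 L top col 306.1 w 411.9 R top col 417.4 w 129.8
2.7 near [ 0.399 -0.232  0.088] top row 296.4 wrist row 57.8 far top row 187.6 L top col 305.3 w 412.1 R top col 417.7 w 129.5
2.75 near [ 0.398 -0.232  0.085] top row 296.9 wrist row 56.9 far top row 187.4 L top col 304.6 w 412.0 R top col 417.9 w 129.4
meas near top 294.0 wrist 57; far top 187.77777777777777 L top 305.55555555555554 w 126 R top 416.22222222222223 w 422
```

Request:
apply_moves --steps '[{"x": 15, "y": 0, "z": 0, "spin": 0}, {"x": 20, "y": 0, "z": 0, "spin": 0}, {"x": 20, "y": 0, "z": 0, "spin": 0}, {"x": 20, "y": 0, "z": 0, "spin": 0}, {"x": 20, "y": 0, "z": 0, "spin": 0}, {"x": 20, "y": 0, "z": 0, "spin": 0}, {"x": 20, "y": 0, "z": 0, "spin": 0}, {"x": 10, "y": 0, "z": 0, "spin": 0}]' --grip 0

```text
time_s: 48.95
position: [0.6608, -0.2261, 0.1826]
tcp_rot: [[0.001, -0.042, -0.999], [0.998, 0.061, -0.001], [0.061, -0.997, 0.042]]
force: [0.7, -1.0, 0.2]
opening: 0.011
```

```bash
python3 hold.py; python3 - <<'E'
from h import *
im=imaging.capture('wrist'); cv2.imwrite('pics/w15.png',im[:,:,::-1])
im=imaging.capture('scene'); cv2.imwrite('pics/s15.png',im[:,:,::-1])
E
```

```text
t 49.05 pos [ 660.3 -226.1  182.6] yaw 89.9 tilt [-0.042  0.061] F [-0.5 -1.2  0.2] open 0.9 j6 -120
[ -28.9   40.2   70.2    2.    73.4 -119.5]
```

View pics/w15.png

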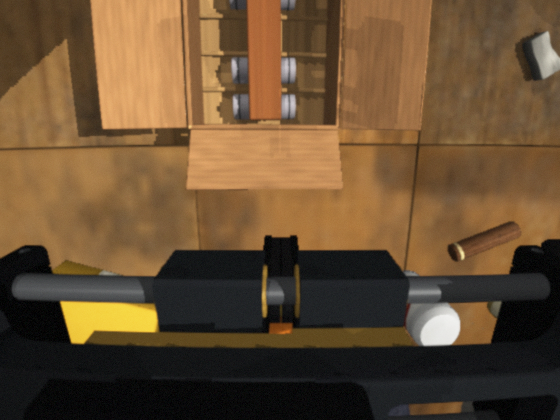

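View pics/s15.png

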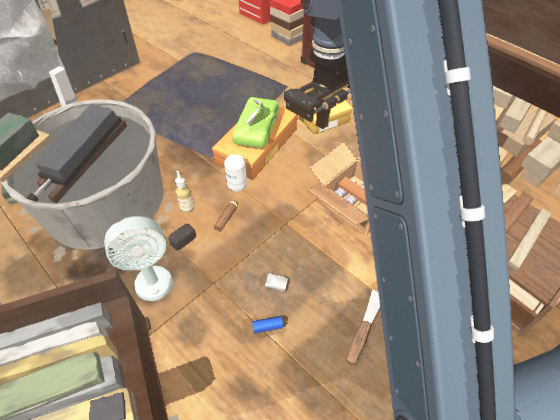

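Request:
apply_moves --steps '[{"x": 0, "y": -5, "z": -10, "spin": 0}, {"x": 1, "y": 0, "z": -10, "spin": 0}, {"x": 1, "y": 0, "z": -10, "spin": 0}, {"x": 1, "y": 0, "z": -10, "spin": 0}, {"x": 1, "y": 0, "z": -10, "spin": 0}, {"x": 1, "y": 0, "z": -10, "spin": 0}, {"x": 1, "y": 0, "z": -10, "spin": 0}, {"x": 0, "y": 0, "z": -10, "spin": 0}, {"x": 0, "y": 0, "z": -5, "spin": 0}]'

```text
time_s: 50.05
position: [0.6617, -0.2317, 0.0909]
tcp_rot: [[0.004, -0.046, -0.999], [0.998, 0.062, 0.001], [0.062, -0.997, 0.046]]
force: [-0.2, 0.7, 0.9]
opening: 0.008
```

```bash
python3 hold.py; python3 - <<'E'
from h import *
im=imaging.capture('wrist'); cv2.imwrite('pics/w16.png',im[:,:,::-1])
E
```

```text
t 50.15 pos [ 661.6 -231.7   91.1] yaw 89.8 tilt [-0.046  0.063] F [0.5 0.2 0.1] open 0.4 j6 -120
[ -29.2   46.5   72.9    2.    64.7 -120. ]
```

View pics/w16.png

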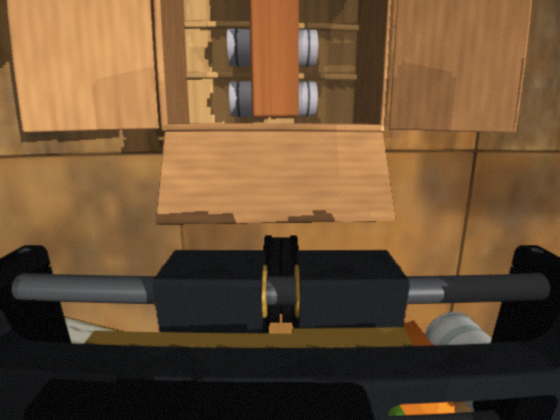

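Request:
apply_moves --steps '[{"x": -10, "y": 0, "z": 0, "spin": 0}, {"x": -10, "y": 0, "z": 0, "spin": 0}, {"x": -10, "y": 0, "z": 0, "spin": 0}, {"x": -10, "y": 0, "z": 0, "spin": 0}, {"x": -10, "y": 0, "z": 0, "spin": 0}, {"x": -10, "y": 0, "z": 0, "spin": 0}]'

```text
time_s: 50.8
position: [0.6155, -0.2348, 0.104]
tcp_rot: [[0.005, -0.001, -1.0], [0.999, 0.05, 0.004], [0.05, -0.999, 0.001]]
force: [0.1, 0.2, 0.8]
opening: 0.007
```

```bash
python3 hold.py; python3 - <<'E'
from h import *
im=imaging.capture('wrist'); cv2.imwrite('pics/w17.png',im[:,:,::-1])
E
```

```text
t 50.90 pos [ 613.8 -234.4  103.3] yaw 89.7 tilt [-0.005  0.052] F [-0.1 -0.4 -0.4] open 0.8 j6 -123
[ -31.7   41.8   81.9    2.8   58.1 -122.9]
```

View pics/w17.png

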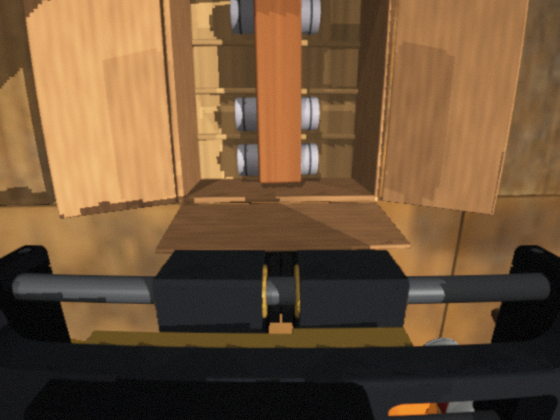

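Request:
apply_moves --steps '[{"x": -10, "y": 0, "z": -3, "spin": 0}, {"x": -10, "y": 0, "z": -4, "spin": 0}, {"x": -10, "y": 0, "z": -4, "spin": 0}, {"x": -10, "y": 0, "z": -4, "spin": 0}]'

```text
time_s: 51.35
position: [0.5747, -0.2351, 0.0868]
tcp_rot: [[0.005, -0.001, -1.0], [0.999, 0.05, 0.005], [0.05, -0.999, 0.001]]
force: [0.8, -0.9, 0.3]
opening: 0.003
```

```bash
python3 hold.py; python3 - <<'E'
from h import *
im=imaging.capture('wrist'); cv2.imwrite('pics/w18.png',im[:,:,::-1])
E
```

```text
t 51.45 pos [ 572.6 -234.4   86.1] yaw 89.6 tilt [-0.005  0.053] F [-1.1 -0.4  0.5] open 0.2 j6 -125
[ -33.7   40.9   88.3    2.9   52.8 -125.2]
```

View pics/w18.png

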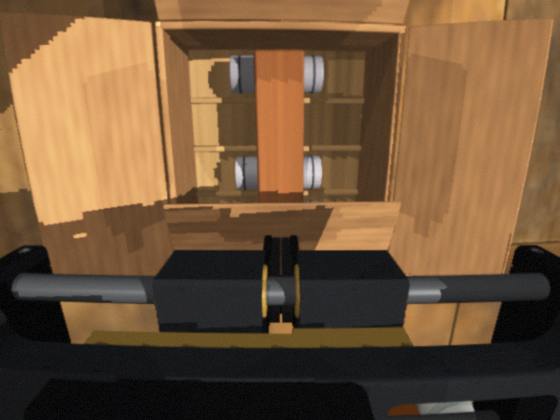

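Request:
apply_moves --steps '[{"x": -8, "y": 0, "z": -2, "spin": 0}, {"x": -8, "y": 0, "z": -3, "spin": 0}, {"x": 0, "y": 0, "z": -4, "spin": 0}]'

```text
time_s: 51.8
position: [0.5571, -0.2351, 0.0775]
tcp_rot: [[0.005, -0.003, -1.0], [0.999, 0.051, 0.005], [0.051, -0.999, 0.003]]
force: [-0.7, 0.1, 0.9]
opening: 0.004
```

```bash
python3 hold.py; python3 - <<'E'
from h import *
im=imaging.capture('wrist'); cv2.imwrite('pics/w19.png',im[:,:,::-1])
E
```

```text
t 51.90 pos [ 557.6 -235.1   77. ] yaw 89.7 tilt [-0.003  0.051] F [-0.9 -0.1 -0.1] open 0.5 j6 -126
[ -34.6   40.8   90.7    3.    50.3 -126.3]
```

View pics/w19.png

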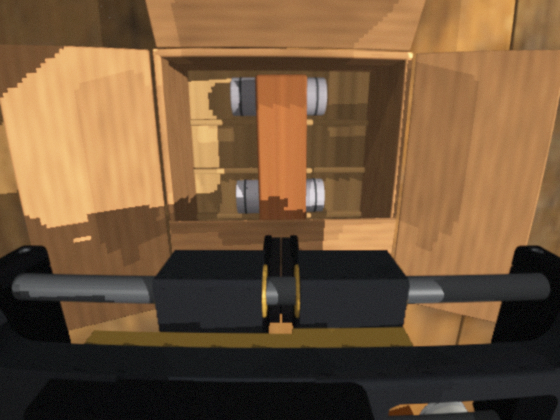

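Flap nearly down (edge at row 222). Press down.

Request:
apply_moves --steps '[{"x": 0, "y": 0, "z": -3, "spin": 0}, {"x": 0, "y": 0, "z": -2, "spin": 0}]'

```text
time_s: 52.15
position: [0.5587, -0.2355, 0.0746]
tcp_rot: [[0.005, -0.001, -1.0], [0.999, 0.05, 0.005], [0.05, -0.999, 0.002]]
force: [-5.6, 1.1, 21.8]
opening: 0.005
```

```bash
python3 hold.py
```

```text
t 52.25 pos [ 558.7 -235.5   74.8] yaw 89.7 tilt [-0.001  0.05 ] F [-3.7  0.8 12.9] open 0.6 j6 -126
[ -34.6   41.    90.7    3.    50.  -126.3]
```

Request:
apply_moves --steps '[{"x": 0, "y": 0, "z": -3, "spin": 0}, {"x": 0, "y": 0, "z": -2, "spin": 0}]'

```text
time_s: 52.45
position: [0.5587, -0.2355, 0.0749]
tcp_rot: [[0.003, -0.001, -1.0], [0.999, 0.049, 0.003], [0.049, -0.999, 0.001]]
force: [-3.2, 1.8, 10.4]
opening: 0.006
```

```bash
python3 hold.py
```

```text
t 52.55 pos [ 558.7 -235.5   74.8] yaw 89.8 tilt [-0.001  0.049] F [-4.8  1.1 12.8] open 0.6 j6 -126
[ -34.5   41.    90.7    3.    50.  -126.3]
```

Request:
apply_moves --steps '[{"x": 0, "y": 0, "z": 10, "spin": 0}, {"x": 0, "y": 0, "z": 20, "spin": 0}, {"x": 0, "y": 0, "z": 30, "spin": 0}, {"x": -5, "y": 0, "z": 30, "spin": 0}, {"x": -5, "y": 0, "z": 30, "spin": -0.1}, {"x": -5, "y": 0, "z": 20, "spin": -0.14}, {"x": -5, "y": 0, "z": 0, "spin": -0.14}, {"x": -5, "y": 0, "z": 0, "spin": -0.14}, {"x": -5, "y": 0, "z": 0, "spin": -0.14}, {"x": -5, "y": 0, "z": 0, "spin": -0.14}, {"x": -5, "y": 0, "z": 0, "spin": -0.14}, {"x": -5, "y": 0, "z": 0, "spin": -0.14}]'

```text
time_s: 53.75
position: [0.5164, -0.2361, 0.2251]
tcp_rot: [[0.9, 0.051, -0.432], [0.432, 0.013, 0.902], [0.052, -0.999, -0.011]]
force: [-0.5, -0.2, 0.4]
opening: 0.003
```

Request:
apply_moves --steps '[{"x": 0, "y": 0, "z": 0, "spin": -0.14}, {"x": 0, "y": 0, "z": 0, "spin": -0.14}, {"x": 0, "y": 0, "z": 0, "spin": -0.14}, {"x": 0, "y": 0, "z": 0, "spin": -0.14}, {"x": 0, "y": 0, "z": 0, "spin": -0.14}, {"x": 0, "y": 0, "z": 0, "spin": -0.14}, {"x": 0, "y": 0, "z": 0, "spin": -0.14}, {"x": 0, "y": 0, "z": 0, "spin": -0.14}, {"x": 0, "y": 0, "z": 0, "spin": -0.14}, {"x": 0, "y": 0, "z": 0, "spin": -0.14}, {"x": 0, "y": 0, "z": 0, "spin": -0.14}, {"x": 0, "y": 0, "z": 0, "spin": -0.14}]'

```text
time_s: 54.95
position: [0.5179, -0.2353, 0.228]
tcp_rot: [[0.264, 0.005, 0.964], [-0.963, -0.057, 0.264], [0.056, -0.998, -0.01]]
force: [-0.3, 0.3, 0.6]
opening: 0.002
```

```bash
python3 hold.py
```

```text
t 55.05 pos [ 518.2 -235.3  228.1] yaw -74.3 tilt [ 0.006 -0.057] F [-0.3 -0.4 -0. ] open 0.9 j6 41
[-34.3  25.5  91.6  -2.9  60.8  41.3]
```

Request:
apply_moves --steps '[{"x": -8, "y": 0, "z": 0, "spin": -0.1}, {"x": -12, "y": 0, "z": 0, "spin": -0.1}, {"x": -12, "y": 0, "z": 0, "spin": -0.07}, {"x": -12, "y": 0, "z": 0, "spin": 0}, {"x": -12, "y": 0, "z": 0, "spin": 0}, {"x": -12, "y": 0, "z": 0, "spin": 0}, {"x": -12, "y": 0, "z": 0, "spin": 0}, {"x": -12, "y": 0, "z": 0, "spin": 0}, {"x": -12, "y": 0, "z": 0, "spin": 0}, {"x": -12, "y": 0, "z": 0, "spin": 0}, {"x": -8, "y": 0, "z": 0, "spin": 0}]'

```text
time_s: 56.15
position: [0.3875, -0.2351, 0.2289]
tcp_rot: [[0.019, -0.007, 1.0], [-0.998, -0.058, 0.018], [0.058, -0.998, -0.008]]
force: [-0.5, 0.4, -0.2]
opening: 0.004
```

```bash
python3 hold.py; python3 - <<'E'
from h import *
im=imaging.capture('wrist'); cv2.imwrite('pics/w20.png',im[:,:,::-1])
p=imaging.camera_params('wrist'); print(proj(p,[[.402,-.232,.093],[.402,-.168,.093],[.402,-.296,.093],[.335,-.232,.15]]))
E
```

```text
t 56.25 pos [ 387.5 -235.   228.9] yaw -89.0 tilt [-0.007 -0.058] F [ 0.3 -1.   0.6] open 0.9 j6 47
[-43.6  16.7 106.8  -3.3  54.5  47.3]
[[268.58048003 178.99731416]
 [200.89671685 178.80443153]
 [334.72442549 179.31902103]
 [269.57466155 271.74485347]]
```

View pics/w20.png

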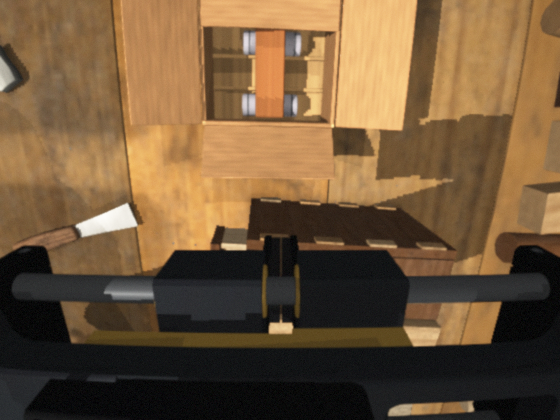

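```bash
python3 - <<'E'
from h import *
p=imaging.camera_params('wrist')
print(unproj(p,[[260,200],[390,207],[330,203]],0))
for z in (.08,.1,.12,.14): print(z,unproj(p,[[215,240],[330,242],[450,250]],z))
E
```

```text
[[ 0.35282019 -0.22335236  0.        ]
 [ 0.34307089 -0.39665719  0.        ]
 [ 0.34873373 -0.31464454  0.        ]]
0.08 [[ 0.33314254 -0.17636172  0.08      ]
 [ 0.32980905 -0.29890743  0.08      ]
 [ 0.31768693 -0.43900076  0.08      ]]
0.1 [[ 0.34211923 -0.17958721  0.1       ]
 [ 0.33900589 -0.29403999  0.1       ]
 [ 0.32768432 -0.42488152  0.1       ]]
0.12 [[ 0.35109592 -0.1828127   0.12      ]
 [ 0.34820273 -0.28917254  0.12      ]
 [ 0.3376817  -0.41076229  0.12      ]]
0.14 [[ 0.36007262 -0.1860382   0.14      ]
 [ 0.35739956 -0.28430509  0.14      ]
 [ 0.34767909 -0.39664305  0.14      ]]
```

Request:
apply_moves --steps '[{"x": -2, "y": 2, "z": -10, "spin": -0.01}, {"x": -2, "y": 0, "z": -10, "spin": 0}, {"x": 0, "y": 0, "z": -10, "spin": 0}, {"x": 0, "y": 0, "z": -10, "spin": 0}, {"x": 0, "y": 0, "z": -10, "spin": 0}, {"x": 0, "y": 0, "z": -10, "spin": 0}, {"x": 0, "y": 0, "z": -10, "spin": 0}, {"x": 0, "y": 0, "z": -10, "spin": 0}]'

```text
time_s: 57.1
position: [0.3909, -0.237, 0.1469]
tcp_rot: [[0.009, 0.003, 1.0], [-0.998, -0.066, 0.009], [0.066, -0.998, 0.003]]
force: [-0.2, -0.3, -0.4]
opening: 0.0
```

```bash
python3 hold.py
```

```text
t 57.20 pos [ 390.  -236.4  146.3] yaw -89.5 tilt [ 0.001 -0.064] F [-0.2  0.6 -0.4] open 0.6 j6 49
[-43.6  25.  112.   -4.   40.6  48.9]
```

Request:
apply_moves --steps '[{"x": -5, "y": 1, "z": 0, "spin": 0}, {"x": -4, "y": 1, "z": 0, "spin": 0}, {"x": -1, "y": 0, "z": -10, "spin": 0}, {"x": -1, "y": 0, "z": -10, "spin": 0}]'

```text
time_s: 57.6
position: [0.3801, -0.2356, 0.1279]
tcp_rot: [[0.01, 0.005, 1.0], [-0.998, -0.068, 0.01], [0.068, -0.998, 0.005]]
force: [-0.5, 0.2, -0.4]
opening: 0.005
```

```bash
python3 hold.py
```

```text
t 57.70 pos [ 379.3 -234.9  127.1] yaw -89.5 tilt [ 0.003 -0.066] F [ 0.5  0.9 -0.9] open 0.2 j6 48
[-44.4  26.6 114.4  -4.3  36.3  48.5]
```

Request:
apply_moves --steps '[{"x": 0, "y": 0, "z": -10, "spin": 0}, {"x": 0, "y": 0, "z": -10, "spin": 0}, {"x": 0, "y": 0, "z": -10, "spin": 0}]'

```text
time_s: 58.0
position: [0.3806, -0.2362, 0.0976]
tcp_rot: [[0.009, 0.007, 1.0], [-0.998, -0.07, 0.01], [0.07, -0.998, 0.007]]
force: [-0.1, -0.1, 0.5]
opening: 0.006
```

```bash
python3 hold.py; python3 - <<'E'
from h import *
im=imaging.capture('wrist'); cv2.imwrite('pics/w21.png',im[:,:,::-1])
E
```

```text
t 58.10 pos [ 379.7 -235.4   96.8] yaw -89.5 tilt [ 0.005 -0.067] F [ 0.2 -0.3  0.6] open 0.4 j6 49
[-44.4  30.3 115.7  -5.   31.2  49.2]
```

View pics/w21.png

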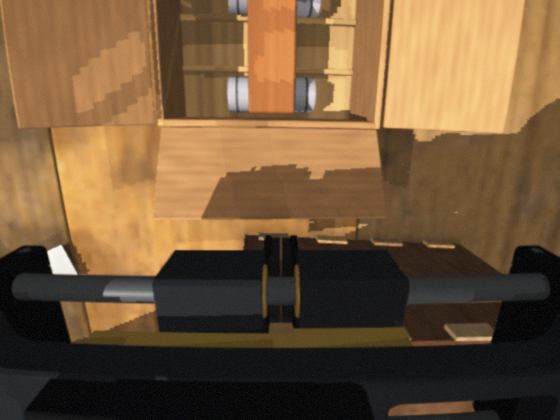

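Request:
apply_moves --steps '[{"x": 0, "y": 0, "z": -6, "spin": 0}, {"x": 8, "y": 0, "z": 0, "spin": 0}, {"x": 10, "y": 0, "z": 1, "spin": 0}, {"x": 10, "y": 0, "z": 1, "spin": 0}, {"x": 10, "y": 0, "z": 1, "spin": 0}, {"x": 10, "y": 0, "z": 1, "spin": 0}]'

```text
time_s: 58.75
position: [0.4123, -0.2299, 0.0959]
tcp_rot: [[0.019, -0.035, 0.999], [-0.998, -0.054, 0.017], [0.053, -0.998, -0.036]]
force: [-1.8, 0.6, 1.8]
opening: 0.008
```

```bash
python3 hold.py; python3 - <<'E'
from h import *
im=imaging.capture('wrist'); cv2.imwrite('pics/w22.png',im[:,:,::-1])
E
```

```text
t 58.85 pos [ 415.2 -231.1   96. ] yaw -88.9 tilt [-0.029 -0.057] F [-0.1 -0.3  0. ] open 0.6 j6 53
[-40.3  32.1 110.2  -5.9  37.   53.3]
```

View pics/w22.png

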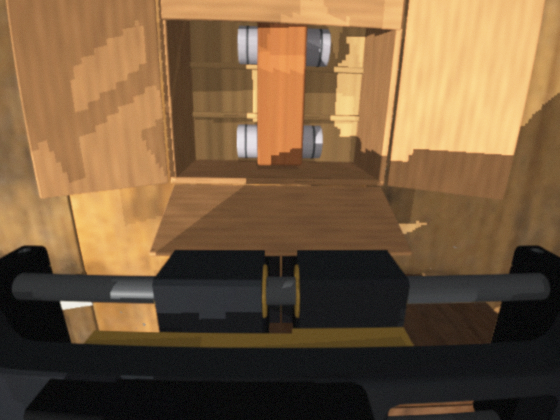

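Flap is rising with the finger. Continue.

Request:
apply_moves --steps '[{"x": 10, "y": 0, "z": 0, "spin": 0}, {"x": 10, "y": 0, "z": 0, "spin": 0}, {"x": 10, "y": 0, "z": 0, "spin": 0}, {"x": 10, "y": 0, "z": 0, "spin": 0}, {"x": 10, "y": 0, "z": 0, "spin": 0}]'

```text
time_s: 59.4
position: [0.4677, -0.23, 0.0951]
tcp_rot: [[0.019, -0.031, 0.999], [-0.998, -0.054, 0.018], [0.054, -0.998, -0.032]]
force: [-0.6, -0.1, 0.2]
opening: 0.007
```

```bash
python3 hold.py; python3 - <<'E'
from h import *
im=imaging.capture('wrist'); cv2.imwrite('pics/w23.png',im[:,:,::-1])
E
```

```text
t 59.50 pos [ 469.1 -230.7   95.4] yaw -88.8 tilt [-0.028 -0.056] F [ 0.4 -0.3 -0.2] open 0.2 j6 56
[-36.4  34.5 103.3  -5.4  41.7  56.5]
```

View pics/w23.png

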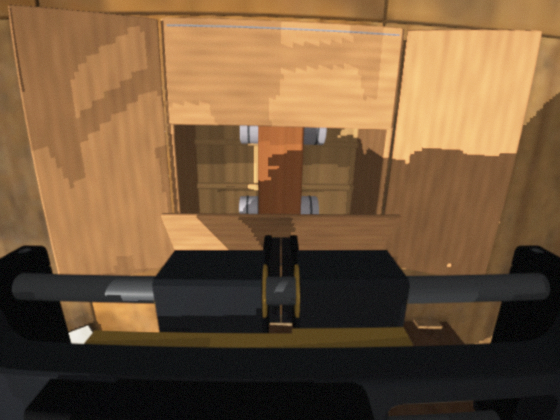

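Request:
apply_moves --steps '[{"x": 8, "y": 0, "z": -4, "spin": 0}, {"x": 8, "y": 0, "z": -5, "spin": 0}, {"x": 0, "y": 0, "z": -5, "spin": 0}, {"x": 0, "y": 0, "z": -3, "spin": 0}]'

```text
time_s: 59.95
position: [0.4856, -0.2305, 0.0773]
tcp_rot: [[0.019, -0.029, 0.999], [-0.998, -0.056, 0.018], [0.055, -0.998, -0.03]]
force: [-0.0, 0.6, 0.3]
opening: 0.005
```

```bash
python3 hold.py
```

```text
t 60.05 pos [ 485.1 -230.4   77.2] yaw -88.9 tilt [-0.03  -0.055] F [ 0.2 -0.4  0.3] open 0.8 j6 58
[-35.3  37.  101.7  -5.5  40.9  57.7]
```

Request:
apply_moves --steps '[{"x": 0, "y": 0, "z": -3, "spin": 0}, {"x": 0, "y": 0, "z": -2, "spin": 0}]'

```text
time_s: 60.25
position: [0.4853, -0.2306, 0.0744]
tcp_rot: [[0.019, -0.029, 0.999], [-0.998, -0.056, 0.017], [0.056, -0.998, -0.03]]
force: [-3.4, 3.8, 27.4]
opening: 0.009
```

```bash
python3 hold.py; python3 - <<'E'
from h import *
im=imaging.capture('wrist'); cv2.imwrite('pics/w24.png',im[:,:,::-1])
E
```

```text
t 60.35 pos [ 485.2 -230.6   74.6] yaw -88.9 tilt [-0.028 -0.056] F [-3.7  3.5 16.1] open 0.2 j6 58
[-35.3  37.3 101.8  -5.5  40.5  57.8]
```

View pics/w24.png

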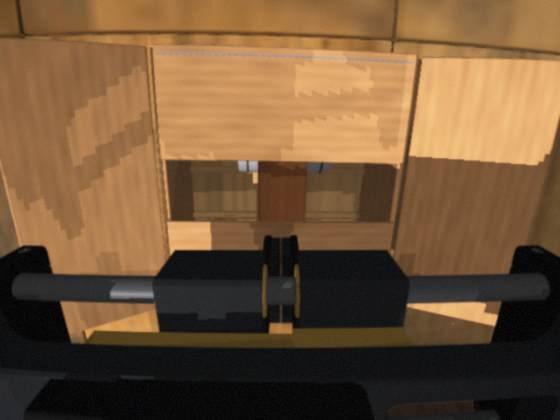

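Request:
apply_moves --steps '[{"x": 0, "y": 0, "z": 10, "spin": 0}, {"x": 0, "y": 0, "z": 20, "spin": 0}, {"x": 0, "y": 0, "z": 25, "spin": 0}, {"x": 0, "y": 0, "z": 25, "spin": 0}, {"x": 4, "y": 15, "z": 20, "spin": 0}, {"x": 4, "y": 20, "z": 0, "spin": 0}, {"x": 4, "y": 20, "z": 0, "spin": 0}, {"x": 4, "y": 20, "z": 0, "spin": 0}, {"x": 4, "y": 20, "z": 0, "spin": 0}, {"x": 4, "y": 20, "z": 0, "spin": 0}, {"x": 4, "y": 20, "z": 0, "spin": 0}, {"x": 4, "y": 15, "z": 0, "spin": 0}]'

```text
time_s: 61.6
position: [0.5154, -0.0781, 0.1826]
tcp_rot: [[0.011, -0.025, 1.0], [-0.998, -0.059, 0.009], [0.058, -0.998, -0.025]]
force: [0.2, -0.2, 0.1]
opening: 0.007
```

```bash
python3 hold.py; python3 - <<'E'
from h import *
im=imaging.capture('wrist'); cv2.imwrite('pics/w25.png',im[:,:,::-1])
im=imaging.capture('top'); crop(im,270,150,200,170,4,'t25.png')
im=imaging.capture('scene'); crop(im,230,60,230,200,3.4,'s25.png')
E
```

```text
t 61.70 pos [515.6 -77.7 182.6] yaw -89.3 tilt [-0.024 -0.059] F [ 0.5 -0.8  0. ] open 0.4 j6 73
[-18.7  26.5  99.1  -4.5  54.7  73.1]
```

View pics/w25.png

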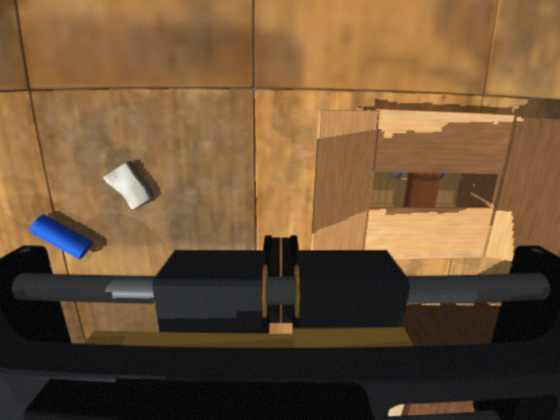

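View pics/t25.png

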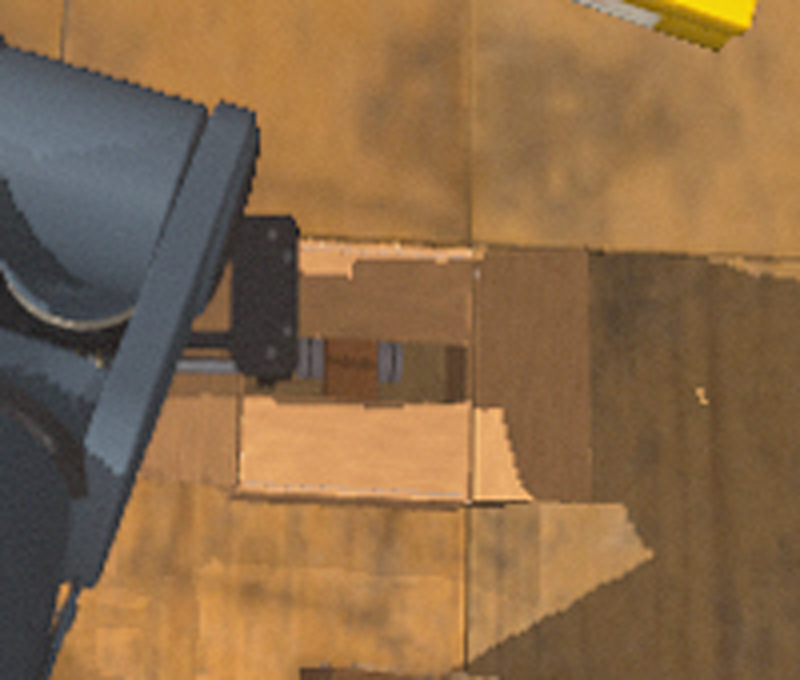

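View pics/s25.png

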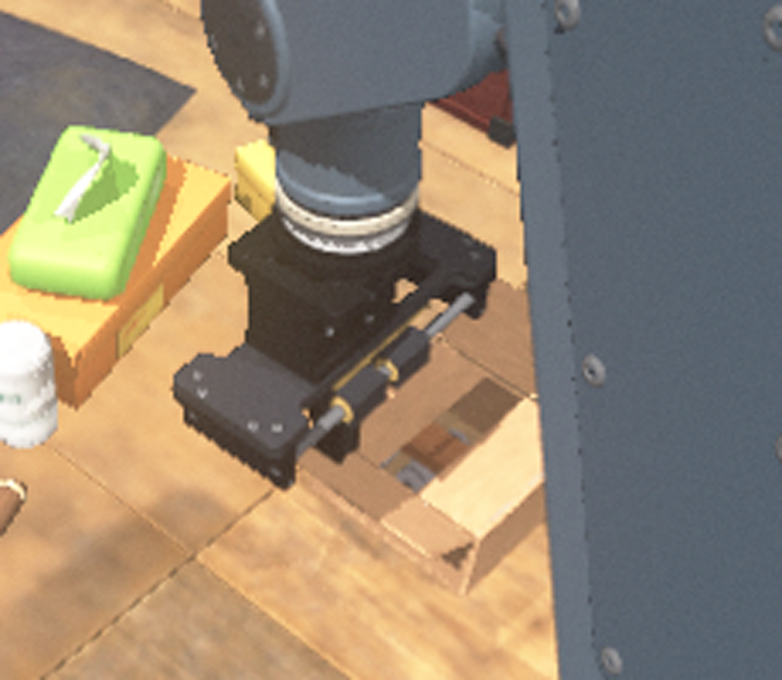

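Request:
apply_moves --steps '[{"x": 2, "y": 0, "z": -10, "spin": 0}, {"x": 2, "y": 0, "z": -10, "spin": 0}, {"x": 0, "y": 0, "z": -10, "spin": 0}, {"x": 0, "y": 0, "z": -10, "spin": 0}, {"x": 0, "y": 0, "z": -10, "spin": 0}, {"x": 0, "y": 0, "z": -10, "spin": 0}, {"x": 0, "y": 0, "z": -10, "spin": 0}, {"x": 0, "y": 0, "z": -10, "spin": 0}, {"x": 0, "y": 0, "z": -10, "spin": 0}]'

```text
time_s: 62.75
position: [0.5193, -0.0831, 0.0844]
tcp_rot: [[0.006, -0.025, 1.0], [-0.998, -0.06, 0.004], [0.06, -0.998, -0.025]]
force: [-0.2, 0.2, 0.3]
opening: 0.004
```

```bash
python3 hold.py; python3 - <<'E'
from h import *
im=imaging.capture('wrist'); cv2.imwrite('pics/w26.png',im[:,:,::-1])
E
```

```text
t 62.85 pos [518.3 -82.8  83.7] yaw -89.7 tilt [-0.028 -0.059] F [-0.9 -0.4 -0.9] open 0.3 j6 75
[-19.1  36.  102.6  -5.5  41.9  74.7]
```

View pics/w26.png

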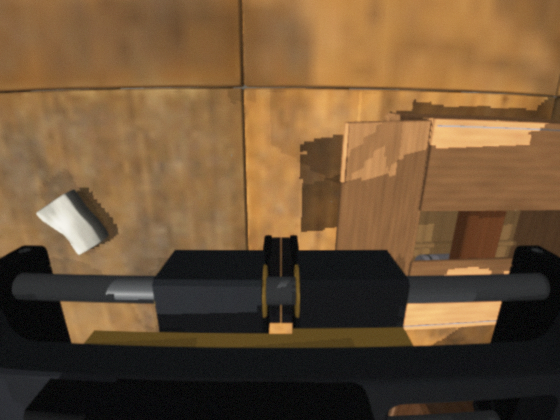

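Request:
apply_moves --steps '[{"x": 0, "y": -10, "z": 0, "spin": 0}, {"x": 0, "y": -10, "z": 1, "spin": 0}, {"x": 0, "y": -10, "z": 1, "spin": 0}, {"x": 0, "y": -10, "z": 1, "spin": 0}, {"x": 0, "y": -10, "z": 1, "spin": 0}]'

```text
time_s: 63.4
position: [0.5191, -0.1086, 0.096]
tcp_rot: [[-0.019, -0.022, 1.0], [-1.0, -0.013, -0.019], [0.013, -1.0, -0.022]]
force: [2.2, 25.6, 20.7]
opening: 0.007
```

```bash
python3 hold.py; python3 - <<'E'
from h import *
im=imaging.capture('wrist'); cv2.imwrite('pics/w27.png',im[:,:,::-1])
E
```

```text
t 63.50 pos [ 519.1 -109.3   96.7] yaw -91.1 tilt [-0.022 -0.014] F [ 1.9 28.4 24.4] open 0.5 j6 69
[-23.3  34.9 101.4  -1.7  44.5  69.1]
```

View pics/w27.png

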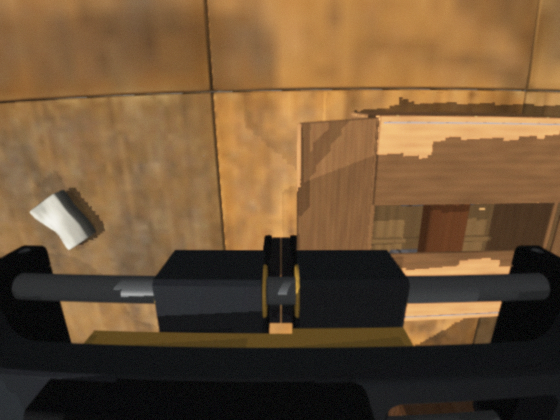

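Request:
apply_moves --steps '[{"x": 0, "y": 5, "z": 0, "spin": 0}, {"x": 0, "y": 10, "z": 0, "spin": 0}, {"x": 0, "y": 10, "z": 0, "spin": 0}, {"x": 0, "y": 10, "z": 10, "spin": 0}]'

```text
time_s: 63.95
position: [0.5204, -0.074, 0.1097]
tcp_rot: [[-0.02, -0.017, 1.0], [-1.0, -0.016, -0.02], [0.016, -1.0, -0.017]]
force: [-0.0, 0.0, -0.1]
opening: 0.003
```

```bash
python3 hold.py; python3 - <<'E'
from h import *
im=imaging.capture('wrist'); cv2.imwrite('pics/w28.png',im[:,:,::-1])
E
```

```text
t 64.05 pos [521.7 -73.6 111.3] yaw -91.1 tilt [-0.013 -0.017] F [0.2 0.3 0.2] open 0.5 j6 73
[-19.5  33.2 101.8  -1.6  45.4  72.7]
```

View pics/w28.png

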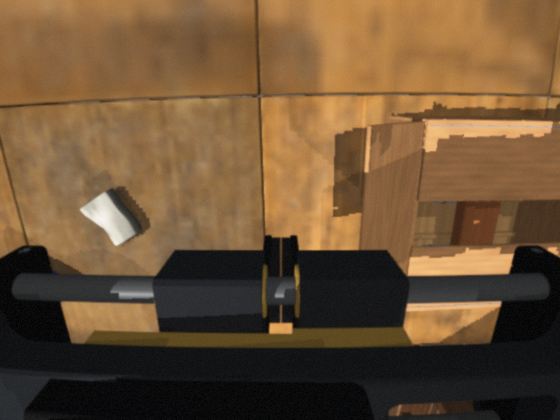

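Request:
apply_moves --steps '[{"x": 0, "y": 0, "z": 3, "spin": 0.1325}, {"x": 0, "y": 0, "z": 0, "spin": 0.1325}, {"x": 0, "y": 0, "z": 0, "spin": 0.1325}, {"x": 0, "y": 0, "z": 0, "spin": 0.1325}, {"x": 0, "y": 0, "z": 0, "spin": 0.1325}, {"x": 0, "y": 0, "z": 0, "spin": 0.1325}, {"x": 0, "y": 0, "z": 0, "spin": 0.1325}, {"x": 0, "y": 0, "z": 0, "spin": 0.1325}, {"x": 0, "y": 0, "z": 0, "spin": 0.1325}, {"x": 0, "y": 0, "z": 0, "spin": 0.1325}, {"x": 0, "y": 0, "z": 0, "spin": 0.1325}, {"x": 0, "y": 0, "z": 0, "spin": 0.1325}]'

```text
time_s: 65.3
position: [0.5228, -0.0813, 0.1118]
tcp_rot: [[0.998, 0.019, -0.062], [0.062, -0.014, 0.998], [0.018, -1.0, -0.016]]
force: [-0.1, 0.7, -0.4]
opening: 0.005
```

```bash
python3 hold.py; python3 - <<'E'
from h import *
im=imaging.capture('scene'); crop(im,230,60,230,200,3.4,'s29.png')
E
```

```text
t 65.40 pos [522.7 -81.4 111.8] yaw 3.2 tilt [ 0.019 -0.014] F [ 0.1  0.5 -0.2] open 0.5 j6 -24
[-20.7  32.7 102.8  -0.6  43.1 -23.5]
```

View pics/s29.png

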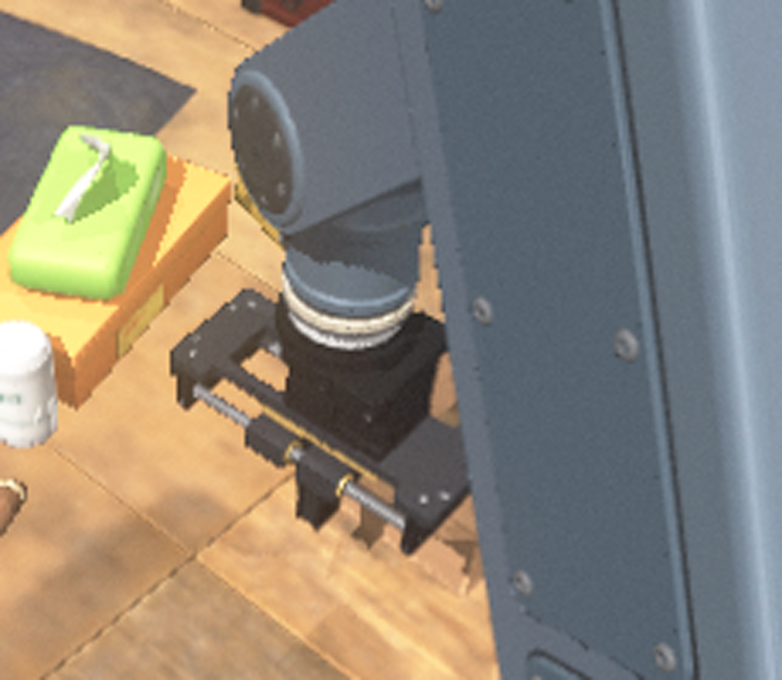

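Request:
apply_moves --steps '[{"x": 0, "y": 2, "z": -9, "spin": -0.05}, {"x": 0, "y": 0, "z": -9, "spin": 0}, {"x": 0, "y": -8, "z": 0, "spin": 0}, {"x": 0, "y": -10, "z": 0, "spin": 0}, {"x": 0, "y": -10, "z": 0, "spin": 0}]'

```text
time_s: 65.95
position: [0.5229, -0.1088, 0.0929]
tcp_rot: [[1.0, 0.018, 0.004], [-0.004, -0.015, 1.0], [0.018, -1.0, -0.015]]
force: [0.1, 5.0, 3.0]
opening: 0.005
```

```bash
python3 hold.py
```

```text
t 66.05 pos [ 523.3 -109.9   93.2] yaw -0.3 tilt [ 0.019 -0.016] F [0.4 0.4 0.8] open 0.6 j6 -23
[-23.6  34.9 102.7  -0.6  41.1 -22.8]
```

Request:
apply_moves --steps '[{"x": 0, "y": -10, "z": 0, "spin": 0}, {"x": 0, "y": -10, "z": 0, "spin": 0}]'

```text
time_s: 66.25
position: [0.5232, -0.1301, 0.0938]
tcp_rot: [[1.0, 0.019, 0.005], [-0.005, -0.015, 1.0], [0.019, -1.0, -0.015]]
force: [-0.7, 0.3, 1.3]
opening: 0.004
```

```bash
python3 hold.py; python3 - <<'E'
from h import *
im=imaging.capture('top'); crop(im,270,150,200,170,4,'t30.png')
E
```

```text
t 66.35 pos [ 523.5 -131.2   93.7] yaw -0.4 tilt [ 0.02  -0.016] F [-0.2 -1.  -0.1] open 0.7 j6 -25
[-25.7  35.1 102.   -0.5  41.5 -25. ]
```

View pics/t30.png

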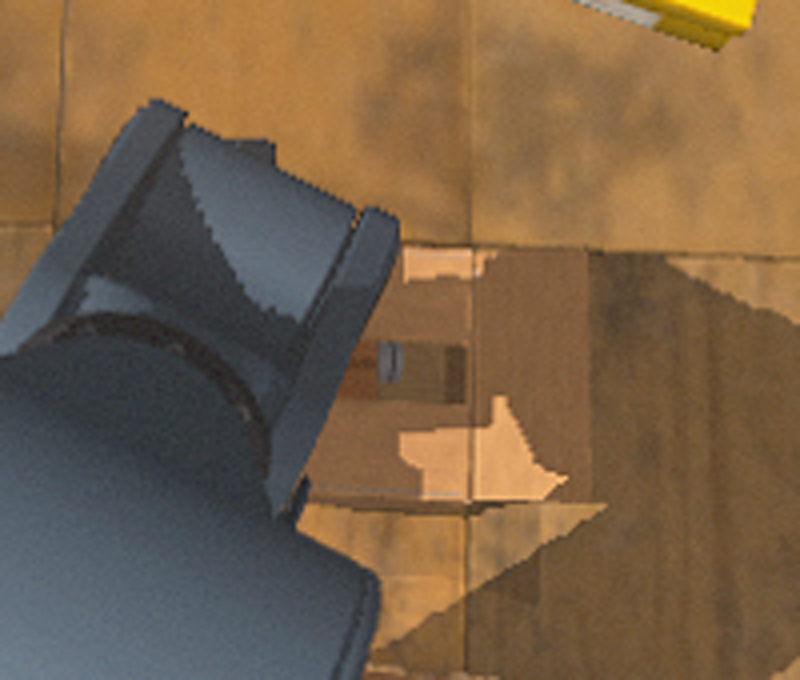

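Request:
apply_moves --steps '[{"x": 0, "y": -10, "z": 0, "spin": 0}, {"x": 0, "y": -10, "z": 0, "spin": 0}, {"x": 0, "y": -10, "z": 0, "spin": 0}, {"x": 0, "y": -10, "z": 0, "spin": 0}]'

```text
time_s: 66.8
position: [0.5222, -0.1712, 0.0932]
tcp_rot: [[1.0, 0.017, 0.005], [-0.005, -0.013, 1.0], [0.017, -1.0, -0.013]]
force: [-0.0, 2.1, 0.8]
opening: 0.006
```

```bash
python3 hold.py; python3 - <<'E'
from h import *
im=imaging.capture('scene'); crop(im,230,60,230,200,3.4,'s31.png')
E
```

```text
t 66.90 pos [ 522.9 -172.7   93.3] yaw -0.4 tilt [ 0.019 -0.015] F [-0.1  0.7  0.4] open 0.4 j6 -29
[-29.8  35.7 100.4  -0.3  42.6 -29.2]
```

View pics/s31.png

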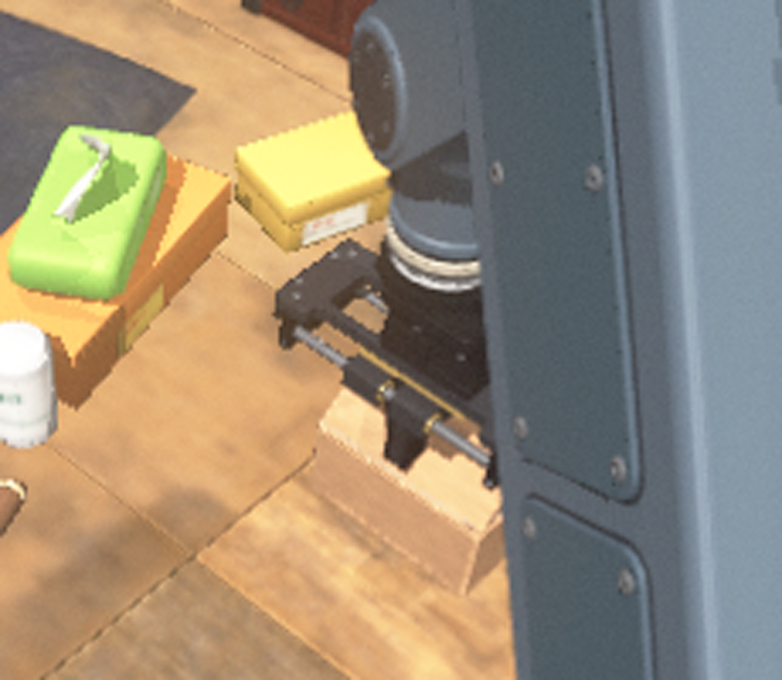

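Request:
apply_moves --steps '[{"x": 0, "y": -9, "z": -2, "spin": 0}, {"x": 0, "y": -9, "z": -3, "spin": 0}, {"x": 0, "y": -9, "z": -3, "spin": 0}, {"x": 0, "y": 0, "z": -3, "spin": 0}]'

```text
time_s: 67.35
position: [0.5232, -0.2016, 0.082]
tcp_rot: [[1.0, 0.02, 0.005], [-0.005, -0.016, 1.0], [0.02, -1.0, -0.016]]
force: [0.0, 0.2, 0.5]
opening: 0.005
```

```bash
python3 hold.py
```

```text
t 67.45 pos [ 522.5 -200.2   81.6] yaw -0.3 tilt [ 0.018 -0.015] F [0.1 0.3 0.2] open 0.4 j6 -32
[-32.3  37.3  99.4  -0.2  42.  -31.9]
```

Request:
apply_moves --steps '[{"x": 0, "y": 0, "z": -3, "spin": 0}, {"x": 0, "y": 0, "z": -2, "spin": 0}]'

```text
time_s: 67.65
position: [0.5227, -0.2004, 0.0776]
tcp_rot: [[1.0, 0.018, 0.004], [-0.004, -0.016, 1.0], [0.019, -1.0, -0.015]]
force: [-4.0, 1.0, 20.6]
opening: 0.006
```

```bash
python3 hold.py
```

```text
t 67.75 pos [ 522.6 -200.3   77.8] yaw -0.2 tilt [ 0.019 -0.016] F [-1.8 -0.2  8.4] open 0.4 j6 -32
[-32.3  37.6  99.5  -0.3  41.5 -31.9]
```

Request:
apply_moves --steps '[{"x": 0, "y": 0, "z": 10, "spin": 0}, {"x": 0, "y": 0, "z": 20, "spin": 0}, {"x": 0, "y": 0, "z": 25, "spin": 0}, {"x": 0, "y": 0, "z": 25, "spin": 0}, {"x": 0, "y": -18, "z": 10, "spin": 0}, {"x": 0, "y": -24, "z": 0, "spin": 0}, {"x": 0, "y": -24, "z": 0, "spin": 0}, {"x": 0, "y": -24, "z": 0, "spin": 0}, {"x": 0, "y": -24, "z": 0, "spin": 0}, {"x": 0, "y": -24, "z": 0, "spin": 0}, {"x": 0, "y": -24, "z": 0, "spin": 0}, {"x": 0, "y": -24, "z": 0, "spin": 0}]'

```text
time_s: 68.95
position: [0.5215, -0.3833, 0.1755]
tcp_rot: [[1.0, 0.018, -0.007], [0.008, -0.013, 1.0], [0.017, -1.0, -0.013]]
force: [0.0, 0.1, 0.6]
opening: 0.004
```

```bash
python3 hold.py; python3 - <<'E'
from h import *
im=imaging.capture('wrist'); cv2.imwrite('pics/w32.png',im[:,:,::-1])
E
```

```text
t 69.05 pos [ 521.8 -386.   175.7] yaw 0.3 tilt [ 0.019 -0.016] F [-0.4  1.  -0.1] open 0.7 j6 -47
[-46.4  35.1  82.5   0.2  61.  -46.8]
```

View pics/w32.png

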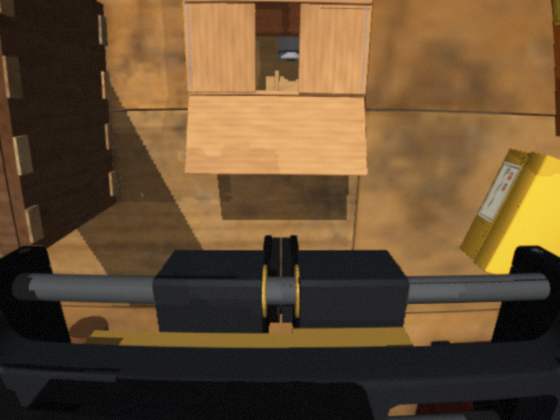

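Request:
apply_moves --steps '[{"x": 0, "y": 0, "z": -10, "spin": 0}, {"x": 0, "y": 0, "z": -10, "spin": 0}, {"x": 0, "y": 0, "z": -10, "spin": 0}, {"x": 0, "y": 0, "z": -10, "spin": 0}, {"x": 0, "y": 0, "z": -10, "spin": 0}, {"x": 0, "y": 0, "z": -10, "spin": 0}, {"x": 0, "y": 0, "z": -10, "spin": 0}, {"x": 0, "y": 0, "z": -10, "spin": 0}]'

```text
time_s: 69.9
position: [0.5211, -0.3766, 0.0882]
tcp_rot: [[1.0, 0.015, -0.01], [0.01, -0.008, 1.0], [0.015, -1.0, -0.008]]
force: [-0.0, -0.6, -0.4]
opening: 0.009
```

```bash
python3 hold.py
```

```text
t 70.00 pos [ 520.2 -375.8   87.2] yaw 0.6 tilt [ 0.013 -0.006] F [-0.4  0.8  0. ] open 0.5 j6 -47
[-45.9  41.4  86.5   0.4  51.4 -46.8]
```

Request:
apply_moves --steps '[{"x": 0, "y": 10, "z": 0, "spin": 0}, {"x": 0, "y": 10, "z": 0, "spin": 0}, {"x": 0, "y": 10, "z": 0, "spin": 0}, {"x": 0, "y": 10, "z": 0, "spin": 0}]'

```text
time_s: 70.4
position: [0.5228, -0.3615, 0.0978]
tcp_rot: [[1.0, 0.025, -0.019], [0.02, -0.059, 0.998], [0.024, -0.998, -0.06]]
force: [-6.5, -11.5, 7.2]
opening: 0.005
```

```bash
python3 hold.py; python3 - <<'E'
from h import *
im=imaging.capture('wrist'); cv2.imwrite('pics/w33.png',im[:,:,::-1])
E
```

```text
t 70.50 pos [ 524.  -360.1   98.2] yaw 1.1 tilt [ 0.027 -0.058] F [ -3.7 -10.8   7.5] open 0.5 j6 -44
[-43.9  39.5  89.   -1.7  48.1 -43.9]
```

View pics/w33.png

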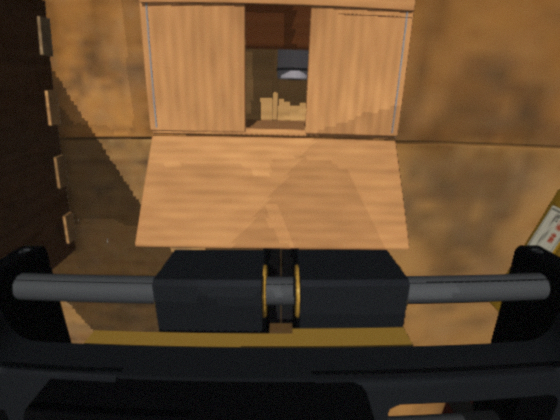

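Request:
apply_moves --steps '[{"x": 0, "y": 3, "z": 6, "spin": 0}, {"x": 0, "y": 5, "z": 8, "spin": 0}]'

```text
time_s: 70.75
position: [0.5244, -0.354, 0.1147]
tcp_rot: [[0.999, 0.03, -0.016], [0.018, -0.061, 0.998], [0.029, -0.998, -0.062]]
force: [-0.0, -0.3, -0.7]
opening: 0.01
```

```bash
python3 hold.py; python3 - <<'E'
from h import *
im=imaging.capture('wrist'); cv2.imwrite('pics/w34.png',im[:,:,::-1])
E
```

```text
t 70.85 pos [ 524.8 -353.1  115.3] yaw 1.1 tilt [ 0.031 -0.062] F [-0.1 -0.2  0. ] open 0.2 j6 -43
[-43.4  37.8  89.2  -1.8  49.3 -43.3]
```

View pics/w34.png

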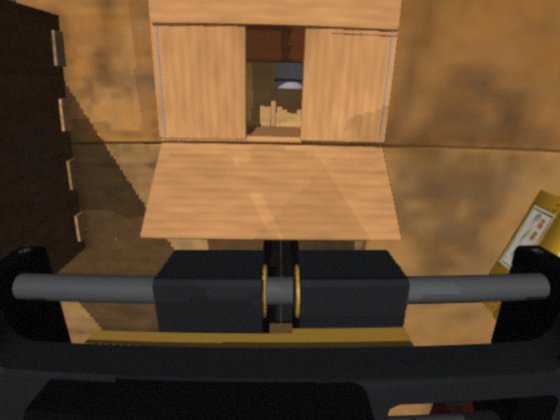

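```bash
python3 - <<'E'
from h import *
p=imaging.camera_params('wrist')
for th in np.arange(2.0,2.8,.1):
    c,s=np.cos(th),np.sin(th); r=[.521,-.298+.0645*c,.067+.0645*s]
    print(round(th,2),np.round(r,3),np.round(proj(p,[[.45]+r[1:],[.592]+r[1:]])).tolist())
print('hinge',proj(p,[[.45,-.298,.067],[.592,-.298,.067]]))
E
```

```text
2.0 [ 0.521 -0.325  0.126] [[128.0, 218.0], [417.0, 220.0]]
2.1 [ 0.521 -0.331  0.123] [[132.0, 226.0], [413.0, 228.0]]
2.2 [ 0.521 -0.336  0.119] [[137.0, 233.0], [408.0, 234.0]]
2.3 [ 0.521 -0.341  0.115] [[141.0, 238.0], [403.0, 239.0]]
2.4 [ 0.521 -0.346  0.111] [[145.0, 242.0], [399.0, 243.0]]
2.5 [ 0.521 -0.35   0.106] [[149.0, 244.0], [395.0, 245.0]]
2.6 [ 0.521 -0.353  0.1  ] [[154.0, 245.0], [391.0, 246.0]]
2.7 [ 0.521 -0.356  0.095] [[157.0, 245.0], [387.0, 246.0]]
hinge [[161.50619391 141.95178847]
 [384.10046583 144.97031955]]
```

Request:
apply_moves --steps '[{"x": -1, "y": -6, "z": 0, "spin": 0}, {"x": 0, "y": 0, "z": -9, "spin": 0}, {"x": 0, "y": 8, "z": 0, "spin": 0}, {"x": 0, "y": 8, "z": 2, "spin": 0}]'

```text
time_s: 71.3
position: [0.5238, -0.3431, 0.1058]
tcp_rot: [[0.999, 0.03, -0.018], [0.02, -0.062, 0.998], [0.029, -0.998, -0.062]]
force: [0.1, -1.6, 1.2]
opening: 0.005
```

```bash
python3 hold.py
```

```text
t 71.40 pos [ 523.4 -341.2  105.9] yaw 1.2 tilt [ 0.029 -0.059] F [-0.   0.2  0.7] open 0.6 j6 -43
[-42.7  38.2  90.5  -1.9  47.8 -42.6]
```

Request:
apply_moves --steps '[{"x": 0, "y": 8, "z": 1, "spin": 0}, {"x": 0, "y": 8, "z": 1, "spin": 0}]'

```text
time_s: 71.6
position: [0.5233, -0.3243, 0.1078]
tcp_rot: [[0.999, 0.029, -0.019], [0.02, -0.059, 0.998], [0.028, -0.998, -0.06]]
force: [0.3, -0.9, 0.2]
opening: 0.005
```

```bash
python3 hold.py; python3 - <<'E'
from h import *
im=imaging.capture('wrist'); cv2.imwrite('pics/w35.png',im[:,:,::-1])
E
```

```text
t 71.70 pos [ 523.2 -323.3  107.8] yaw 1.2 tilt [ 0.028 -0.058] F [ 0.8 -0.5  0.6] open 0.5 j6 -41
[-41.4  37.5  91.8  -2.   47.3 -41.3]
```

View pics/w35.png

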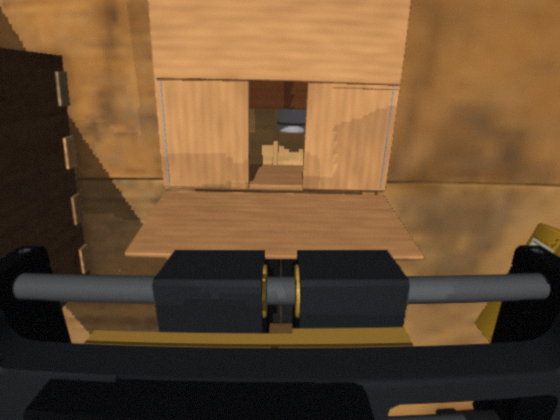

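Request:
apply_moves --steps '[{"x": 0, "y": 9, "z": -1, "spin": 0}, {"x": 0, "y": 9, "z": -2, "spin": 0}, {"x": 0, "y": 9, "z": -3, "spin": 0}, {"x": 0, "y": 9, "z": -3, "spin": 0}, {"x": 0, "y": 8, "z": -3, "spin": 0}]'

```text
time_s: 72.25
position: [0.5238, -0.2782, 0.0956]
tcp_rot: [[0.999, 0.03, -0.019], [0.021, -0.061, 0.998], [0.029, -0.998, -0.062]]
force: [0.6, -0.7, 0.5]
opening: 0.007
```

```bash
python3 hold.py; python3 - <<'E'
from h import *
im=imaging.capture('wrist'); cv2.imwrite('pics/w36.png',im[:,:,::-1])
E
```

```text
t 72.35 pos [ 523.1 -277.    95.1] yaw 1.2 tilt [ 0.028 -0.059] F [-0.2  0.1  0. ] open 0.1 j6 -37
[-37.9  37.3  95.6  -2.4  43.8 -37.3]
```

View pics/w36.png

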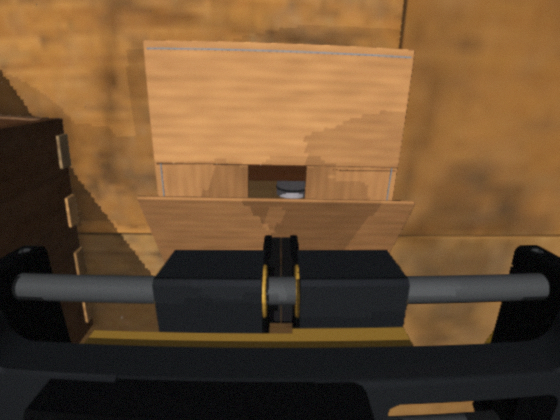

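Request:
apply_moves --steps '[{"x": 0, "y": 8, "z": -3, "spin": 0}, {"x": 0, "y": 6, "z": -4, "spin": 0}, {"x": 0, "y": 0, "z": -4, "spin": 0}, {"x": 0, "y": 0, "z": -3, "spin": 0}]'

```text
time_s: 72.8
position: [0.5239, -0.2631, 0.0808]
tcp_rot: [[0.999, 0.03, -0.019], [0.021, -0.061, 0.998], [0.029, -0.998, -0.061]]
force: [0.8, -0.0, 0.3]
opening: 0.007
```

```bash
python3 hold.py
```

```text
t 72.90 pos [ 523.7 -263.2   80.5] yaw 1.2 tilt [ 0.029 -0.06 ] F [-0.1 -0.3  1.3] open 0.3 j6 -36
[-36.7  38.3  96.9  -2.7  41.4 -35.9]
```

Request:
apply_moves --steps '[{"x": 0, "y": 0, "z": -3, "spin": 0}, {"x": 0, "y": 0, "z": -2, "spin": 0}]'

```text
time_s: 73.1
position: [0.5241, -0.2636, 0.0776]
tcp_rot: [[0.999, 0.03, -0.018], [0.02, -0.061, 0.998], [0.029, -0.998, -0.061]]
force: [-5.0, 4.1, 24.2]
opening: 0.004
```

```bash
python3 hold.py; python3 - <<'E'
from h import *
im=imaging.capture('wrist'); cv2.imwrite('pics/w37.png',im[:,:,::-1])
E
```

```text
t 73.20 pos [ 524.  -263.6   77.9] yaw 1.2 tilt [ 0.031 -0.061] F [-3.5  2.8 14.7] open 0.8 j6 -36
[-36.7  38.6  97.   -2.7  41.  -35.9]
```

View pics/w37.png

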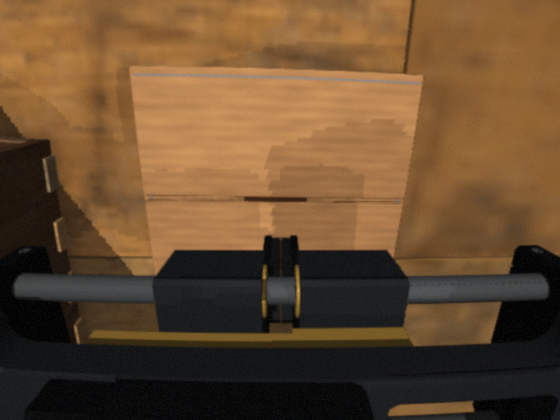

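Both wide flaps are level, meeting at row 199. Retreat upward and inspect.

Request:
apply_moves --steps '[{"x": 0, "y": 0, "z": 10, "spin": 0}, {"x": 0, "y": 0, "z": 20, "spin": 0}, {"x": 0, "y": 0, "z": 30, "spin": 0}, {"x": 0, "y": 0, "z": 30, "spin": 0}, {"x": 0, "y": 0, "z": 30, "spin": 0}, {"x": 0, "y": 15, "z": 10, "spin": 0}, {"x": 0, "y": 25, "z": 0, "spin": 0}, {"x": 0, "y": 25, "z": 0, "spin": 0}, {"x": 0, "y": 25, "z": 0, "spin": 0}, {"x": 0, "y": 25, "z": 0, "spin": 0}, {"x": 0, "y": 25, "z": 0, "spin": 0}, {"x": 0, "y": 25, "z": 0, "spin": 0}]'

```text
time_s: 74.45
position: [0.5195, -0.0913, 0.2105]
tcp_rot: [[1.0, 0.027, -0.01], [0.011, -0.058, 0.998], [0.026, -0.998, -0.059]]
force: [-0.2, 0.1, -0.3]
opening: 0.008
```

Request:
apply_moves --steps '[{"x": -5, "y": 30, "z": 5, "spin": 0}, {"x": -5, "y": 30, "z": 0, "spin": 0}, {"x": -5, "y": 30, "z": 0, "spin": 0}, {"x": -5, "y": 30, "z": 0, "spin": 0}, {"x": -5, "y": 30, "z": 0, "spin": 0}, {"x": 0, "y": 30, "z": 0, "spin": 0}, {"x": 0, "y": 0, "z": 0, "spin": 0}]'

```text
time_s: 75.15
position: [0.4836, 0.1041, 0.2094]
tcp_rot: [[1.0, 0.013, -0.014], [0.014, -0.053, 0.998], [0.012, -0.998, -0.054]]
force: [0.6, -0.9, -0.4]
opening: 0.006
```

```bash
python3 hold.py; python3 - <<'E'
from h import *
im=imaging.capture('scene'); crop(im,230,100,230,150,3.4,'s40.png'); cv2.imwrite('pics/s40f.png',im[:,:,::-1])
im=imaging.capture('top'); crop(im,290,170,170,130,4.5,'t40.png')
pt=imaging.camera_params('top')
E
```

```text
t 75.25 pos [484.1 101.5 209.4] yaw 0.7 tilt [ 0.013 -0.055] F [ 0.3  0.7 -0.1] open 0.4 j6 2
[  0.8  22.  101.9  -3.8  55.5   2.3]
```

View pics/s40.png

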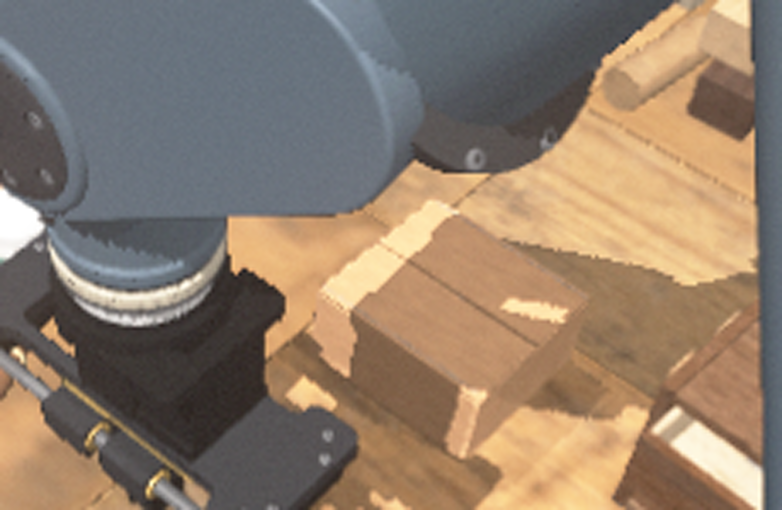

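View pics/t40.png

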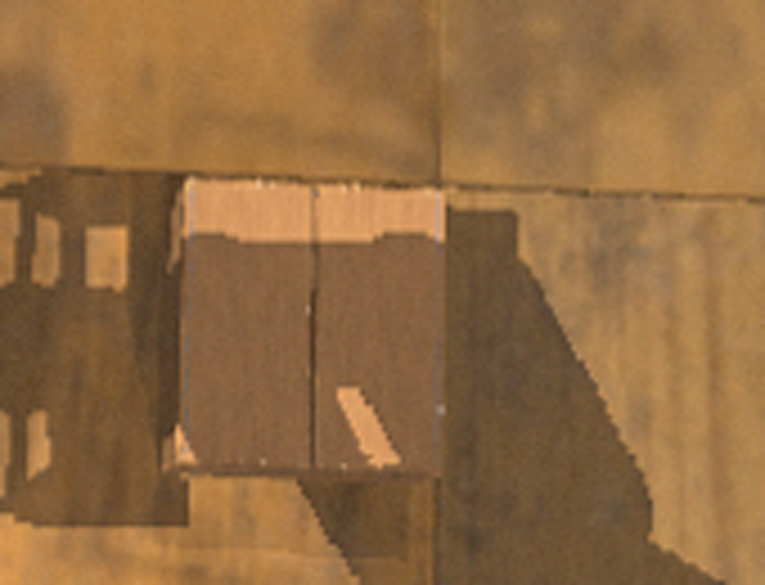

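View pics/s40f.png

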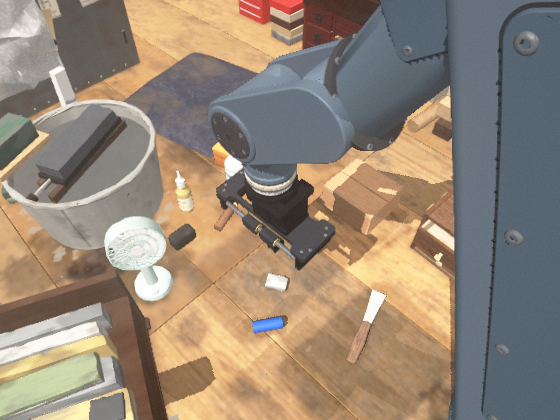

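```bash
python3 - <<'E'
from rig import job
print(job.hand_in())
E
```

```text
the job is handed in; nothing more can be done
None
```

I packed the carton and handed the job in at about 75 s of the 210 s allowed; hand-in gives no verdict, so the result is unconfirmed.

- **Rollers:** Only three bright steel rollers were on the bench. Each lies flat in a groove of its own (grooves 1, 3 and 4), gripped by the ends and let go. I left the blue look-alike and the dowel alone.
- **Strip:** It lies level across all three rollers, roughly centred. I judged this by eye in the wrist picture and from the release pose, because the network mistook a roller for the strip in that check.
- **Flaps:** I folded both end flaps down first, then the two wide side flaps over them. Each was pressed until the finger met firm resistance at the shut height.
- **Last pictures:** The top and scene pictures show the lid flat with one straight seam, no steel roller left out, and the robot clear. The rollers and strip were not visible once the flaps closed. I did not re-measure the other objects at the end. They look unmoved, though the arm partly hides the can and dowel.

**What did not go smoothly:**
- The tool picked up tilt of up to about 6° during moves, which I corrected along the way.
- Each side flap jammed against the finger once, with wrist forces of about 37 N and 15 N. I pushed the left one again with the tool turned and the right one with an upward stroke.

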